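Fill the bonbonniere and set out the serving forks

TASK

Get the sideboard ready for guests: pour all the sweets from the terracotta cup into the green bonbonniere, put its lid on properly, and set the empty cup upright in the middle of the saucer. Stand every serving fork in the blue crock, tines down and handle up: slacken your grip on its hub so that it swings down and hangs, then lower it in upright rather than slanting. Leave everything else on the sideboard where it is.

Things in the scene. Friction and masses are not known exactly. Their poses are not given: they have to be found in the camera images.
- bowl: Green glass bonbonniere bowl, round, standing firm (it does not move): 124 mm outside diameter, 70 mm high, wall 5 mm, inner floor 6 mm up, mouth 114 mm across. Origin: centre of its underside; z up. Empty at the start.
- bowl_rim (a point): Centre of the bonbonniere's mouth, level with its rim, 70 mm above the surface.
- lid_knob (a point): Centre of the 26 mm ball knob on the bonbonniere's loose green glass lid (0.16 kg; neck 14 mm). Flange 124 mm across, 5 mm thick; below it a 100 mm plug, 5 mm deep, drops loosely into the bowl's mouth. Knob centre 39 mm above the plug's underside, so 39 mm up while the lid lies on the surface and 34 mm above the bowl's rim when it is on. z up.
- saucer_top (a point): Centre of the flat 88 mm middle of a loose round terracotta saucer, 5 mm above its underside; the saucer is 120 mm across with a rim 11 mm high, mass 0.25 kg.
- cup_mid (a point): Centre (half-way up) of a terracotta cup without handle, standing mouth up: outside a straight cylinder of 68 mm diameter, 66 mm high; inside, above a 6 mm floor, it widens evenly from 51 mm to 63 mm at the mouth; the balls roll out when it is tipped about 110 degrees. About 0.18 kg plus sweets. z points to its mouth.
- crock_floor (a point): Centre of the inner floor of a round blue ceramic utensil crock, standing firm (it does not move), 6 mm above the surface: 96 mm outside diameter, 86 mm inside, rim 105 mm above the surface.
- sweet0_center (a point): Centre of ball sweet 0: hard and round, 18 mm diameter, 10 g, lying in the cup at the start (3 to 5 of five are there, an absent one gives None).
- sweet1_center (a point): Centre of ball sweet 1: hard and round, 18 mm diameter, 10 g, lying in the cup at the start (3 to 5 of five are there, an absent one gives None).
- sweet2_center (a point): Centre of ball sweet 2: hard and round, 18 mm diameter, 10 g, lying in the cup at the start (3 to 5 of five are there, an absent one gives None).
- sweet3_center (a point): Centre of ball sweet 3: hard and round, 18 mm diameter, 10 g, lying in the cup at the start (3 to 5 of five are there, an absent one gives None).
- sweet4_center (a point): Centre of ball sweet 4: hard and round, 18 mm diameter, 10 g, lying in the cup at the start (3 to 5 of five are there, an absent one gives None).
- fork0_hub (a point): Hub of steel serving fork 0 (2 or 3 forks are there; None if absent): black round boss, 12 mm diameter, 16 mm wide along the fork's y, through the 26 mm disc (10 mm thick) that ends the handle; 13 mm up when the fork lies flat. x runs from tines to handle end, z up. Fork 162 mm, 0.18 kg, centre of mass 87 mm from the hub: a light grip (4 to 8 N) lets it swing down and hang, a firm one holds it.
- fork0_tip (a point): Ends of the tines of fork 0, 149 mm from its hub; head 36 mm wide, 8 mm thick. Same axes as the hub.
- fork1_hub (a point): Hub of steel serving fork 1 (2 or 3 forks are there; None if absent): black round boss, 12 mm diameter, 16 mm wide along the fork's y, through the 26 mm disc (10 mm thick) that ends the handle; 13 mm up when the fork lies flat. x runs from tines to handle end, z up. Fork 162 mm, 0.18 kg, centre of mass 87 mm from the hub: a light grip (4 to 8 N) lets it swing down and hang, a firm one holds it.
- fork1_tip (a point): Ends of the tines of fork 1, 149 mm from its hub; head 36 mm wide, 8 mm thick. Same axes as the hub.
- fork2_hub (a point): Hub of steel serving fork 2 (2 or 3 forks are there; None if absent): black round boss, 12 mm diameter, 16 mm wide along the fork's y, through the 26 mm disc (10 mm thick) that ends the handle; 13 mm up when the fork lies flat. x runs from tines to handle end, z up. Fork 162 mm, 0.18 kg, centre of mass 87 mm from the hub: a light grip (4 to 8 N) lets it swing down and hang, a firm one holds it.
- fork2_tip (a point): Ends of the tines of fork 2, 149 mm from its hub; head 36 mm wide, 8 mm thick. Same axes as the hub.
- press_mid (a point): Bystander: beechwood ma'amoul press, half open, about 190 mm long and 115 mm high. Leave alone.
- teaglass_mid (a point): Bystander: empty amber tea glass, 48 mm diameter, 75 mm high. Leave alone.
- candle_mid (a point): Bystander: amber glass candle tumbler, 64 mm diameter, 55 mm high. Leave alone.
Things that resemble listed ones, but are neither listed nor needed, are in the scene too. Leave any pink or turquoise look-alike of the part that bears fork0_hub alone. What is shaped like the part that bears fork1_hub but yellow is not meant.

How it is judged:
By the outcome, as a careful person would: the job done as asked, in the order asked, and still so for the second after the job is handed in, with the robot touching nothing.
Of sweet0, sweet1, sweet2, sweet3, sweet4 only 3 to 5 are there at a start; the rules pass over those that are not, and their reading is None.
Of fork0, fork1, fork2 only 2 to 3 are there at a start; the rules pass over those that are not, and their reading is None.
At some moment in a run one of fork0, fork1, fork2 may be knocked a few centimetres aside while the robot is not near it.
It also fails if it takes over 210 s, if anything falls off the work surface, if the arm or the gripper's body presses on something with over 40 N, if the wrist force passes 120 N, or if a joint passes its speed limit or range.

ROBOT

A 6-joint arm with a two-finger parallel gripper is mounted at the origin on the work surface. World frame = base frame: x ahead of the robot, y to its left, z up, the work surface at z = 0. Lengths are in m, angles in rad, forces in N, time in s.
With the tool pointing down it reaches from about 0.325 to 0.775 m from the base axis. Payload 5.5 kg.
Tool frame: the origin (TCP) lies midway between the tips of the shut fingers; the grasp point (between the pads) lies 19 mm behind it; z points along the fingers, y is the line along which they close (so a half turn about z gives the same grasp; the last joint's range is limited). The gripper opens to 85 mm and grips with 20 to 120 N. Pads are 22 mm wide; open, the fingers measure 114 mm over their backs; the gripper's body (76 mm by 85 mm) begins 54 mm behind the grasp point. The pads swing forward as they close: fully open they stand 13 mm farther back than shut.
Start: joints at [1.246, 0.091, 1.231, -0, 1.82, -0.057], TCP at [0.159, 0.579, 0.231] pointing down, gripper open.
Joint ranges: [-2.87, 2.87], [-0.86, 2.18], [0.17, 2.46], [-1.51, 4.65], [0.06, 2.69], [-2.65, 2.65]. Speed limits (rad/s): [2.57, 2.57, 3.01, 3.14, 3.14, 3.14].

INTERFACE

Orientations are given as a rotation vector (axis times angle).
In Python, from cell import readout, cams, r gives the robot as it stands.
- The arm moves only by the shell command python3 -m pendant 'ROWS'. ROWS is JSON, a list of rows, each a list of 3 entries, a list of its own where there are three numbers: the shift along the tool's x, y, z in m, then the turn, a rotation vector about the tool's x, y, z in rad, then the opening, from -1 (shut) to 1 (fully open), so that 0 is half open. A call has 1 to 8 rows; each row shifts and turns the commanded pose from where the row before left it, along the tool's axes as they then stand; what a row does not reach is not made up. A row lasts 1/12 s, in which the tool goes at most 41.7 mm and 7.16 degrees, less where a joint would pass 70% of its speed; a pose out of reach is approached as far as the arm can. A call with a gripper value outside its range is refused whole. The fingers move at their own pace and stop on an object; the grip force is fixed at half the most. Time passes only in rows, so rows that do not move let the fingers close. It gives the time, the measured TCP pose, the force, the opening and the grip force at its end, in the units of the state.
- readout.state(): the state, without advancing time (a new reading comes with each control period).
- cams.get_image(name): name is "scene" or "top"; returns a dict with "pixels" (400x640x3 uint8, red, green, blue), "intrinsics" (3x3 intrinsics, pixels), "origin" and "rotation" of the camera in the world. Camera axes: x right, y up, looking along -z (the intrinsics and any distortion apply to the point x, -y, -z); pixel columns grow to the right and rows downward; lengths in m; the calibration is good to about 2 mm. A picture is of the moment at which its call begins. There is no depth.
- r.close_job(): hands the job in; it is judged then, once.
The state is a dict: "clock": time; "joint_pos": joint angles; "qd": joint speeds; "tau": joint torques, N m; "ee_pos": TCP position; "eef_rot": TCP orientation; "contact_force": force on the tool from outside, world axes, zero at the start; "wrist_torque": the same for the moment, N m; "finger_gap": opening from 0.0 (shut) to 1.0 (fully open); "finger_force": force on a finger pad.
Only numpy, scipy, OpenCV 4.12 (cv2) and the standard library are available. Lean on these libraries where they do the work, as an engineer would, in place of code of your own. Each camera call takes 0.05 s, during which the arm holds its last target. There are 200 camera calls.

## Working session

There is one attempt and no reset: what is moved stays moved. The work goes in short steps, Python scripts to look and compute and a shell command to move; the robot and the scene stay as the last step left them, time stands still between calls to the robot, and variables do not carry over. Pictures are saved under pics/ and viewed, at most 14 in all, crops included, and the job is handed in when it is done.

```bash
ls; mkdir -p pics; python3 - <<'E'
from cell import readout,cams,r
import cv2,numpy as np
print(readout.state())
for n in("scene","top"):
    d=cams.get_image(n); cv2.imwrite(f"pics/{n}0.png",d["pixels"][:,:,::-1]); print(n,d["intrinsics"],d["origin"],d["rotation"],d.keys())
E
```

```text
pics
{'clock': 0.0, 'joint_pos': array([ 1.24627576e+00,  9.18517136e-02,  1.23187853e+00,  1.41751687e-05,
        1.81975628e+00, -5.66766108e-02]), 'qd': array([ 3.11417012e-04, -5.71053128e-04,  1.26017518e-03,  1.14827882e-06,
        1.40977545e-04, -1.19906091e-03]), 'tau': array([-6.84150145e-04, -4.58731377e+01, -4.18028426e+01, -2.63883048e-04,
        1.16405069e-02,  1.89307121e-05]), 'ee_pos': array([0.15869042, 0.57835815, 0.23015927]), 'eef_rot': array([-4.19416495e-01, -3.11309279e+00,  2.91657905e-03]), 'contact_force': array([-0.6809202 ,  0.00626106,  0.93209177]), 'wrist_torque': array([ 0.03305413, -0.00369575,  0.00712392]), 'finger_force': 0.0, 'finger_gap': 1.0027580058892442}
scene [[402.17992771   0.         327.31103392]
 [  0.         402.17992771 199.46609113]
 [  0.           0.           1.        ]] [ 1.38956789 -0.10289352  0.98273062] [0.58620481 0.55801479 1.39426628] dict_keys(['pixels', 'intrinsics', 'origin', 'rotation'])
top [[438.9716544    0.         320.93932969]
 [  0.         438.9716544  200.64634629]
 [  0.           0.           1.        ]] [ 0.47437359 -0.05820245  1.24880476] [ 0.07305882 -0.03695191 -1.57003052] dict_keys(['pixels', 'intrinsics', 'origin', 'rotation'])
```

View pics/scene0.png

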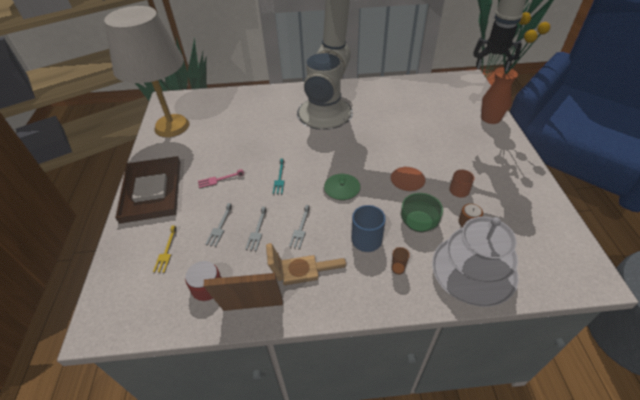

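View pics/top0.png

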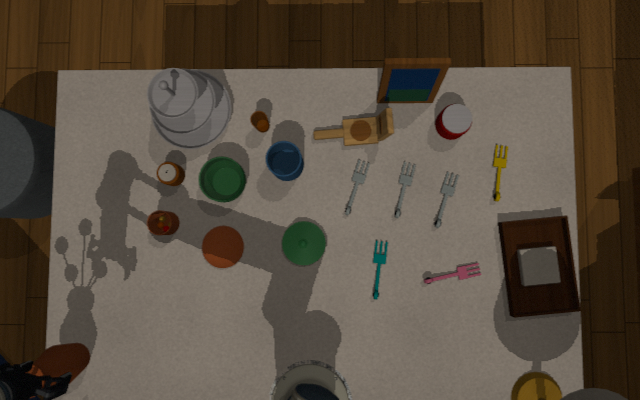

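The scene view shows the arm hanging back at the top right. The top view has three steel forks around (357,185), (404,188) and (446,198). Look-alikes are turquoise (380,268), pink (452,273) and yellow (500,170), which I exclude by colour. The cup is at (163,223), saucer (222,247), bowl (222,180), lid (303,243) and crock (285,161). I'll confirm with one crop.

```bash
cat > h.py <<'E'
import cv2,numpy as np
from cell import readout,cams,r
from scipy.spatial.transform import Rotation as R
def img(n):
    d=cams.get_image(n); d["R"]=R.from_rotvec(np.array(d["rotation"])).as_matrix() if np.ndim(d["rotation"])==1 else np.array(d["rotation"]); return d
def ray(d,u,v):
    K=d["intrinsics"]; c=np.array([(u-K[0,2])/K[0,0],-(v-K[1,2])/K[1,1],-1.]); return np.array(d["origin"]),d["R"]@c
def at(d,u,v,z):
    o,w=ray(d,u,v); return o+w*(z-o[2])/w[2]
def proj(d,p):
    c=d["R"].T@(np.array(p)-d["origin"]); K=d["intrinsics"]; return K[0,0]*c[0]/-c[2]+K[0,2], K[1,1]*c[1]/c[2]+K[1,2]
def tri(d1,a,d2,b):
    o1,w1=ray(d1,*a);o2,w2=ray(d2,*b); w1/=np.linalg.norm(w1);w2/=np.linalg.norm(w2)
    s=np.linalg.lstsq(np.c_[w1,-w2],o2-o1,rcond=None)[0]; p,q=o1+s[0]*w1,o2+s[1]*w2; return (p+q)/2,np.linalg.norm(p-q)
def st():
    s=readout.state(); np.set_printoptions(precision=4,suppress=True)
    M=R.from_rotvec(s["eef_rot"]).as_matrix(); print(round(s["clock"],2),"q",s["joint_pos"],"p",s["ee_pos"],"\nx",M[:,0],"y",M[:,1],"z",M[:,2],"gap",round(s["finger_gap"],3),"F",s["contact_force"],s["finger_force"]); return s,M
def blobs(d,f,lo=30):
    h=cv2.cvtColor(d["pixels"],cv2.COLOR_RGB2HSV).astype(int); m=f(h[...,0],h[...,1],h[...,2]).astype(np.uint8)
    c,_=cv2.findContours(m,cv2.RETR_EXTERNAL,cv2.CHAIN_APPROX_NONE); return [k for k in c if cv2.contourArea(k)>lo]
E
python3 - <<'E'
from h import *
t=img("top");s=img("scene")
F={"green":lambda h,S,v:(h>45)&(h<85)&(S>80)&(v>35),"blue":lambda h,S,v:(h>100)&(h<120)&(S>80)&(v>30),"terra":lambda h,S,v:((h<14)|(h>176))&(S>130)&(v>60)}
for n,d in(("top",t),("scene",s)):
  for k,f in F.items():
    for c in blobs(d,f,60):
        (x,y),a,g=cv2.minAreaRect(c) if len(c)<5 else cv2.fitEllipse(c)
        print(n,k,"ell",np.round([x,y,*a,g],1),"box",cv2.boundingRect(c),"z0",at(d,x,y,0)[:2].round(3))
a=cv2.resize(t["pixels"][130:235,330:530],None,fx=3.8,fy=3.8,interpolation=cv2.INTER_CUBIC)
b=cv2.resize(t["pixels"][135:275,130:330],None,fx=1.9,fy=1.9,interpolation=cv2.INTER_CUBIC)
b=cv2.copyMakeBorder(cv2.resize(t["pixels"][140:290,140:335],None,fx=1.3,fy=1.3,interpolation=cv2.INTER_CUBIC),0,0,0,a.shape[1]-253,cv2.BORDER_CONSTANT)
cv2.imwrite("pics/crop1.png",np.vstack([a,b])[:,:,::-1])
E
```

```text
top green ell [303.3 242.9  42.2  42.6  24. ] box (282, 222, 44, 43) z0 [0.442 0.021]
top green ell [221.7 179.1  44.   45.4 123.1] box (199, 157, 47, 45) z0 [0.624 0.256]
top green ell [408.4  94.9  11.1  50.3  89.4] box (389, 90, 41, 11) z0 [ 0.868 -0.282]
top blue ell [284.4 160.3  34.6  40.1 151.1] box (266, 141, 37, 40) z0 [0.678 0.076]
top blue ell [410.2  79.4  23.7  59.2  81.7] box (386, 69, 54, 28) z0 [ 0.914 -0.288]
top terra ell [222.4 246.5  40.4  41.3  23.1] box (202, 226, 42, 42) z0 [0.431 0.251]
top terra ell [446.7 143.2  24.6  28.2 110.2] box (440, 120, 29, 20) z0 [ 0.726 -0.389]
scene green ell [419.7 223.2  11.   31.   99. ] box (407, 216, 29, 14) z0 [0.625 0.243]
scene green ell [534.4  20.    6.2  43.7  40.8] box (518, 0, 34, 39) z0 [-0.707  1.222]
scene green ell [484.7   7.4   8.8  26.8   3.1] box (480, 0, 11, 25) z0 [-0.903  1.016]
scene blue ell [368.1 217.9  23.2  30.8  96.8] box (353, 214, 31, 17) z0 [0.586 0.087]
scene blue ell [591.2 105.9 130.3 208.    2.7] box (512, 0, 128, 211) z0 [0.095 1.098]
scene terra ell [397.9 267.5   8.9  10.4 106.2] box (393, 263, 11, 10) z0 [0.777 0.141]
scene terra ell [408.8 170.8   5.   24.   98.4] box (397, 168, 24, 7) z0 [0.389 0.264]
scene terra ell [502.6  87.5  24.7  46.2   4.3] box (488, 66, 31, 50) z0 [-0.083  0.793]
scene terra ell [577.7  22.7   6.8  77.   24. ] box (563, 0, 29, 52) z0 [-0.643  1.435]Traceback (most recent call last):
  File "<stdin>", line 12, in <module>
    return _nx.concatenate(arrs, 0, dtype=dtype, casting=casting)
           ~~~~~~~~~~~~~~~^^^^^^^^^^^^^^^^^^^^^^^^^^^^^^^^^^^^^^^
ValueError: all the input array dimensions except for the concatenation axis must match exactly, but along dimension 1, the array at index 0 has size 760 and the array at index 1 has size 761
```

```bash
python3 - <<'E'
from h import *
t=img("top");s=img("scene")
a=cv2.resize(t["pixels"][130:235,330:530],None,fx=3.8,fy=3.8,interpolation=cv2.INTER_CUBIC)[:, :760]
k=lambda q:cv2.resize(q,(380,200),interpolation=cv2.INTER_CUBIC)
b=np.hstack([k(t["pixels"][190:250,110:224]),k(s["pixels"][155:215,400:514])])
cv2.imwrite("pics/crop1.png",np.vstack([a,b])[:,:,::-1])
for u,v,z,n in((303.3,242.9,.01,"lid"),(221.7,179.1,.07,"bowl"),(284.4,160.3,.1,"crock"),(222.4,246.5,.011,"saucer")): print(n,at(t,u,v,z),proj(s,at(t,u,v,z)))
for c in blobs(t,lambda h,S,v:(h<18)&(S>90)&(v>30),60): print("brown",cv2.boundingRect(c),np.round(cv2.minEnclosingCircle(c),1) if 0 else cv2.minEnclosingCircle(c))
for c in blobs(s,lambda h,S,v:(h<18)&(S>90)&(v>30),60): print("scene brown",cv2.boundingRect(c))
# grey/dark forks
for c in blobs(t,lambda h,S,v:(v<105)&(S<90),15):
    x,y,w,hh=cv2.boundingRect(c)
    if 330<x<470 and 140<y<240: print("dark",x,y,w,hh)
E
```

```text
lid [0.4421684  0.01986953 0.01      ] (np.float64(341.709228188433), np.float64(185.25713325411513))
bowl [0.61597226 0.23861435 0.07      ] (np.float64(420.9400290086676), np.float64(206.28641898288421))
crock [0.66208947 0.06505778 0.1       ] (np.float64(366.93470888319956), np.float64(216.46327171389848))
saucer [0.43176311 0.24828876 0.011     ] (np.float64(407.4848853163988), np.float64(177.467985421811))
brown (202, 225, 42, 43) ((222.3296661376953, 246.3406524658203), 21.351282119750977)
brown (501, 216, 77, 80) ((539.0, 258.5), 52.69023132324219)
brown (0, 215, 90, 169) ((34.5, 300.5), 89.42324829101562)
brown (146, 210, 34, 25) ((162.5, 222.5), 16.507673263549805)
brown (157, 161, 28, 25) ((170.5, 173.0), 14.080227851867676)
brown (250, 111, 20, 22) ((260.04998779296875, 121.0999984741211), 11.292252540588379)
brown (313, 108, 81, 38) ((352.5, 123.0), 41.3189811706543)
brown (435, 105, 35, 35) ((452.173583984375, 122.27628326416016), 17.77337074279785)
brown (0, 0, 640, 400) ((319.5, 199.5), 376.6703796386719)
scene brown (368, 327, 272, 73)
scene brown (277, 256, 68, 27)
scene brown (392, 248, 17, 26)
scene brown (188, 244, 94, 66)
scene brown (460, 206, 12, 19)
scene brown (117, 190, 58, 29)
scene brown (450, 170, 24, 27)
scene brown (549, 167, 91, 99)
scene brown (391, 167, 34, 24)
scene brown (0, 112, 137, 288)
scene brown (28, 90, 116, 37)
scene brown (482, 62, 63, 61)
scene brown (562, 0, 31, 52)
scene brown (163, 0, 20, 52)
dark 433 171 26 58
dark 394 160 22 59
dark 344 159 26 57
```

View pics/crop1.png

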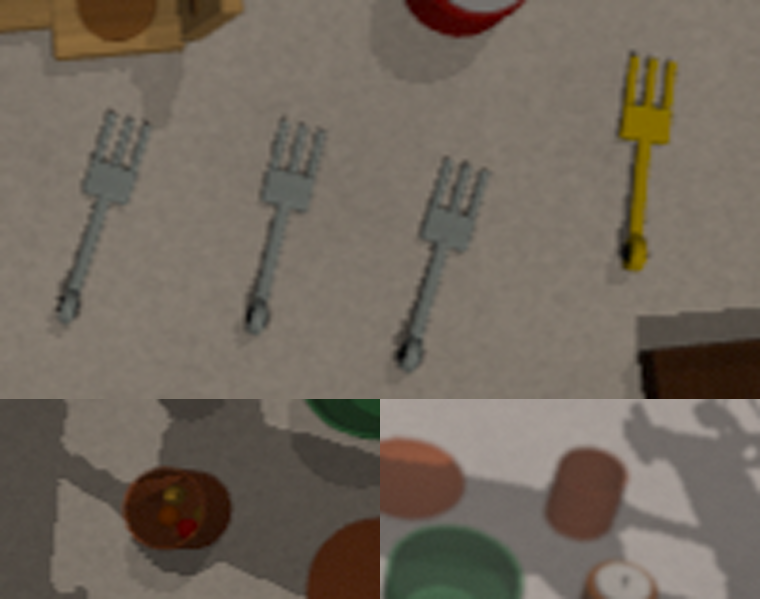

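The crop shows three identical grey forks with their black hubs toward the robot, at about px (348,210), (397,214) and (438,224). All three are meant. The yellow one at (498,195) and the turquoise and pink ones are left alone. The cup mouth is at about (159,222), with at least 3 sweets in it.

```bash
cat >> h.py <<'E'
def plan(p,z,y,n,p0=None,M0=None,world=False):
    """equal rows from current (or given) pose to TCP p, tool axes z,y; prints rows (shift in tool axes, turn)"""
    s=readout.state(); p0=s["ee_pos"] if p0 is None else np.array(p0); M=R.from_rotvec(s["eef_rot"]).as_matrix() if M0 is None else M0
    z=np.array(z)/np.linalg.norm(z); y=np.array(y)-z*np.dot(y,z); y/=np.linalg.norm(y); T=np.c_[np.cross(y,z),y,z]
    w=R.from_matrix(M.T@T).as_rotvec(); d=(np.array(p)-p0)/n
    print("dist",np.linalg.norm(p-p0).round(3),"angle",np.degrees(np.linalg.norm(w)).round(1))
    for i in range(n):
        A=M@R.from_rotvec(w*i/n).as_matrix(); print([list((A.T@d).round(4)),list((w/n).round(4))])
def hz(az,p): # tool dir pointing outwards, pitched p deg down; y left
    a,b=np.radians(az),np.radians(p); return np.array([np.cos(a)*np.cos(b),np.sin(a)*np.cos(b),-np.sin(b)]),np.array([-np.sin(a),np.cos(a),0])
E
python3 - <<'E'
from h import *
t=img("top");s=img("scene")
a=at(t,158.8,222.4,.066);b=at(t,168,222.5,0);print(a,b)
for q in ((a+b)/2,):
    print(proj(s,[q[0],q[1],.066]),proj(s,[q[0],q[1],0]))
c=((a+b)/2)[:2]; az=np.degrees(np.arctan2(c[1],c[0])); print(az,np.linalg.norm(c))
z,y=hz(az,25)
g=np.r_[c,.036]+.019*z; print("grasp TCP",g)
h=np.r_[np.cos(np.radians(az)),np.sin(np.radians(az)),0]
plan(g-.13*h+[0,0,.12],z,y,18)
E
```

```text
[0.49850767 0.40939216 0.066     ] [0.49957669 0.4088804  0.        ]
(np.float64(463.39046165872173), np.float64(175.7785773306303)) (np.float64(458.84749901938613), np.float64(189.89664590775888))
39.34637624705776 0.6453182094892305
grasp TCP [0.51235876 0.42005378 0.02797025]
dist 0.359 angle 83.0
[[np.float64(-0.0171), np.float64(-0.0092), np.float64(0.0046)], [np.float64(-0.03), np.float64(-0.058), np.float64(-0.047)]]
[[np.float64(-0.0164), np.float64(-0.0101), np.float64(0.0053)], [np.float64(-0.03), np.float64(-0.058), np.float64(-0.047)]]
[[np.float64(-0.0155), np.float64(-0.011), np.float64(0.0059)], [np.float64(-0.03), np.float64(-0.058), np.float64(-0.047)]]
[[np.float64(-0.0146), np.float64(-0.0119), np.float64(0.0064)], [np.float64(-0.03), np.float64(-0.058), np.float64(-0.047)]]
[[np.float64(-0.0137), np.float64(-0.0128), np.float64(0.0069)], [np.float64(-0.03), np.float64(-0.058), np.float64(-0.047)]]
[[np.float64(-0.0126), np.float64(-0.0136), np.float64(0.0073)], [np.float64(-0.03), np.float64(-0.058), np.float64(-0.047)]]
[[np.float64(-0.0115), np.float64(-0.0144)
[... 762 characters left out ...]
oat64(0.0074)], [np.float64(-0.03), np.float64(-0.058), np.float64(-0.047)]]
[[np.float64(-0.003), np.float64(-0.0184), np.float64(0.007)], [np.float64(-0.03), np.float64(-0.058), np.float64(-0.047)]]
[[np.float64(-0.0017), np.float64(-0.0188), np.float64(0.0066)], [np.float64(-0.03), np.float64(-0.058), np.float64(-0.047)]]
[[np.float64(-0.0004), np.float64(-0.019), np.float64(0.0061)], [np.float64(-0.03), np.float64(-0.058), np.float64(-0.047)]]
[[np.float64(0.0008), np.float64(-0.0192), np.float64(0.0055)], [np.float64(-0.03), np.float64(-0.058), np.float64(-0.047)]]
[[np.float64(0.002), np.float64(-0.0193), np.float64(0.0048)], [np.float64(-0.03), np.float64(-0.058), np.float64(-0.047)]]
```

```bash
python3 -m pendant '[[[0,0,0],[-0.036,-0.0696,-0.0564],1],[[0,0,0],[-0.036,-0.0696,-0.0564],1],[[0,0,0],[-0.036,-0.0696,-0.0564],1],[[0,0,0],[-0.036,-0.0696,-0.0564],1],[[0,0,0],[-0.036,-0.0696,-0.0564],1],[[0,0,0],[-0.036,-0.0696,-0.0564],1],[[0,0,0],[-0.036,-0.0696,-0.0564],1],[[0,0,0],[-0.036,-0.0696,-0.0564],1]]'
python3 -m pendant '[[[0,0,0],[-0.036,-0.0696,-0.0564],1],[[0,0,0],[-0.036,-0.0696,-0.0564],1],[[0,0,0],[-0.036,-0.0696,-0.0564],1],[[0,0,0],[-0.036,-0.0696,-0.0564],1],[[0,0,0],[-0.036,-0.0696,-0.0564],1],[[0,0,0],[-0.036,-0.0696,-0.0564],1],[[0,0,0],[-0.036,-0.0696,-0.0564],1],[[0,0,0],[0,0,0],1]]'
python3 - <<'E'
from h import *
st()
z,y=hz(39.35,25)
g=np.array([.5124,.42,.028]);h=np.r_[np.cos(.6868),np.sin(.6868),0]
plan(g-.13*h+[0,0,.12],z,y,10)
E
```

```text
clock: 1.07
ee_pos: [0.1584, 0.5789, 0.2319]
eef_rot: [-0.256, 2.526, 0.278]
contact_force: [0.4, -0.1, 0.1]
finger_gap: 0.998
finger_force: 0.0
clock: 1.73
ee_pos: [0.1584, 0.5766, 0.2261]
eef_rot: [-0.691, 1.914, 0.431]
contact_force: [-0.5, -2.0, -1.1]
finger_gap: 1.001
finger_force: 0.0
1.73 q [ 1.6914 -0.4614  2.0743 -1.0859  1.0443 -0.2265] p [0.1584 0.5766 0.2261] 
x [-0.3239 -0.2734 -0.9057] y [-0.6355  0.7721 -0.0059] z [ 0.7009  0.5737 -0.4238] gap 1.001 F [-0.5125 -1.9525 -1.1423] 0.0
dist 0.357 angle 0.4
[[np.float64(0.0054), np.float64(-0.0345), np.float64(0.0074)], [np.float64(-0.0001), np.float64(-0.0001), np.float64(0.0006)]]
[[np.float64(0.0054), np.float64(-0.0345), np.float64(0.0074)], [np.float64(-0.0001), np.float64(-0.0001), np.float64(0.0006)]]
[[np.float64(0.0054), np.float64(-0.0345), np.float64(0.0074)], [np.float64(-0.0001), np.float64(-0.0001), np.float64(0.0006)]]
[[np.float64(0.0053), np.float64(-0.0345), np.float64(0.0074)], [np.float64(-0.0001), np.float64(-0.0001), np.float64(0.0006)]]
[[np.float64(0.0053), np.float64(-0.0345), np.float64(0.0074)], [np.float64(-0.0001), np.float64(-0.0001), np.float64(0.0006)]]
[[np.float64(0.0053), np.float64(-0.0345), np.float64(0.0074)], [np.float64(-0.0001), np.float64(-0.0001), np.float64(0.0006)]]
[[np.float64(0.0053), np.float64(-0.0345), np.float64(0.0073)], [np.float64(-0.0001), np.float64(-0.0001), np.float64(0.0006)]]
[[np.float64(0.0053), np.float64(-0.0345), np.float64(0.0073)], [np.float64(-0.0001), np.float64(-0.0001), np.float64(0.0006)]]
[[np.float64(0.0052), np.float64(-0.0345), np.float64(0.0073)], [np.float64(-0.0001), np.float64(-0.0001), np.float64(0.0006)]]
[[np.float64(0.0052), np.float64(-0.0346), np.float64(0.0073)], [np.float64(-0.0001), np.float64(-0.0001), np.float64(0.0006)]]
```

```bash
python3 -m pendant '[[[0.0035,-0.023,0.005],[0,0,0],1],[[0.0035,-0.023,0.005],[0,0,0],1],[[0.0035,-0.023,0.005],[0,0,0],1],[[0.0035,-0.023,0.005],[0,0,0],1],[[0.0035,-0.023,0.005],[0,0,0],1],[[0.0035,-0.023,0.005],[0,0,0],1],[[0.0035,-0.023,0.005],[0,0,0],1],[[0.0035,-0.023,0.005],[0,0,0],1]]'
python3 -m pendant '[[[0.0035,-0.023,0.005],[0,0,0],1],[[0.0035,-0.023,0.005],[0,0,0],1],[[0.0035,-0.023,0.005],[0,0,0],1],[[0.0035,-0.023,0.005],[0,0,0],1],[[0.0035,-0.023,0.005],[0,0,0],1],[[0.0035,-0.023,0.005],[0,0,0],1],[[0.0035,-0.023,0.005],[0,0,0],1],[[0,0,0],[0,0,0],1]]'
cat >> h.py <<'E'
def to(p,z=None,y=None):
    s,M=st(); print("shift tool",(M.T@(np.array(p)-s["ee_pos"])).round(4))
    if z is not None:
        z=np.array(z)/np.linalg.norm(z); y=np.array(y)-z*np.dot(y,z); y/=np.linalg.norm(y); print("turn",R.from_matrix(M.T@np.c_[np.cross(y,z),y,z]).as_rotvec().round(4))
E
python3 - <<'E'
from h import *
z,y=hz(39.35,25)
g=np.array([.5124,.42,.028]);h=np.r_[np.cos(.6868),np.sin(.6868),0]
to(g-.13*h+[0,0,.12],z,y)
to(g-.13*h,z,y)
E
```

```text
clock: 2.4
ee_pos: [0.2985, 0.4695, 0.1865]
eef_rot: [-0.675, 1.923, 0.425]
contact_force: [-0.2, -0.2, -0.6]
finger_gap: 0.997
finger_force: 0.0
clock: 3.07
ee_pos: [0.4322, 0.3899, 0.1449]
eef_rot: [-0.665, 1.932, 0.404]
contact_force: [0.6, -0.0, -0.6]
finger_gap: 0.996
finger_force: 0.0
3.07 q [ 0.7022 -0.8543  2.447  -0.1095  0.4298 -1.4601] p [0.4322 0.3899 0.1449] 
x [-0.3385 -0.2719 -0.9009] y [-0.6102  0.7922 -0.0098] z [ 0.7163  0.5464 -0.434 ] gap 0.996 F [ 0.6328 -0.0172 -0.554 ] 0.0
shift tool [ 0.0183 -0.0291 -0.0445]
turn [-0.0317 -0.0128 -0.0042]
3.07 q [ 0.7022 -0.8543  2.447  -0.1095  0.4298 -1.4601] p [0.4322 0.3899 0.1449] 
x [-0.3385 -0.2719 -0.9009] y [-0.6102  0.7922 -0.0098] z [ 0.7163  0.5464 -0.434 ] gap 0.996 F [ 0.6328 -0.0172 -0.554 ] 0.0
shift tool [ 0.1264 -0.0279  0.0076]
turn [-0.0317 -0.0128 -0.0042]
```

```bash
python3 -m pendant '[[[-0.002,-0.014,0.005],[-0.016,-0.006,-0.002],1],[[-0.002,-0.014,0.005],[-0.016,-0.006,-0.002],1],[[0.015,0,0.007],[0,0,0],1],[[0.015,0,0.007],[0,0,0],1],[[0,0,0],[0,0,0],1]]'
python3 - <<'E'
from h import *
z,y=hz(39.35,25)
g=np.array([.5124,.42,.028]);h=np.r_[np.cos(.6868),np.sin(.6868),0]
to(g-.072*h,z,y)
E
```

```text
clock: 3.48
ee_pos: [0.4539, 0.3822, 0.109]
eef_rot: [-0.69, 1.927, 0.434]
contact_force: [-0.3, 0.0, 0.0]
finger_gap: 1.0
finger_force: 0.0
3.48 q [ 0.5937 -0.7573  2.4633  0.2679  0.3256 -1.8662] p [0.4539 0.3822 0.109 ] 
x [-0.3348 -0.2752 -0.9012] y [-0.6349  0.7726 -0.    ] z [ 0.6963  0.5721 -0.4334] gap 1.0 F [-0.2746  0.0497  0.0008] 0.0
shift tool [ 0.0742 -0.0079  0.0326]
turn [ 0.0009 -0.0119  0.0005]
```

```bash
python3 -m pendant '[[[0.002,-0.004,0.012],[0,-0.006,0],1],[[0.004,-0.004,0.012],[0,-0.006,0],1],[[0.006,0,0.012],[0,0,0],1],[[0.006,0,0.012],[0,0,0],1],[[0.006,0,0.012],[0,0,0],1],[[0.006,0,0.012],[0,0,0],1],[[0,0,0],[0,0,0],1]]'
python3 - <<'E'
from h import *
z,y=hz(39.35,25)
to(np.array([.5124,.42,.028]),z,y)
d=img("top");a=cv2.resize(d["pixels"][170:290,120:280],None,fx=3,fy=3)
e=img("scene");b=cv2.resize(e["pixels"][130:250,380:540],None,fx=3,fy=3); cv2.imwrite("pics/g1.png",np.vstack([a,b])[...,::-1][:600] if 0 else np.hstack([cv2.resize(a,(400,300)),cv2.resize(b,(400,300))])[...,::-1])
E
```

```text
clock: 4.07
ee_pos: [0.4982, 0.4114, 0.0574]
eef_rot: [-0.677, 1.918, 0.445]
contact_force: [-0.9, -0.5, 0.4]
finger_gap: 0.999
finger_force: 0.0
4.07 q [ 0.5905 -0.4033  2.358   1.038   0.1035 -2.6375] p [0.4982 0.4114 0.0574] 
x [-0.3318 -0.2596 -0.9069] y [-0.6322  0.7748  0.0095] z [ 0.7002  0.5765 -0.4212] gap 0.999 F [-0.9273 -0.4664  0.357 ] 0.0
shift tool [ 0.0197 -0.0026  0.0273]
turn [ 0.0018  0.0016 -0.0096]
```

View pics/g1.png

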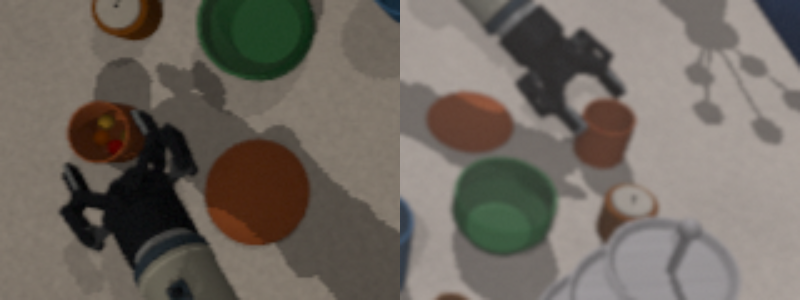

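The top crop shows the pads straddling the cup mouth. The joint readings, though, put the wrist next to its singularity (q5≈0.1, q6≈-2.64), so I should retreat. I'll fit a kinematic model from the readings and choose a better approach azimuth.

```bash
cat > kin.py <<'E'
import numpy as np
from scipy.optimize import least_squares
from scipy.spatial.transform import Rotation as R
Q=np.array([[1.24628,.09185,1.23188,0,1.81976,-.05668],[1.6914,-.4614,2.0743,-1.0859,1.0443,-.2265],[.7022,-.8543,2.447,-.1095,.4298,-1.4601],[.5937,-.7573,2.4633,.2679,.3256,-1.8662],[.5905,-.4033,2.358,1.038,.1035,-2.6375]])
P=np.array([[.15869,.57836,.23016],[.1584,.5766,.2261],[.4322,.3899,.1449],[.4539,.3822,.109],[.4982,.4114,.0574]])
def fk(q,k):
    z=lambda a:R.from_rotvec([0,0,a]); y=lambda a:R.from_rotvec([0,a,0])
    A=z(q[0]);B=A*y(q[1]);C=B*y(q[2]);D=C*z(q[3])*y(q[4])
    p=A.apply([k[0],0,k[1]])+B.apply([0,0,k[2]])+C.apply([k[3],0,k[4]])+D.apply([0,0,k[5]])
    return p,(D*z(q[5]))
S=least_squares(lambda k:np.ravel([fk(q,k)[0]-p for q,p in zip(Q,P)]),[.05,.35,.35,0,.35,.25]); K=S.x
lo=np.array([-2.87,-.86,.17,-1.51,.06,-2.65]);hi=np.array([2.87,2.18,2.46,4.65,2.69,2.65])
C0=None
def setC(rotvec,q):
    global C0; C0=fk(q,K)[1].inv()*R.from_rotvec(rotvec)
setC([-.41942,-3.11309,.00292],Q[0])
def ik(p,T,q0):
    f=lambda q:np.r_[(fk(q,K)[0]-p)*5,(R.from_matrix(T).inv()*fk(q,K)[1]*C0).as_rotvec()]
    s=least_squares(f,np.clip(q0,lo+.01,hi-.01),bounds=(lo,hi)); return s.x,np.abs(s.fun).max()
def T(z,y):
    z=np.array(z)/np.linalg.norm(z); y=np.array(y)-z*np.dot(y,z); y=y/np.linalg.norm(y); return np.c_[np.cross(y,z),y,z]
E
python3 - <<'E'
from kin import *
from h import hz,readout
print(K.round(4),np.abs(S.fun).max(), C0.as_rotvec())
s=readout.state();print((fk(s["joint_pos"],K)[1]*C0).as_rotvec(),s["eef_rot"])
np.set_printoptions(precision=3,suppress=True)
c=np.array([.499,.409])
for az in(70,80,90):
  for p in(25,35):
    for sg in(1,-1):
      z,y=hz(az,p)
      for q0 in([.6,-.4,2.2,1.2,.8,-1.5*sg],):
        print("grasp",az,p,sg,*ik(np.r_[c,.036]+.019*z,T(z,sg*y),q0))
        hb=np.r_[z[:2],0]/np.linalg.norm(z[:2]); print("   pre",*ik(np.r_[c,.036]+.019*z-.09*hb,T(z,sg*y),q0))
E
```

```text
[0.0356 0.1336 0.3462 0.0703 0.53   0.3078] 0.03191403577405358 [-1.35838331e-05  1.07852271e-05  1.57080291e+00]
[-0.69231748  1.90899805  0.43303552] [-0.69231721  1.90898087  0.43303385]
grasp 70 25 1 [ 0.537 -0.223  2.131  0.829  0.545 -2.65 ] 0.22372417349818882
   pre [ 0.416 -0.511  2.344  0.804  0.648 -2.65 ] 0.2209887535465935
grasp 70 25 -1 [ 0.379 -0.064  2.147  1.464  0.748 -0.297] 4.440892098500626e-15
   pre [ 0.204 -0.243  2.304  1.381  0.903 -0.298] 1.224020884649235e-13
grasp 70 35 1 [ 0.512 -0.165  2.062  0.758  0.654 -2.65 ] 0.12690096793690991
   pre [ 0.396 -0.417  2.251  0.722  0.755 -2.65 ] 0.1452870962430574
grasp 70 35 -1 [ 0.42  -0.102  2.084  1.102  0.72   0.058] 3.577693696854567e-12
   pre [ 0.258 -0.294  2.248  1.083  0.866 -0.004] 5.296154643042849e-11
grasp 80 25 1 [ 0.514 -0.17   2.044  0.775  0.701 -2.65 ] 0.29080120943265153
   pre [ 0.386 -0.389  2.208  0.746  0.793 -2.65 ] 0.3052428027580131
grasp 80 25 -1 [ 0.322  0.044  2.04   1.377  0.948 -0.338] 1.0547118733938987e-14
   pre [ 0.142 -0.059  2.143  1.31   1.101 -0.379] 8.022471575941381e-12
gra
[... 206 characters left out ...]
315811677965144e-11
   pre [ 0.195 -0.124  2.104  1.08   1.047 -0.158] 1.9407803505590377e-09
grasp 90 25 1 [ 0.498 -0.1    1.943  0.732  0.857 -2.65 ] 0.35125255292357876
   pre [ 0.365 -0.246  2.052  0.701  0.946 -2.65 ] 0.37731758036443724
grasp 90 25 -1 [ 0.287  0.158  1.916  1.295  1.128 -0.377] 1.3963104354393699e-14
   pre [ 0.114  0.111  1.969  1.231  1.27  -0.432] 3.0646055473453363e-13
grasp 90 35 1 [ 0.504 -0.051  1.88   0.64   0.924 -2.65 ] 0.26683389265274554
   pre [ 0.381 -0.188  1.985  0.599  1.003 -2.65 ] 0.3056784354840121
grasp 90 35 -1 [ 0.333  0.101  1.882  1.075  1.076 -0.178] 7.945178719378034e-11
   pre [ 0.164  0.039  1.947  1.043  1.21  -0.264] 4.089361094064217e-10
```

```bash
sed -i 's/B.apply(\[0,0,k\[2\]\])/B.apply([k[6],0,k[2]])/; s/\[.05,.35,.35,0,.35,.25\]/[.05,.35,.35,0,.35,.25,0]/' kin.py
python3 - <<'E'
from kin import *
print(K.round(4)); print((S.fun.reshape(-1,3)*1e3).round(1))
E
```

```text
[ 0.0356  0.1336  0.3462  0.0703  0.5299  0.3078 -0.    ]
[[ 31.9 -11.8   1.9]
 [  8.3   4.9  -5.5]
 [ 19.4 -26.2   0.6]
 [ 20.2 -30.8   1.7]
 [ 20.3 -30.9   1.3]]
```

```bash
sed -i 's/A.apply(\[k\[0\],0,k\[1\]\])/A.apply([k[0],k[6],k[1]])/; s/B.apply(\[k\[6\],0,k\[2\]\])/B.apply([0,0,k[2]])/' kin.py
python3 - <<'E'
from kin import *
from h import hz
np.set_printoptions(precision=3,suppress=True)
print(K.round(4)); print((S.fun.reshape(-1,3)*1e3).round(1))
c=np.array([.499,.409])
q0=[.4,-.1,2.1,1.2,.9,-.2]
for az in(75,85):
  for p in(25,30,35):
      z,y=hz(az,p); hb=np.r_[z[:2],0]/np.linalg.norm(z[:2])
      g=np.r_[c,.036]+.019*z
      print(az,p,"grasp",*ik(g,T(z,-y),q0)); print("   pre",*ik(g-.09*hb,T(z,-y),q0)); print("   lift",*ik(g+[0,0,.1],T(z,-y),q0))
b=np.array([.616,.239]); sv=np.array([.432,.248])
for az in(55,66,75):
  z0,y0=hz(az,0); y0=-y0  # y right
  x0=np.cross(y0,z0)
  right=y0
  for roll in(90,115,130,-115):
    # cup axis in tool: from grasp pitch 30
    a=np.radians(roll); y=np.cos(a)*y0-np.sin(a)*x0
    m=np.sign(roll)*right
    cc=np.r_[b-.045*m[:2],.14]
    print("pour",az,roll,*ik(cc+.019*z0,T(z0,y),[.1,0,2,1.4,.9,roll/57.3]))
for az in(50,60,80):
  z,y=hz(az,30); print("place",az,*ik(np.r_[sv,.041]+.019*z,T(z,-y),q0))
E
```

```text
[0.    0.157 0.373 0.097 0.558 0.341 0.034]
[[-0.  0. -0.]
 [-0. -0.  0.]
 [ 0. -0.  0.]
 [ 0.  0.  0.]
 [ 0. -0. -0.]]
75 25 grasp [ 0.215  0.003  2.079  1.369  0.965 -0.34 ] 2.931682674400804e-15
   pre [ 0.016 -0.109  2.187  1.292  1.135 -0.382] 2.7478019859472624e-14
   lift [ 0.215 -0.181  2.04   1.229  1.025 -0.084] 3.6125435975975506e-10
75 30 grasp [ 0.241 -0.03   2.056  1.234  0.934 -0.206] 7.771560520712869e-16
   pre [ 0.047 -0.152  2.169  1.183  1.1   -0.269] 4.440892098500626e-15
   lift [ 0.241 -0.194  2.003  1.099  1.02   0.035] 1.1102230246251565e-15
75 35 grasp [ 0.27  -0.051  2.026  1.095  0.918 -0.069] 1.8842281629597146e-10
   pre [ 0.082 -0.182  2.145  1.068  1.077 -0.154] 3.395603749630169e-10
   lift [ 0.27  -0.198  1.961  0.97   1.027  0.151] 2.6569421169480092e-14
85 25 grasp [ 0.176  0.121  1.955  1.286  1.148 -0.385] 2.7200464103316335e-14
   pre [-0.011  0.067  2.013  1.216  1.301 -0.444] 1.6273576284003399e-13
   lift [ 0.176 -0.049  1.919  1.206  1.214 -0.174] 3.9365404543324485e-12
85 30 grasp [ 0.201  0.085  1.939  1.18   1.115 -0.284] 2.10942374678779
[... 845 characters left out ...]
2e-11
pour 66 130 [-0.159  0.084  2.07   1.716  1.354  1.67 ] 7.059448006022159e-11
pour 66 -115 [-0.202  0.285  1.836  1.685  1.387 -2.568] 2.4644175589116912e-12
pour 75 90 [-0.191  0.198  1.942  1.609  1.511  1.001] 2.7755575615628914e-15
pour 75 115 [-0.191  0.198  1.942  1.609  1.511  1.437] 4.072351451282069e-15
pour 75 130 [-0.191  0.198  1.942  1.609  1.511  1.699] 4.9960036108132044e-15
pour 75 -115 [-0.202  0.397  1.693  1.6    1.519 -2.526] 8.493206138382448e-12
place 50 [-0.023 -0.635  2.46   1.028  0.955  0.153] 0.08329242334316371
place 60 [-0.096 -0.573  2.46   1.128  1.067 -0.079] 0.016728750567590985
place 80 [-0.157 -0.234  2.228  1.092  1.35  -0.365] 1.0260090608333553e-14
```

```bash
python3 -m pendant '[[[-0.018,0,-0.008],[0,0,0],1],[[-0.018,0,-0.008],[0,0,0],1],[[-0.018,0,-0.008],[0,0.05,0],1],[[-0.018,0,-0.008],[0,0.1,0],1],[[-0.018,0,-0.01],[0,0.1,0],1],[[-0.018,0,-0.012],[0,0.1,0],1],[[-0.018,0,-0.014],[0,0.1,0],1],[[0,0,-0.01],[0,0.1,0],1]]'
python3 -m pendant '[[[0,0,0],[0,0.11,0],1],[[0,0,0],[0,0.11,0],1],[[0,0,0],[0,0.11,0],1],[[0,0,0],[0,0.11,0],1],[[0,0,0],[0,0.11,0],1],[[0,0,0],[0,0,0],1]]'
python3 - <<'E'
from h import *; from kin import ik,T
s,M=st()
z,y=hz(80,30); g=np.r_[.499,.409,.036]+.019*z; hb=np.r_[z[:2],0]/np.linalg.norm(z[:2])
pre=g-.1*hb+[0,0,.1]
print(pre,ik(pre,T(z,-y),[0.1,0,2,1.1,1.2,-.2])); to(pre,[0,0,-1],-y)
E
```

```text
clock: 4.83
ee_pos: [0.4953, 0.4141, 0.1903]
eef_rot: [-0.874, 2.361, 0.29]
contact_force: [0.4, 0.9, 0.5]
finger_gap: 0.998
finger_force: 0.0
clock: 5.33
ee_pos: [0.4955, 0.4144, 0.1792]
eef_rot: [-1.062, 2.872, 0.044]
contact_force: [0.9, 0.9, -2.5]
finger_gap: 1.0
finger_force: 0.0
5.33 q [ 0.6412  0.1335  1.2793  0.0051  1.6447 -1.6373] p [0.4955 0.4144 0.1792] 
x [-0.7568 -0.6482 -0.0841] y [-0.6505  0.7595 -0.0005] z [ 0.0642  0.0543 -0.9965] gap 1.0 F [ 0.9335  0.8955 -2.4866] 0.0
[0.4845 0.3267 0.1265] (array([ 0.0049, -0.2384,  2.0406,  1.0838,  1.3025, -0.1162]), np.float64(2.98565815027389e-10))
5.33 q [ 0.6412  0.1335  1.2793  0.0051  1.6447 -1.6373] p [0.4955 0.4144 0.1792] 
x [-0.7568 -0.6482 -0.0841] y [-0.6505  0.7595 -0.0005] z [ 0.0642  0.0543 -0.9965] gap 1.0 F [ 0.9335  0.8955 -2.4866] 0.0
shift tool [ 0.0696 -0.0594  0.047 ]
turn [0.1031 0.0376 2.4518]
```

```bash
python3 -m pendant '[[[0,0,0],[0,0,0.12],1],[[0,0,0],[0,0,0.12],1],[[0,0,0],[0,0,0.12],1],[[0,0,0],[0,0,0.12],1],[[0,0,0],[0,0,0.12],1],[[0,0,0],[0,0,0.12],1],[[0,0,0],[0,0,0.12],1],[[0,0,0],[0,0,0.12],1]]' >/dev/null
python3 -m pendant '[[[0,0,0],[0,0,0.12],1],[[0,0,0],[0,0,0.12],1],[[0,0,0],[0,0,0.12],1],[[0,0,0],[0,0,0.12],1],[[0,0,0],[0,0,0.12],1],[[0,0,0],[0,0,0.12],1],[[0,0,0],[0,0,0.12],1],[[0,0,0],[0,0,0.12],1]]' >/dev/null
python3 -m pendant '[[[0,0,0],[0,0,0.12],1],[[0,0,0],[0,0,0.12],1],[[0,0,0],[0,0,0.12],1],[[0,0,0],[0,0,0.12],1],[[0,0,0],[0,0,0.05],1],[[0,0,0],[0,0,0],1]]'
python3 - <<'E'
from h import *
z,y=hz(80,30); g=np.r_[.499,.409,.036]+.019*z; hb=np.r_[z[:2],0]/np.linalg.norm(z[:2])
to(g-.1*hb+[0,0,.12],z,-y)
E
```

```text
clock: 7.17
ee_pos: [0.4935, 0.4136, 0.1833]
eef_rot: [-2.4, -2.018, -0.152]
contact_force: [-0.1, 0.0, 0.6]
finger_gap: 0.997
finger_force: 0.0
7.17 q [0.6408 0.1161 1.2916 0.0074 1.6374 0.8141] p [0.4935 0.4136 0.1833] 
x [0.1689 0.9828 0.0751] y [ 0.9829 -0.1735  0.0609] z [ 0.0728  0.0636 -0.9953] gap 0.997 F [-0.1348  0.037   0.5558] 0.0
shift tool [-0.0896  0.004   0.0304]
turn [0.0538 0.9716 0.0335]
```

```bash
python3 -m pendant '[[[-0.02,0.001,0],[0,0,0],1],[[-0.02,0.001,0],[0,0,0],1],[[-0.02,0.001,0],[0,0,0],1],[[-0.02,0.001,0],[0,0,0],1],[[-0.01,0,0],[0,0,0],1],[[0,0,0.01],[0,0,0],1],[[0,0,0.01],[0,0,0],1],[[0,0,0.01],[0,0,0],1]]' >/dev/null
python3 -m pendant '[[[0,0,0],[0.006,0.108,0.004],1],[[0,0,0],[0.006,0.108,0.004],1],[[0,0,0],[0.006,0.108,0.004],1],[[0,0,0],[0.006,0.108,0.004],1],[[0,0,0],[0.006,0.108,0.004],1],[[0,0,0],[0.006,0.108,0.004],1],[[0,0,0],[0.006,0.108,0.004],1],[[0,0,0],[0.006,0.108,0.004],1]]' >/dev/null
python3 -m pendant '[[[0,0,0],[0.006,0.108,0.004],1],[[0,0,0],[0,0,0],1]]'
python3 - <<'E'
from h import *
z,y=hz(80,30); g=np.r_[.499,.409,.036]+.019*z; hb=np.r_[z[:2],0]/np.linalg.norm(z[:2])
to(g-.08*hb,z,-y)
E
```

```text
clock: 8.67
ee_pos: [0.4824, 0.3266, 0.1384]
eef_rot: [-1.747, -1.448, -0.992]
contact_force: [-0.2, 0.0, -1.4]
finger_gap: 1.0
finger_force: 0.0
8.67 q [ 0.0036 -0.2529  2.03    1.0773  1.3222 -0.0777] p [0.4824 0.3266 0.1384] 
x [0.1026 0.4894 0.866 ] y [ 0.9843 -0.1757 -0.0173] z [ 0.1437  0.8541 -0.4998] gap 1.0 F [-0.1964  0.0446 -1.4495] 0.0
shift tool [-0.0866  0.0039  0.0737]
turn [-0.0068 -0.0002 -0.0161]
```

```bash
python3 -m pendant '[[[-0.0145,0.001,0.0123],[-0.001,0,-0.003],1],[[-0.0145,0.001,0.0123],[-0.001,0,-0.003],1],[[-0.0145,0.001,0.0123],[-0.001,0,-0.003],1],[[-0.0145,0.001,0.0123],[-0.001,0,-0.003],1],[[-0.0145,0,0.0123],[-0.001,0,-0.003],1],[[-0.0145,0,0.0123],[-0.001,0,0],1],[[0,0,0],[0,0,0],1]]'
python3 - <<'E'
from h import *
z,y=hz(80,30); g=np.r_[.499,.409,.036]+.019*z
to(g,z,-y)
E
```

```text
clock: 9.25
ee_pos: [0.489, 0.3481, 0.0275]
eef_rot: [-1.742, -1.472, -1.0]
contact_force: [-0.8, 0.3, -0.8]
finger_gap: 0.999
finger_force: 0.0
9.25 q [ 0.0552 -0.0521  2.0716  1.1547  1.167  -0.3034] p [0.489  0.3481 0.0275] 
x [0.0831 0.4985 0.8629] y [ 0.9858 -0.1681  0.0021] z [ 0.1461  0.8505 -0.5053] gap 0.999 F [-0.7719  0.3347 -0.8235] 0.0
shift tool [ 0.0386 -0.0003  0.068 ]
turn [-0.0038  0.0062  0.0047]
```

Well aligned. Advance, then close.

```bash
python3 -m pendant '[[[0.008,0,0.0136],[0,0,0],1],[[0.008,0,0.0136],[0,0,0],1],[[0.008,0,0.0136],[0,0,0],1],[[0.008,0,0.0136],[0,0,0],1],[[0.007,0,0.0136],[0,0,0],1],[[0,0,0],[0,0,0],1]]'
python3 -m pendant '[[[0,0,0],[0,0,0],0.6],[[0,0,0],[0,0,0],0.5],[[0,0,0],[0,0,0],0.4],[[0,0,0],[0,0,0],0.4],[[0,0,0],[0,0,0],0.4],[[0,0,0],[0,0,0],0.4]]'
python3 - <<'E'
from h import *
st()
E
```

```text
clock: 9.75
ee_pos: [0.5049, 0.4271, 0.0339]
eef_rot: [-1.736, -1.474, -1.011]
contact_force: [-0.1, 0.9, 1.5]
finger_gap: 0.997
finger_force: 0.0
clock: 10.25
ee_pos: [0.5052, 0.4246, 0.0336]
eef_rot: [-1.737, -1.469, -1.013]
contact_force: [-2.0, 3.0, 5.3]
finger_gap: 0.801
finger_force: 67.3
10.25 q [ 0.2151  0.0212  1.9911  1.2024  1.0331 -0.2429] p [0.5052 0.4246 0.0336] 
x [0.0778 0.4924 0.8669] y [ 0.9853 -0.1708  0.0085] z [ 0.1522  0.8534 -0.4985] gap 0.801 F [-1.9881  3.0379  5.3482] 67.33132191002369
```

```bash
python3 -m pendant '[[[0.011,0,-0.006],[0,0,0],0.4],[[0.017,0,-0.01],[0,0,0],0.4],[[0.017,0,-0.01],[0,0,0],0.4],[[0.017,0,-0.01],[0,0,0],0.4],[[0.017,0,-0.01],[0,0,0],0.4],[[0.017,0,-0.01],[0,0,0],0.4],[[0.011,0,-0.006],[0,0,0],0.4],[[0,0,0],[0,0,0],0.4]]'
python3 - <<'E'
from h import *; from kin import ik,T
np.set_printoptions(precision=4,suppress=True)
z0,y0=hz(80,0); y0=-y0; x0=np.cross(y0,z0); C=np.array([.580,.264,.15])
to(C+.0142*z0+.008*x0,z0,y0)
a=np.radians(119); x=np.cos(a)*x0+np.sin(a)*y0; y=np.cos(a)*y0-np.sin(a)*x0
print("final",C+.0142*z0+.008*x,ik(C+.0142*z0+.008*x,T(z0,y),[-.1,.1,2,1.6,1.4,1.4]))
E
```

```text
clock: 10.92
ee_pos: [0.5053, 0.4241, 0.1591]
eef_rot: [-1.738, -1.472, -1.018]
contact_force: [-0.6, -0.3, -1.3]
finger_gap: 0.8
finger_force: 67.8
10.92 q [ 0.2151 -0.1663  1.9177  1.0768  1.1392  0.0217] p [0.5053 0.4241 0.1591] 
x [0.0747 0.4934 0.8666] y [ 0.985  -0.1722  0.0132] z [ 0.1557  0.8526 -0.4988] gap 0.8 F [-0.6026 -0.2716 -1.252 ] 67.80972562730312
shift tool [-0.0672  0.1012 -0.112 ]
turn [0.002  0.5223 0.0132]
final [0.5894 0.2768 0.1461] (array([-0.1742,  0.278 ,  1.8307,  1.571 ,  1.5705,  1.539 ]), np.float64(1.0202974841791839e-09))
```

```bash
python3 -m pendant '[[[-0.003,0.006,-0.006],[0,0,0],0.4],[[-0.01,0.015,-0.017],[0,0,0],0.4],[[-0.01,0.015,-0.017],[0,0,0],0.4],[[-0.01,0.015,-0.017],[0,0,0],0.4],[[-0.01,0.015,-0.017],[0,0,0],0.4],[[-0.01,0.015,-0.017],[0,0,0],0.4],[[-0.01,0.015,-0.017],[0,0,0],0.4],[[-0.004,0.005,-0.004],[0,0,0],0.4]]'
python3 -m pendant '[[[0,0,0],[0,0.06,0],0.4],[[0,0,0],[0,0.1,0],0.4],[[0,0,0],[0,0.1,0],0.4],[[0,0,0],[0,0.1,0],0.4],[[0,0,0],[0,0.1,0],0.4],[[0,0,0],[0,0.06,0],0.4],[[0,0,0],[0,0,0],0.4]]'
python3 - <<'E'
from h import *
z0,y0=hz(80,0); y0=-y0; x0=np.cross(y0,z0); C=np.array([.580,.264,.15])
to(C+.0142*z0+.008*x0,z0,y0)
E
```

```text
clock: 11.58
ee_pos: [0.5827, 0.275, 0.1521]
eef_rot: [-1.744, -1.467, -1.011]
contact_force: [-0.1, -0.4, -2.5]
finger_gap: 0.805
finger_force: 68.3
clock: 12.17
ee_pos: [0.5795, 0.2784, 0.1486]
eef_rot: [-1.339, -1.123, -1.332]
contact_force: [-0.6, -0.9, -3.1]
finger_gap: 0.806
finger_force: 68.3
12.17 q [-0.1743  0.2501  1.8565  1.5672  1.5704 -0.5336] p [0.5795 0.2784 0.1486] 
x [0.0027 0.0029 1.    ] y [ 0.9851 -0.172  -0.0022] z [ 0.172   0.9851 -0.0033] gap 0.806 F [-0.5699 -0.9488 -3.1321] 68.34828693419695
shift tool [0.0094 0.0029 0.0001]
turn [-0.0017  0.0033 -0.0022]
```

```bash
python3 -m pendant '[[[0.005,0.006,0],[0,0,0.05],0.4],[[0.004,0.005,0],[0,0,0.1],0.4],[[0,0,0],[0,0,0.1],0.4],[[0,0,0],[0,0,0.1],0.4],[[0,0,0],[0,0,0.1],0.4],[[0,0,0],[0,0,0.1],0.4],[[0,0,0],[0,0,0.1],0.4],[[0,0,0],[0,0,0.1],0.4]]' >/dev/null
python3 -m pendant '[[[0,0,0],[0,0,0.1],0.4],[[0,0,0],[0,0,0.1],0.4],[[0,0,0],[0,0,0.1],0.4],[[0,0,0],[0,0,0.1],0.4],[[0,0,0],[0,0,0.1],0.4],[[0,0,0],[0,0,0.1],0.4],[[0,0,0],[0,0,0.06],0.4],[[0,0,0],[0,0,0.06],0.4]]' >/dev/null
python3 -m pendant '[[[0,0,0],[0,0,0.06],0.4],[[0,0,0],[0,0,0.06],0.4],[[0,0,0],[0,0,0.06],0.4],[[0,0,0],[0,0,0.06],0.4],[[0,0,0],[0,0,0.06],0.4],[[0,0,0],[0,0,0.06],0.4],[[0,0,0],[0,0,0.06],0.4],[[0,0,0],[0,0,0.06],0.4]]'
python3 - <<'E'
from h import *
st()
d=img("top");a=cv2.resize(d["pixels"][130:230,180:313],(400,300),interpolation=cv2.INTER_CUBIC)
e=img("scene");b=cv2.resize(e["pixels"][150:250,370:503],(400,300),interpolation=cv2.INTER_CUBIC); cv2.imwrite("pics/p1.png",np.hstack([a,b])[...,::-1])
E
```

```text
clock: 14.17
ee_pos: [0.5922, 0.2768, 0.1634]
eef_rot: [-1.521, 0.425, 0.158]
contact_force: [-0.5, -0.0, -2.7]
finger_gap: 0.802
finger_force: 68.5
14.17 q [-0.1731  0.2503  1.8202  1.5647  1.5689  1.4444] p [0.5922 0.2768 0.1634] 
x [ 0.917  -0.1614 -0.3647] y [-0.3604  0.0566 -0.9311] z [ 0.171   0.9853 -0.0062] gap 0.802 F [-0.4621 -0.0153 -2.7285] 68.4868386760354
```

View pics/p1.png

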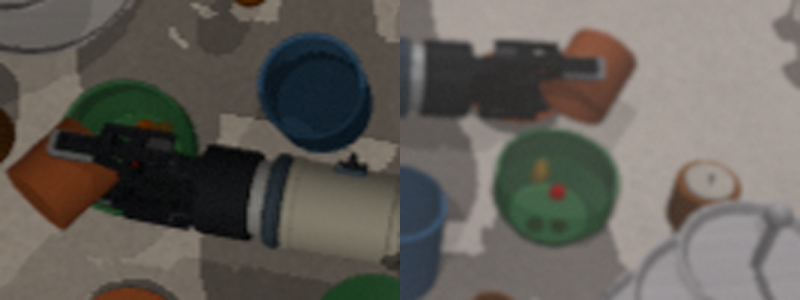

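Sweets (orange, red and perhaps two dark green) are in the bowl at scene crop (540,170), (557,192) and (535-560,223). I'll tip a bit further so every sweet leaves the cup.

```bash
python3 -m pendant '[[[0,0,0],[0,0,0.06],0.4],[[0,0,0],[0,0,0.06],0.4],[[0,0,0],[0,0,0.06],0.4],[[0,0,0],[0,0,0.06],0.4],[[0,0,0],[0,0,0.06],0.4],[[0,0,0],[0,0,0.06],0.4],[[0,0,0],[0,0,0],0.4],[[0,0,0],[0,0,0],0.4]]' >/dev/null
python3 -m pendant '[[[0,0,0],[0,0,-0.08],0.4],[[0,0,0],[0,0,-0.1],0.4],[[0,0,0],[0,0,-0.1],0.4],[[0,0,0],[0,0,-0.1],0.4],[[0,0,0],[0,0,-0.1],0.4],[[0,0,0],[0,0,-0.1],0.4],[[0,0,0],[0,0,-0.1],0.4],[[0,0,0],[0,0,-0.1],0.4]]' >/dev/null
python3 -m pendant '[[[0,0,0],[0,0,-0.1],0.4],[[0,0,0],[0,0,-0.1],0.4],[[0,0,0],[0,0,-0.1],0.4],[[0,0,0],[0,0,-0.1],0.4],[[0,0,0],[0,0,-0.1],0.4],[[0,0,0],[0,0,-0.1],0.4],[[0,0,0],[0,0,-0.1],0.4],[[0,0,0],[0,0,-0.1],0.4]]' >/dev/null
python3 -m pendant '[[[0,0,0],[0,0,-0.1],0.4],[[0,0,0],[0,0,-0.1],0.4],[[0,0,0],[0,0,-0.1],0.4],[[0,0,0],[0,0,-0.1],0.4],[[0,0,0],[0,0,-0.1],0.4],[[0,0,0],[0,0,-0.1],0.4],[[0,0,0],[0,0,-0.1],0.4],[[0,0,0],[0,0,0],0.4]]' >/dev/null
python3 - <<'E'
from h import *
d=img("top");a=cv2.resize(d["pixels"][130:230,150:283],(400,300),interpolation=cv2.INTER_CUBIC)
e=img("scene");b=cv2.resize(e["pixels"][170:245,380:480],(400,300),interpolation=cv2.INTER_CUBIC); cv2.imwrite("pics/p2.png",np.hstack([a,b])[...,::-1])
from kin import ik,T
np.set_printoptions(precision=4,suppress=True)
z,y=hz(80,30);z0,y0=hz(80,0)
# retreat then saucer place: centre of cup over saucer
to([.5,.3,.17],z0,-y0)
for az in(80,90):
  z,y=hz(az,30); x=np.cross(-y,z)
  p=np.r_[.432,.248,.005+.033]+.0142*z+.008*x; print(az,p,ik(p,T(z,-y),[-.15,-.2,2.2,1.1,1.3,-.3]))
E
```

```text
17.03 q [-0.1733  0.2513  1.8203  1.5665  1.5702 -0.4777] p [0.5921 0.2767 0.1636] 
x [0.0234 0.     0.9997] y [ 0.985 -0.171 -0.023] z [ 0.1709  0.9853 -0.004 ] gap 0.8 F [ 0.2184 -0.1545 -0.8926] 68.39262910187244
shift tool [ 0.0043 -0.0949  0.0072]
turn [-0.0027  0.0041 -0.023 ]
80 [0.4348 0.264  0.0378] (array([-0.1577, -0.248 ,  2.2262,  1.0885,  1.3577, -0.3502]), np.float64(1.479270832820882e-13))
90 [0.432  0.2643 0.0378] (array([-0.1497, -0.0976,  2.0961,  1.0349,  1.4808, -0.4432]), np.float64(2.697395778961109e-10))
```

View pics/p2.png

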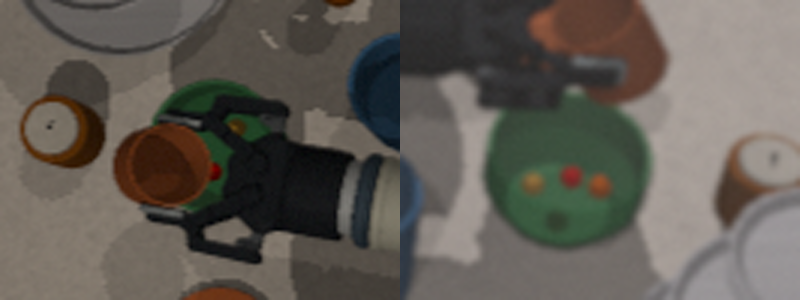

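The cup is empty and four sweets (yellow, red, orange, green) lie in the bowl. To keep the order asked, I'll set the cup back at its old spot, put the lid on, then move the cup to the saucer.

```bash
python3 -m pendant '[[[0,0,0],[0,-0.06,-0.02],0.4],[[0,0,0],[0,-0.1,0],0.4],[[0,0,0],[0,-0.1,0],0.4],[[0,0,0],[0,-0.1,0],0.4],[[0,0,0],[0,-0.1,0],0.4],[[0,0,0],[0,-0.06,0],0.4],[[0,0,0],[0,0,0],0.4]]' >/dev/null
python3 -m pendant '[[[0.004,-0.008,0.008],[0,0,0],0.4],[[0.01,-0.018,0.019],[0,0,0],0.4],[[0.01,-0.018,0.019],[0,0,0],0.4],[[0.01,-0.018,0.019],[0,0,0],0.4],[[0.01,-0.018,0.019],[0,0,0],0.4],[[0.01,-0.018,0.019],[0,0,0],0.4],[[0.007,-0.012,0.011],[0,0,0],0.4],[[0,0,0],[0,0,0],0.4]]' >/dev/null
python3 - <<'E'
from h import *
z,y=hz(80,30); to([.5052,.4246,.0346],z,-y)
E
```

```text
18.28 q [ 0.2154 -0.1595  1.9154  1.0777  1.1527  0.0328] p [0.5015 0.4253 0.1567] 
x [0.0897 0.4919 0.866 ] y [ 0.9861 -0.1661 -0.0078] z [ 0.14    0.8547 -0.4999] gap 0.8 F [ 0.1746  0.9818 -1.6109] 68.37584495544434
shift tool [-0.1057  0.0047  0.061 ]
turn [-0.0105 -0.0001 -0.0029]
```

```bash
python3 -m pendant '[[[-0.01,0.001,0.006],[-0.003,0,-0.001],0.4],[[-0.018,0.001,0.01],[-0.003,0,-0.001],0.4],[[-0.018,0.001,0.01],[-0.003,0,0],0.4],[[-0.018,0.001,0.01],[-0.002,0,0],0.4],[[-0.018,0,0.01],[0,0,0],0.4],[[-0.014,0,0.009],[0,0,0],0.4],[[-0.006,0,0.004],[0,0,0],0.4],[[0,0,0],[0,0,0],0.4]]' 
python3 - <<'E'
from h import *
z,y=hz(80,30); to([.5052,.4246,.0346],z,-y)
E
```

```text
clock: 18.95
ee_pos: [0.5089, 0.4208, 0.0373]
eef_rot: [-1.751, -1.458, -1.007]
contact_force: [-0.9, -0.2, -1.2]
finger_gap: 0.804
finger_force: 68.4
18.95 q [ 0.2081  0.0163  1.9854  1.1909  1.038  -0.2195] p [0.5089 0.4208 0.0373] 
x [0.091  0.4941 0.8647] y [ 0.9836 -0.1804 -0.0004] z [ 0.1557  0.8505 -0.5024] gap 0.804 F [-0.8549 -0.2027 -1.1685] 68.385359197855
shift tool [-0.0007 -0.0043  0.004 ]
turn [ 0.0057  0.0027 -0.0038]
```

```bash
python3 -m pendant '[[[-0.0026,0,0.0015],[0,0,0],0.4],[[0,0,0],[0,0,0],0.4],[[0,0,0],[0,0,0],0.7],[[0,0,0],[0,0,0],1],[[0,0,0],[0,0,0],1],[[0,0,0],[0,0,0],1]]' 
python3 -m pendant '[[[-0.004,0,-0.007],[0,0,0],1],[[-0.008,0,-0.0138],[0,0,0],1],[[-0.008,0,-0.0138],[0,0,0],1],[[-0.008,0,-0.0138],[0,0,0],1],[[-0.008,0,-0.0138],[0,0,0],1],[[-0.008,0,-0.0138],[0,0,0],1],[[0.02,0,-0.012],[0,0,0],1],[[0.02,0,-0.012],[0,0,0],1]]' 
python3 -m pendant '[[[0.02,0,-0.012],[0,0,0],1],[[0.02,0,-0.012],[0,0,0],1],[[0.02,0,-0.012],[0,0,0],1],[[0.02,0,-0.012],[0,0,0],1],[[0,0,0],[0,0,0],1]]' 
python3 - <<'E'
from h import *; from kin import ik,T
np.set_printoptions(precision=4,suppress=True)
e=img("scene");cv2.imwrite("pics/c3.png",cv2.resize(e["pixels"][130:230,330:500],None,fx=3,fy=3,interpolation=cv2.INTER_CUBIC)[...,::-1])
for c in blobs(e,lambda h,S,v:(h<18)&(S>90)&(v>30),60):
    b=cv2.boundingRect(c)
    if 430<b[0]<490 and b[1]<200: print(b)
to([.442,.02,.12],[0,0,-1],[1,0,0])
for yy in([1,0,0],[1,1,0],[1,-1,0],[0,-1,0]): print(yy,ik([.442,.02,.02],T([0,0,-1],yy),[0.,.3,1.5,0,1.4,0]))
for yy in([1,0,0],[1,1,0],[1,-1,0],[0,-1,0]): print(yy,ik([.616,.239,.084],T([0,0,-1],yy),[0.3,.3,1.5,0,1.4,0]))
E
```

```text
clock: 19.45
ee_pos: [0.5106, 0.4223, 0.04]
eef_rot: [-1.745, -1.463, -1.016]
contact_force: [-0.0, 0.3, -0.1]
finger_gap: 0.998
finger_force: 0.0
clock: 20.12
ee_pos: [0.4931, 0.3336, 0.0839]
eef_rot: [-1.749, -1.459, -1.01]
contact_force: [1.1, 1.3, 0.1]
finger_gap: 1.001
finger_force: 0.0
clock: 20.53
ee_pos: [0.4948, 0.3334, 0.1854]
eef_rot: [-1.743, -1.467, -1.024]
contact_force: [-0.3, -0.9, 1.0]
finger_gap: 1.003
finger_force: 0.0
(450, 173, 23, 26)
(482, 62, 63, 61)
20.58 q [ 0.0206 -0.2794  1.9702  1.0617  1.3316 -0.0159] p [0.4942 0.3333 0.1824] 
x [0.0789 0.4924 0.8668] y [ 0.9838 -0.1789  0.0121] z [ 0.1611  0.8518 -0.4985] gap 1.002 F [-0.2272  0.5529 -0.4861] 0.0
shift tool [-0.2125  0.0039 -0.2441]
turn [ 0.1053 -1.0449 -0.1567]
[1, 0, 0] (array([-0.0317, -0.2838,  1.9583, -0.    ,  1.4671, -0.0317]), np.float64(4.402674222811671e-11))
[1, 1, 0] (array([-0.0317, -0.2838,  1.9583, -0.    ,  1.4671, -0.8171]), np.float64(1.2718586619203296e-12))
[1, -1, 0] (array([-0.0317, -0.2838,  1.9583, -0.    ,  1.4671,  0.7537]), np.float64(3.0642444334829985e-12))
[0, -1, 0] (array([-0.0317, -0.2838,  1.9583,  0.    ,  1.4671,  1.5391]), np.float64(6.298869412169061e-11))
[1, 0, 0] (array([ 0.3186,  0.2727,  1.2881, -0.    ,  1.5808,  0.3186]), np.float64(2.356886818584349e-11))
[1, 1, 0] (array([ 0.3186,  0.2727,  1.2881, -0.    ,  1.5808, -0.4668]), np.float64(1.2108822213487331e-11))
[1, -1, 0] (array([ 0.3186,  0.2727,  1.2881, -0.    ,  1.5808,  1.104 ]), np.float64(6.106226635438361e-15))
[0, -1, 0] (array([0.3186, 0.2727, 1.2881, 0.    , 1.5808, 1.8894]), np.float64(3.314199365249057e-15))
```

View pics/c3.png

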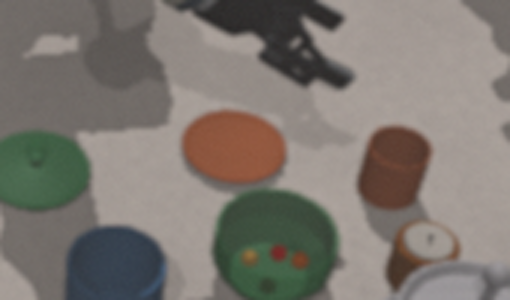

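The picture shows the cup upright at crop (395,165), four sweets in the bowl at (275,260), and the lid at (40,170) with its knob up. Next the lid.

```bash
python3 -m pendant '[[[0,0,0],[0.0105,-0.1045,-0.0157],1],[[0,0,0],[0.0105,-0.1045,-0.0157],1],[[0,0,0],[0.0105,-0.1045,-0.0157],1],[[0,0,0],[0.0105,-0.1045,-0.0157],1],[[0,0,0],[0.0105,-0.1045,-0.0157],1],[[0,0,0],[0.0105,-0.1045,-0.0157],1],[[0,0,0],[0.0105,-0.1045,-0.0157],1],[[0,0,0],[0.0105,-0.1045,-0.0157],1]]'  >/dev/null
python3 -m pendant '[[[0,0,0],[0.0105,-0.1045,-0.0157],1],[[0,0,0],[0.0105,-0.1045,-0.0157],1],[[-0.02,-0.003,0],[0,0,0],1],[[-0.032,-0.006,0],[0,0,0],1],[[-0.032,-0.006,0],[0,0,0],1],[[-0.032,-0.006,0],[0,0,0],1],[[-0.032,-0.006,0],[0,0,0],1],[[-0.032,-0.006,0],[0,0,0],1]]'  >/dev/null
python3 -m pendant '[[[-0.032,-0.006,0],[0,0,0],1],[[-0.032,-0.006,0.01],[0,0,0],1],[[-0.032,-0.006,0.02],[0,0,0],1],[[-0.02,-0.002,0.02],[0,0,0],1],[[0,0,0],[0,0,0],1]]'
python3 - <<'E'
from h import *
to([.442,.02,.02],[0,0,-1],[1,0,0])
E
```

```text
clock: 22.33
ee_pos: [0.4369, 0.034, 0.1236]
eef_rot: [-2.219, -2.211, 0.019]
contact_force: [-0.3, -0.6, -0.4]
finger_gap: 0.998
finger_force: 0.0
22.33 q [ 0.0019 -0.3364  1.8143 -0.0024  1.6788  0.0052] p [0.4369 0.034  0.1236] 
x [ 0.0035  1.     -0.0024] y [ 0.9999 -0.0036 -0.0151] z [-0.0151 -0.0024 -0.9999] gap 0.998 F [-0.2999 -0.6005 -0.4024] 0.0
shift tool [-0.0138  0.0068  0.1035]
turn [-0.0151  0.0024 -0.0035]
```

```bash
python3 -m pendant '[[[-0.007,0.003,0.015],[-0.008,0.001,-0.002],1],[[-0.007,0.003,0.02],[-0.007,0.001,-0.002],1],[[0,0.001,0.02],[0,0,0],1],[[0,0,0.02],[0,0,0],1],[[0,0,0.02],[0,0,0],0.5],[[0,0,0.009],[0,0,0],0],[[0,0,0],[0,0,0],-0.2],[[0,0,0],[0,0,0],-0.3]]'
python3 -m pendant '[[[0,0,0],[0,0,0],-0.4],[[0,0,0],[0,0,0],-0.6],[[0,0,0],[0,0,0],-0.8],[[0,0,0],[0,0,0],-0.8],[[0,0,0],[0,0,0],-0.8]]'
python3 - <<'E'
from h import *
st()
E
```

```text
clock: 23.0
ee_pos: [0.4473, 0.0239, 0.0251]
eef_rot: [2.213, 2.224, 0.01]
contact_force: [0.2, 0.0, 0.3]
finger_gap: 0.455
finger_force: 0.0
clock: 23.42
ee_pos: [0.4485, 0.0237, 0.0267]
eef_rot: [2.212, 2.221, 0.014]
contact_force: [-0.6, 1.1, 7.3]
finger_gap: 0.265
finger_force: 59.1
23.42 q [-0.0243 -0.2811  1.9438  0.0018  1.4675 -0.0289] p [0.4485 0.0237 0.0267] 
x [-0.0044  1.      0.0014] y [0.9999 0.0044 0.0114] z [ 0.0114  0.0015 -0.9999] gap 0.265 F [-0.5906  1.0927  7.276 ] 59.094699025154114
```

The gap is 22.5 mm, less than the 26 mm knob, so the grip is off the equator. I'll reopen, go lower and re-grip.

```bash
python3 -m pendant '[[[0,0,0],[0,0,0],0],[[0,0,0],[0,0,0],0],[[0,0,0],[0,0,0],0],[[-0.003,-0.004,0.004],[0.005,0,0],0],[[0,0,0.004],[0.005,0,0],0],[[0,0,0],[0,0,0],0],[[0,0,0],[0,0,0],0]]'
python3 - <<'E'
from h import *
t=img("top");st()
for c in blobs(t,lambda h,S,v:(h>45)&(h<85)&(S>80)&(v>35),60): print(cv2.boundingRect(c),np.round(cv2.fitEllipse(c)[0],1))
E
```

```text
clock: 24.0
ee_pos: [0.4432, 0.0205, 0.0164]
eef_rot: [-2.215, -2.224, 0.001]
contact_force: [0.2, -0.7, -1.2]
finger_gap: 0.499
finger_force: 0.0
24.05 q [-0.0313 -0.2746  1.9569  0.0012  1.4613 -0.0356] p [0.4434 0.0205 0.0167] 
x [-0.0042  1.      0.0013] y [ 1.      0.0042 -0.002 ] z [-0.002   0.0013 -1.    ] gap 0.496 F [-0.7533 -0.3098  0.5223] 0.0
(199, 157, 47, 45) [221.6 179.1]
(388, 90, 42, 11) [408.5  94.9]
```

```bash
python3 -m pendant '[[[0,0,0],[0,0,0],-0.3],[[0,0,0],[0,0,0],-0.4],[[0,0,0],[0,0,0],-0.6],[[0,0,0],[0,0,0],-0.8],[[0,0,0],[0,0,0],-0.8],[[0,0,0],[0,0,0],-0.8]]'
python3 -m pendant '[[[0,0,-0.01],[0,0,0],-0.8],[[0,0,-0.02],[0,0,0],-0.8],[[0,0,-0.02],[0,0,0],-0.8],[[0,0,-0.02],[0,0,0],-0.8],[[0,0,-0.02],[0,0,0],-0.8],[[0,0,-0.02],[0,0,0],-0.8],[[0,0,-0.02],[0,0,0],-0.8],[[0,0,0],[0,0,0],-0.8]]'
python3 - <<'E'
from h import *
st()
E
```

```text
clock: 24.55
ee_pos: [0.4441, 0.0206, 0.0177]
eef_rot: [-2.216, -2.226, -0.002]
contact_force: [1.8, -0.1, 4.2]
finger_gap: 0.272
finger_force: 58.6
clock: 25.22
ee_pos: [0.4449, 0.0204, 0.1514]
eef_rot: [2.215, 2.225, 0.006]
contact_force: [1.1, 0.4, -0.4]
finger_gap: 0.274
finger_force: 58.9
25.22 q [-0.0316 -0.3391  1.7672  0.0012  1.7093 -0.0357] p [0.4449 0.0204 0.1514] 
x [-0.0043  1.      0.0011] y [1.     0.0043 0.0042] z [ 0.0041  0.0011 -1.    ] gap 0.274 F [ 1.0704  0.3691 -0.4071] 58.860177397727966
```

```bash
python3 - <<'E'
from h import *
t=img("top");e=img("scene");f=lambda q:cv2.resize(q,(400,300),interpolation=cv2.INTER_CUBIC)
cv2.imwrite("pics/l1.png",np.hstack([f(t["pixels"][180:300,230:390]),f(e["pixels"][110:215,280:420])])[...,::-1])
E
```

```text
(no output)
```

View pics/l1.png

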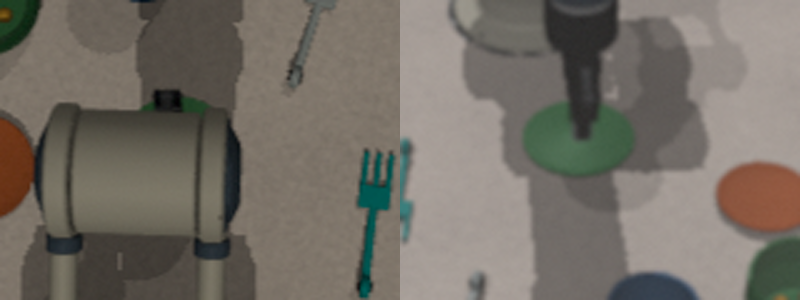

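```bash
python3 - <<'E'
from h import *
e=img("scene");s=readout.state();p=s["ee_pos"]
for c in blobs(e,lambda h,S,v:(h>45)&(h<85)&(S>70)&(v>30),60):
    b=cv2.boundingRect(c)
    if b[0]<380 and b[0]>300: print(b,cv2.fitEllipse(cv2.convexHull(c)))
    if 390<b[0]<450: print("bowl",b,cv2.fitEllipse(cv2.convexHull(c)))
print(proj(e,[p[0],p[1],p[2]-.009]), proj(e,[p[0],p[1],p[2]-.009+.005]),proj(e,[p[0]+.01,p[1],p[2]-.009]))
th=np.linspace(0,6.283,60);q=np.array([proj(e,[p[0]+.062*np.cos(a),p[1]+.062*np.sin(a),p[2]-.01]) for a in th]);print(cv2.fitEllipse(q.astype(np.float32)),q.min(0),q.max(0))
q=np.array([proj(e,[.616+.062*np.cos(a),.2386+.062*np.sin(a),.07]) for a in th]);print("bowl rim pred",q.min(0),q.max(0))
to([.616,.2386,.15],[0,0,-1],[1,0,0])
E
```

```text
bowl (405, 211, 34, 20) ((421.48419189453125, 219.8711395263672), (19.478776931762695, 32.96230697631836), 87.59857177734375)
(324, 147, 37, 24) ((342.1930847167969, 158.24795532226562), (24.18045997619629, 36.67658996582031), 90.41863250732422)
(np.float64(342.24858583400476), np.float64(157.26665735356022)) (np.float64(342.26295650479193), np.float64(156.0695119287697)) (np.float64(342.6356970306983), np.float64(159.37958370859923))
((342.2750549316406, 157.93849182128906), (26.269865036010742, 39.367645263671875), 90.303955078125) [322.61093572 144.81380078] [361.94868005 171.07306285]
bowl rim pred [400.16323835 191.40453642] [441.96892485 222.26388527]
25.37 q [-0.0316 -0.3363  1.775   0.0012  1.7063 -0.0357] p [0.4431 0.0204 0.1457] 
x [-0.0043  1.      0.0013] y [ 1.      0.0043 -0.0034] z [-0.0034  0.0013 -1.    ] gap 0.272 F [-0.0349 -0.3377 -2.1892] 58.85900795459747
shift tool [ 0.2174  0.1738 -0.0045]
turn [-0.0034 -0.0013  0.0043]
```

```bash
python3 -m pendant '[[[0.008,0.006,-0.01],[0,0,0],-0.8],[[0.022,0.0178,-0.01],[0,0,0],-0.8],[[0.025,0.02,0],[0,0,0],-0.8],[[0.025,0.02,0],[0,0,0],-0.8],[[0.025,0.02,0],[0,0,0],-0.8],[[0.025,0.02,0],[0,0,0],-0.8],[[0.025,0.02,0],[0,0,0],-0.8],[[0.025,0.02,0],[0,0,0],-0.8]]' >/dev/null
python3 -m pendant '[[[0.025,0.02,0],[0,0,0],-0.8],[[0.012,0.01,0],[0,0,0],-0.8],[[0,0,0.01],[0,0,0],-0.8],[[0,0,0.02],[0,0,0],-0.8],[[0,0,0],[0,0,0],-0.8],[[0,0,0],[0,0,0],-0.8]]'
python3 - <<'E'
from h import *
to([.616,.2386,.083],[0,0,-1],[1,0,0])
E
```

```text
clock: 26.53
ee_pos: [0.6147, 0.2372, 0.1333]
eef_rot: [-2.214, -2.222, 0.01]
contact_force: [0.9, 0.3, -1.0]
finger_gap: 0.264
finger_force: 59.3
26.53 q [0.3158 0.2592 1.2163 0.0014 1.6739 0.312 ] p [0.6147 0.2372 0.1333] 
x [-0.0039  1.     -0.0011] y [ 1.      0.0039 -0.0079] z [-0.0079 -0.0011 -1.    ] gap 0.264 F [ 0.8744  0.3083 -0.9855] 59.30551886558533
shift tool [0.0015 0.0017 0.0503]
turn [-0.0079  0.0011  0.0039]
```

```bash
python3 -m pendant '[[[0.001,0.001,0.01],[0,0,0],-0.8],[[0,0,0.015],[0,0,0],-0.8],[[0,0,0.01],[0,0,0],-0.8],[[0,0,0.005],[0,0,0],-0.8],[[0,0,0.004],[0,0,0],-0.8],[[0,0,0.003],[0,0,0],-0.8],[[0,0,0.002],[0,0,0],-0.8],[[0,0,0],[0,0,0],-0.8]]'
python3 - <<'E'
from h import *
to([.616,.2386,.083],[0,0,-1],[1,0,0])
E
```

```text
clock: 27.2
ee_pos: [0.6176, 0.2392, 0.0882]
eef_rot: [-2.215, -2.225, -0.0]
contact_force: [-0.6, 0.3, -2.1]
finger_gap: 0.27
finger_force: 59.3
27.2 q [0.3174 0.2758 1.277  0.0016 1.5895 0.3131] p [0.6176 0.2392 0.0882] 
x [-0.0043  1.      0.0013] y [ 1.      0.0043 -0.0011] z [-0.0011  0.0013 -1.    ] gap 0.27 F [-0.6239  0.2954 -2.0699] 59.305540323257446
shift tool [-0.0006 -0.0016  0.0052]
turn [-0.0011 -0.0013  0.0043]
```

```bash
python3 -m pendant '[[[0,0,0.003],[0,0,0],-0.8],[[0,0,0.002],[0,0,0],-0.8],[[0,0,0.001],[0,0,0],-0.8],[[0,0,0],[0,0,0],-0.8]]'
python3 -m pendant '[[[0,0,0],[0,0,0],-0.3],[[0,0,0],[0,0,0],0.1],[[0,0,0],[0,0,0],0.2],[[0,0,0],[0,0,0],0.2],[[0,0,-0.01],[0,0,0],0.2],[[0,0,-0.02],[0,0,0],0.2],[[0,0,-0.03],[0,0,0],0.5],[[0,0,-0.03],[0,0,0],1]]'
python3 - <<'E'
from h import *
z,y=hz(80,30); e=img("scene")
to([.49,.33,.15],z,-y)
cv2.imwrite("pics/l2.png",cv2.resize(e["pixels"][150:250,370:500],None,fx=4,fy=4,interpolation=cv2.INTER_CUBIC)[...,::-1])
E
```

```text
clock: 27.53
ee_pos: [0.6177, 0.2393, 0.0828]
eef_rot: [-2.216, -2.225, -0.001]
contact_force: [-0.5, 0.0, 1.8]
finger_gap: 0.272
finger_force: 59.5
clock: 28.2
ee_pos: [0.6171, 0.2389, 0.1728]
eef_rot: [-2.215, -2.224, 0.003]
contact_force: [-0.1, -0.1, 0.9]
finger_gap: 0.862
finger_force: 0.0
28.25 q [0.3172 0.2527 1.1379 0.0016 1.7416 0.3132] p [0.6193 0.2397 0.182 ] 
x [-0.0043  1.      0.0044] y [1.     0.0043 0.0084] z [ 0.0084  0.0044 -1.    ] gap 0.939 F [ 0.1046 -0.4932  5.6106] 0.0
shift tool [ 0.0908 -0.1292  0.0313]
turn [-0.0864  1.0392  0.1663]
```

View pics/l2.png

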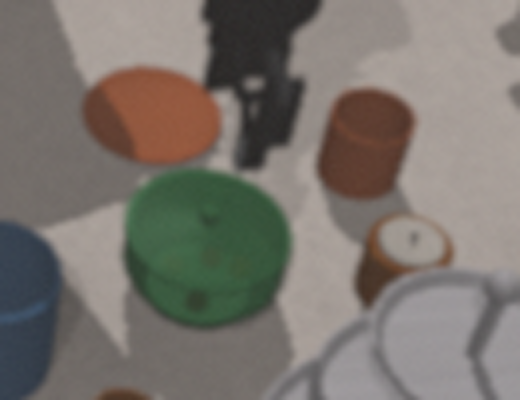

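The lid sits level on the bowl (crop centre (208,230)) and the cup stands at (365,145). Back to the cup.

```bash
python3 -m pendant '[[[0,-0.02,0],[-0.0086,0.104,0.0166],1],[[0,-0.02,0],[-0.0086,0.104,0.0166],1],[[0,-0.02,0],[-0.0086,0.104,0.0166],1],[[0,-0.02,0],[-0.0086,0.104,0.0166],1],[[0,-0.02,0],[-0.0086,0.104,0.0166],1],[[0,-0.02,0],[-0.0086,0.104,0.0166],1],[[0,0,0],[-0.0086,0.104,0.0166],1],[[0,0,0],[-0.0086,0.104,0.0166],1]]'  >/dev/null
python3 -m pendant '[[[0,0,0],[-0.0086,0.104,0.0166],1],[[0,0,0],[-0.0086,0.104,0.0166],1],[[0,0,0],[0,0,0],1]]'
python3 - <<'E'
from h import *
t=img("top")
for c in blobs(t,lambda h,S,v:((h<18)|(h>176))&(S>90)&(v>25),60):
    b=cv2.boundingRect(c)
    if 135<b[0]<230 and 150<b[1]<260: print(b)
z,y=hz(80,30); x=np.cross(-y,z);hb=np.r_[z[:2],0]/np.linalg.norm(z[:2])
C=np.array([.507,.406,.033]); print(at(t,*proj(t,[*C[:2],.066]),.066), proj(t,[*C[:2],.066]),proj(t,[*C[:2],0]))
to(C+.0142*z+.008*x-.085*hb,z,-y)
E
```

```text
clock: 29.17
ee_pos: [0.4965, 0.2425, 0.1672]
eef_rot: [-1.748, -1.45, -0.992]
contact_force: [-2.0, 0.3, -1.7]
finger_gap: 1.001
finger_force: 0.0
(202, 225, 38, 43)
(149, 206, 32, 25)
(157, 161, 28, 25)
[0.507 0.406 0.066] (np.float64(160.12100874493441), np.float64(219.27121033076756)) (np.float64(169.06169811511168), np.float64(219.90807240181155))
29.22 q [-0.1804 -0.2411  1.9603  1.0448  1.5063 -0.1187] p [0.4972 0.2428 0.1685] 
x [0.1001 0.4952 0.863 ] y [ 0.9844 -0.1753 -0.0135] z [ 0.1446  0.8509 -0.5051] gap 0.999 F [ 1.0435 -0.246  -0.1429] 0.0
shift tool [-0.07   -0.017   0.1496]
turn [-0.0053  0.0059 -0.0126]
```

```bash
python3 -m pendant '[[[0.012,-0.004,0.0206],[-0.001,0.001,-0.003],1],[[0.012,-0.004,0.0206],[-0.001,0.001,-0.003],1],[[0.012,-0.004,0.0206],[-0.001,0.001,-0.003],1],[[0.0115,-0.004,0.0206],[-0.001,0.001,-0.003],1],[[-0.019,0,0.011],[-0.001,0.002,0],1],[[-0.019,0,0.011],[0,0,0],1],[[-0.019,0,0.011],[0,0,0],1],[[-0.019,0,0.011],[0,0,0],1]]'  >/dev/null
python3 -m pendant '[[[-0.019,0,0.011],[0,0,0],1],[[-0.019,0,0.011],[0,0,0],1],[[0,0,0],[0,0,0],1]]'
python3 - <<'E'
from h import *
z,y=hz(80,30); x=np.cross(-y,z)
C=np.array([.508,.406,.033])
to(C+.0142*z+.008*x,z,-y)
E
```

```text
clock: 30.13
ee_pos: [0.4973, 0.3417, 0.0363]
eef_rot: [-1.738, -1.469, -1.003]
contact_force: [-2.1, 0.4, -1.7]
finger_gap: 1.003
finger_force: 0.0
30.13 q [ 0.0382 -0.0454  2.0491  1.1484  1.1899 -0.2962] p [0.4973 0.3417 0.0363] 
x [0.0824 0.4946 0.8652] y [ 0.9859 -0.1671  0.0016] z [ 0.1453  0.8529 -0.5014] gap 1.003 F [-2.0784  0.3536 -1.7188] 0.0
shift tool [ 0.0378 -0.0001  0.0722]
turn [-0.005   0.0017  0.0047]
```

```bash
python3 -m pendant '[[[0.008,0,0.0142],[0,0,0],1],[[0.008,0,0.0142],[0,0,0],1],[[0.008,0,0.0142],[0,0,0],1],[[0.008,0,0.0142],[0,0,0],1],[[0.006,0,0.0142],[0,0,0],1],[[0,0,0],[0,0,0],0.7],[[0,0,0],[0,0,0],0.5],[[0,0,0],[0,0,0],0.4]]'
python3 -m pendant '[[[0,0,0],[0,0,0],0.4],[[0,0,0],[0,0,0],0.4],[[0,0,0],[0,0,0],0.4],[[0.008,0,-0.005],[0,0,0],0.4],[[0.015,0,-0.0087],[0,0,0],0.4],[[0.017,0,-0.01],[0,0,0],0.4],[[0.017,0,-0.01],[0,0,0],0.4],[[0.015,0,-0.009],[0,0,0],0.4]]'
python3 - <<'E'
from h import *
z,y=hz(80,30); x=np.cross(-y,z)
to(np.r_[.432,.248,.1]+.0142*z+.008*x,z,-y)
t=img("top");e=img("scene")
for d,n in((t,"top"),(e,"scene")):
  for c in blobs(d,lambda h,S,v:((h<18)|(h>176))&(S>90)&(v>25),60):
    b=cv2.boundingRect(c)
    if (n=="top" and 135<b[0]<230 and 150<b[1]<260) or (n=="scene" and 380<b[0]<480 and 120<b[1]<200): print(n,b)
# predicted cup mid & mouth given assumption
s=readout.state();M=R.from_rotvec(s["eef_rot"]).as_matrix();C=s["ee_pos"]-.0142*M[:,2]-.008*M[:,0];print("C",C)
th=np.linspace(0,6.28,40)
for d in(t,e):
  q=np.array([proj(d,C+[.034*np.cos(a),.034*np.sin(a),h]) for a in th for h in(-.033,.033)]); print(q.min(0),q.max(0))
E
```

```text
clock: 30.8
ee_pos: [0.5137, 0.4211, 0.0396]
eef_rot: [-1.735, -1.467, -1.013]
contact_force: [-0.2, 4.0, 5.1]
finger_gap: 0.802
finger_force: 67.3
clock: 31.47
ee_pos: [0.5124, 0.4179, 0.1209]
eef_rot: [-1.741, -1.466, -1.009]
contact_force: [0.5, 0.7, -1.4]
finger_gap: 0.804
finger_force: 67.6
31.47 q [ 0.1986 -0.1028  1.9323  1.1077  1.1217 -0.0546] p [0.5124 0.4179 0.1209] 
x [0.0827 0.4933 0.8659] y [ 0.985  -0.1725  0.0042] z [ 0.1515  0.8526 -0.5001] gap 0.804 F [ 0.5012  0.7319 -1.3869] 67.62779318494722
shift tool [-0.1005 -0.05   -0.1324]
turn [0.0011 0.0001 0.0042]
top (202, 245, 28, 23)
top (137, 204, 28, 28)
top (157, 161, 28, 25)
scene (456, 173, 18, 8)
scene (391, 167, 34, 24)
scene (459, 152, 21, 18)
C [0.5112 0.4024 0.1244]
[134.0146 203.0581] [170.442 230.192]
[453.4313 149.8848] [481.0102 180.4113]
```

```bash
python3 -m pendant '[[[-0.005,-0.003,-0.008],[0,0,0],0.4],[[-0.0125,-0.0072,-0.02],[0,0,0],0.4],[[-0.0125,-0.0072,-0.02],[0,0,0],0.4],[[-0.0125,-0.0072,-0.02],[0,0,0],0.4],[[-0.0125,-0.0072,-0.02],[0,0,0],0.4],[[-0.0125,-0.0072,-0.02],[0,0,0],0.4],[[-0.0125,-0.0072,-0.02],[0,0,0],0.4],[[-0.006,-0.004,-0.01],[0,0,0],0.4]]'
python3 -m pendant '[[[0,0,0],[0,0,0],0.4],[[0,0,0],[0,0,0],0.4]]'
python3 - <<'E'
from h import *
z,y=hz(80,30)
to([.435,.266,.0446],z,-y)
t=img("top");e=img("scene")
s=readout.state();C=s["ee_pos"]+[-.003,-.018,-.0066];print("C",C)
th=np.linspace(0,6.28,40)
for d,n in((t,"top"),(e,"scene")):
  q=np.array([proj(d,C+[.034*np.cos(a),.034*np.sin(a),.033]) for a in th]); print(n,"mouth pred",q.min(0),q.max(0))
f=lambda q:cv2.resize(q,(400,400),interpolation=cv2.INTER_CUBIC)
cv2.imwrite("pics/s1.png",np.hstack([f(t["pixels"][200:280,180:260]),f(e["pixels"][130:210,370:450])])[...,::-1])
E
```

```text
clock: 32.23
ee_pos: [0.4329, 0.2652, 0.111]
eef_rot: [-1.742, -1.463, -1.005]
contact_force: [-0.2, 0.1, -2.6]
finger_gap: 0.799
finger_force: 68.3
clock: 32.4
ee_pos: [0.4346, 0.2666, 0.1124]
eef_rot: [-1.741, -1.462, -1.008]
contact_force: [1.7, 0.5, -0.7]
finger_gap: 0.803
finger_force: 68.3
32.4 q [-0.1516 -0.3854  2.1832  1.0636  1.4379 -0.1878] p [0.4346 0.2666 0.1124] 
x [0.0854 0.4916 0.8666] y [ 0.9848 -0.1738  0.0015] z [ 0.1514  0.8533 -0.4989] gap 0.803 F [ 1.6865  0.4724 -0.7238] 68.272238841746
shift tool [-0.059   0.0004  0.0334]
turn [ 0.0009 -0.0012  0.0012]
C [0.4318 0.2495 0.1066]
top mouth pred [196.0012 234.7363] [222.7016 261.7201]
scene mouth pred [402.3073 141.8301] [423.8666 155.7107]
```

View pics/s1.png

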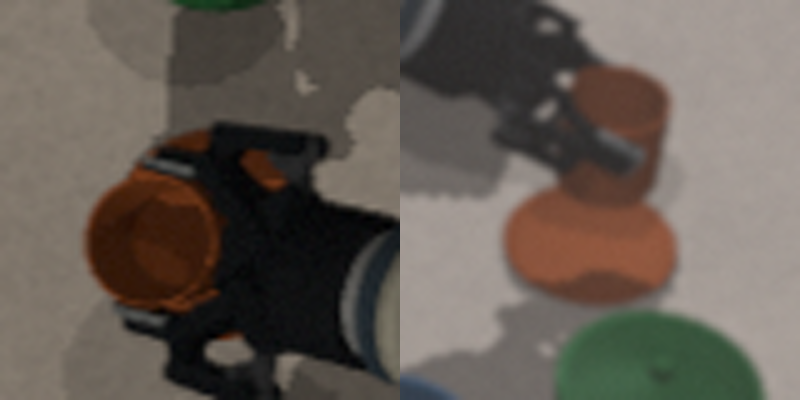

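The cup is level and over the saucer (mouth at top-view px (210.5,248), within 3 mm of the prediction). Lower it.

```bash
python3 -m pendant '[[[-0.008,0,0.005],[0,0,0],0.4],[[-0.015,0,0.0087],[0,0,0],0.4],[[-0.015,0,0.0087],[0,0,0],0.4],[[-0.01,0,0.0058],[0,0,0],0.4],[[-0.005,0,0.003],[0,0,0],0.4],[[-0.003,0,0.0017],[0,0,0],0.4],[[0,0,0],[0,0,0],0.4],[[0,0,0],[0,0,0],0.4]]'
python3 - <<'E'
from h import *
z,y=hz(80,30)
to([.435,.266,.0446],z,-y)
E
```

```text
clock: 33.17
ee_pos: [0.4355, 0.2682, 0.0494]
eef_rot: [-1.738, -1.465, -1.01]
contact_force: [0.1, -0.7, -0.7]
finger_gap: 0.802
finger_force: 68.3
33.17 q [-0.1475 -0.2696  2.2205  1.0885  1.3629 -0.3262] p [0.4355 0.2682 0.0494] 
x [0.0819 0.4913 0.8671] y [ 0.9852 -0.1712  0.0039] z [ 0.1504  0.854  -0.498 ] gap 0.802 F [ 0.0805 -0.7135 -0.7474] 68.2555108400993
shift tool [-0.0053 -0.0001  0.0004]
turn [-0.0002 -0.0023  0.0046]
```

```bash
python3 -m pendant '[[[-0.0026,-0.0003,0.0005],[0,0,0],0.4],[[-0.0017,0,0.0005],[0,0,0],0.4],[[-0.0009,0,0.0005],[0,0,0],0.4],[[0,0,0],[0,0,0],0.4]]'
python3 -m pendant '[[[0,0,0],[0,0,0],0.65],[[0,0,0],[0,0,0],0.85],[[0,0,0],[0,0,0],1],[[0,0,0],[0,0,0],1],[[0,0,0],[0,0,0],1]]'
python3 - <<'E'
from h import *
st()
E
```

```text
clock: 33.5
ee_pos: [0.4352, 0.2667, 0.0445]
eef_rot: [-1.738, -1.465, -1.011]
contact_force: [-0.0, -0.0, 0.9]
finger_gap: 0.8
finger_force: 68.3
clock: 33.92
ee_pos: [0.4349, 0.2668, 0.044]
eef_rot: [-1.739, -1.465, -1.01]
contact_force: [0.7, -0.9, 0.6]
finger_gap: 0.997
finger_force: 0.0
33.92 q [-0.1514 -0.2604  2.2245  1.0898  1.3596 -0.3396] p [0.4349 0.2668 0.044 ] 
x [0.0822 0.4914 0.8671] y [ 0.9851 -0.1717  0.0039] z [ 0.1508  0.8539 -0.4982] gap 0.997 F [ 0.6909 -0.8513  0.5516] 0.0
```

```bash
python3 -m pendant '[[[-0.004,0,-0.007],[0,0,0],1],[[-0.008,0,-0.0138],[0,0,0],1],[[-0.008,0,-0.0138],[0,0,0],1],[[-0.008,0,-0.0138],[0,0,0],1],[[0.017,0,-0.01],[0,0,0],1],[[0.02,0,-0.0115],[0,0,0],1],[[0.02,0,-0.0115],[0,0,0],1],[[0.02,0,-0.0115],[0,0,0],1]]'
python3 -m pendant '[[[0.02,0,-0.0115],[0,0,0],1],[[0.02,0,-0.0115],[0,0,0],1],[[0.02,0,-0.0115],[0,0,0],1],[[0,0,0],[0,0,0],1]]'
python3 - <<'E'
from h import *; from kin import ik,T
np.set_printoptions(precision=4,suppress=True)
st()
t=img("top");e=img("scene")
f=lambda q:cv2.resize(q,(320,320),interpolation=cv2.INTER_CUBIC)
g=lambda q:cv2.resize(q,(640,280),interpolation=cv2.INTER_CUBIC)
cv2.imwrite("pics/f1.png",np.vstack([np.hstack([f(t["pixels"][200:280,180:260]),f(e["pixels"][130:210,370:450])]),g(t["pixels"][150:240,330:535])])[...,::-1])
# steel forks mask: bluish grey vs counter
h=cv2.cvtColor(t["pixels"],cv2.COLOR_RGB2HSV); print("steel",h[187,359],h[185,407],"counter",h[190,380],"hub",h[213,347])
E
```

```text
clock: 34.58
ee_pos: [0.4246, 0.2109, 0.1334]
eef_rot: [-1.739, -1.464, -1.009]
contact_force: [0.2, -0.1, -0.8]
finger_gap: 0.998
finger_force: 0.0
clock: 34.92
ee_pos: [0.4258, 0.211, 0.2072]
eef_rot: [-1.737, -1.471, -1.018]
contact_force: [0.0, 0.1, 1.3]
finger_gap: 0.997
finger_force: 0.0
34.92 q [-0.2998 -0.4929  2.0849  1.0449  1.6646 -0.0923] p [0.4258 0.211  0.2072] 
x [0.0753 0.4921 0.8673] y [ 0.9851 -0.1717  0.0118] z [ 0.1547  0.8535 -0.4977] gap 0.997 F [0.019  0.0849 1.2699] 0.0
steel [ 18  42 133] [15 36 98] counter [ 16  40 133] hub [50 15 99]
```

View pics/f1.png

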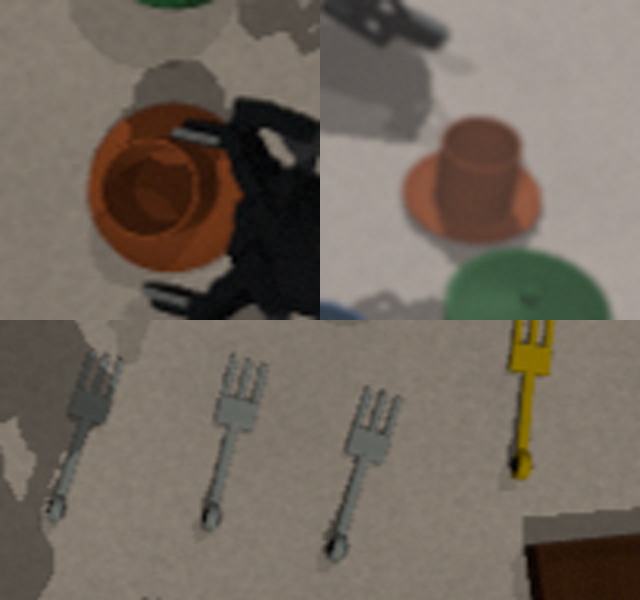

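The cup stands centred in the saucer (crop (150,188) and (478,180)). The three steel forks are unmoved, with hubs near top px (348,212), (397,215) and (437,225). Measure them.

```bash
cat >> h.py <<'E'
def forks(t):
    out=[]
    for c in blobs(t,lambda h,S,v:(S<27)&(v>60)&(v<190),60):
        x,y,w,hh=cv2.boundingRect(c)
        if not(330<x<480 and 140<y<240): continue
        P=np.array([at(t,u,v,.008)[:2] for u,v in c[:,0]]); m=P.mean(0); d=cv2.fitLine(P.astype(np.float32),cv2.DIST_L2,0,.001,.001)[:2].ravel()
        w_=P-m; s=w_@d
        if np.ptp(s)<.1: continue
        n=np.array([-d[1],d[0]]); # head = wider end
        if np.ptp((w_@n)[s>s.mean()])<np.ptp((w_@n)[s<s.mean()]): d=-d; s=-s; n=-n
        e=s<s.min()+.03; lat=(w_@n)[e].mean(); hub=m+d*(s.min()+.013)+n*0
        hl=(w_@n)[s<s.min()+.025]; hub=m+d*(s.min()+.013)+n*(hl.max()+hl.min())/2
        out.append((hub,np.degrees(np.arctan2(d[1],d[0])),np.ptp(s),cv2.boundingRect(c)))
    return out
E
python3 - <<'E'
from h import *; from kin import ik,T
np.set_printoptions(precision=4,suppress=True)
t=img("top");e=img("scene")
for f in forks(t):
    hub,a,L,b=f; print(hub,a.round(1),L.round(4),b,"px",proj(t,[*hub,.013]),"scene",proj(e,[*hub,.013]))
he=cv2.cvtColor(e["pixels"],cv2.COLOR_RGB2GRAY)
for c in blobs(e,lambda h,S,v:(v<95),3):
    x,y,w,hh=cv2.boundingRect(c)
    if 210<x<320 and 195<y<225 and w<15: print("dark",x,y,w,hh)
E
```

```text
[ 0.4987 -0.3588] -17.4 0.1593 (435, 172, 24, 56) px (np.float64(438.5808614855184), np.float64(222.7978180709341)) scene (np.float64(227.6265374211863), np.float64(206.5473865434537))
[ 0.5272 -0.2463] -14.1 0.1587 (395, 162, 21, 56) px (np.float64(398.0810868140666), np.float64(212.6311046430991)) scene (np.float64(262.3869286688017), np.float64(210.20382247450286))
[ 0.5353 -0.1062] -18.3 0.1587 (345, 160, 25, 55) px (np.float64(348.1048972481472), np.float64(209.7457654587331)) scene (np.float64(306.16435921466297), np.float64(208.41008049102604))
dark 294 220 11 23
dark 263 209 3 5
dark 306 207 3 5
dark 228 205 4 9
```

```bash
python3 -m pendant '[[[0,0,0],[0,-0.1047,0],1],[[0,0,0],[0,-0.1047,0],1],[[0,0,0],[0,-0.1047,0],1],[[0,0,0],[0,-0.1047,0],1],[[0,0,0],[0,-0.1047,0],1],[[0,0,0],[0,-0.1047,0],1],[[0,0,0],[0,-0.1047,0],1],[[0,0,0],[0,-0.1047,0],1]]' >/dev/null
python3 -m pendant '[[[0,0,0],[0,-0.1047,0],1],[[0,0,0],[0,-0.1047,0],1],[[-0.03,0.005,0],[0,0,-0.11],1],[[-0.03,0.005,0],[0,0,-0.11],1],[[-0.03,0.005,0],[0,0,-0.11],1],[[-0.025,-0.005,0],[0,0,-0.11],1],[[-0.025,-0.005,0],[0,0,-0.11],1],[[-0.025,-0.005,0],[0,0,-0.11],0.5]]' >/dev/null
python3 -m pendant '[[[0,0,0],[0,0,-0.11],0],[[0,0,0],[0,0,-0.11],0],[[0,0,0],[0,0,-0.11],0],[[0,0,0],[0,0,-0.11],0],[[0,0,0],[0,0,-0.11],0],[[0,0,0],[0,0,-0.11],0],[[0,0,0],[0,0,-0.11],0],[[0,0,0],[0,0,0],0]]'
cat >> h.py <<'E'
def fk2(hub,az,z): # tool down, y perpendicular to fork (left of tine dir)
    a=np.radians(az); to([hub[0],hub[1],z],[0,0,-1],[-np.sin(a),np.cos(a),0])
E
python3 - <<'E'
from h import *
fk2([.5353,-.1062],-18.3,.1)
E
```

```text
clock: 37.12
ee_pos: [0.4387, 0.045, 0.1998]
eef_rot: [0.484, 3.104, 0.002]
contact_force: [0.6, -0.1, -0.5]
finger_gap: 0.5
finger_force: 0.0
37.12 q [ 0.024  -0.3461  1.6872  0.0014  1.8    -1.2372] p [0.4387 0.045  0.1998] 
x [-0.9526  0.3044 -0.0001] y [0.3044 0.9526 0.0015] z [ 0.0005  0.0014 -1.    ] gap 0.5 F [ 0.5719 -0.0926 -0.5189] 0.0
shift tool [-0.138  -0.1148  0.0997]
turn [0.0015 0.0001 0.0101]
```

```bash
python3 -m pendant '[[[-0.012,-0.01,0],[0,0,0.005],0],[[-0.021,-0.0175,0],[0,0,0.005],0],[[-0.021,-0.0175,0.015],[0,0,0],0],[[-0.021,-0.0175,0.02],[0,0,0],0],[[-0.021,-0.0175,0.02],[0,0,0],0],[[-0.021,-0.0175,0.02],[0,0,0],0],[[-0.021,-0.0175,0.02],[0,0,0],0],[[0,0,0],[0,0,0],0]]'
python3 - <<'E'
from h import *
for f in forks(img("top"))[-2:]: print(f)
fk2([.5353,-.1062],-18.3,.004)
E
```

```text
clock: 37.78
ee_pos: [0.5326, -0.1105, 0.0994]
eef_rot: [-0.515, -3.093, -0.002]
contact_force: [-0.6, -0.2, -0.9]
finger_gap: 0.504
finger_force: 0.0
(array([ 0.49874576, -0.3587592 ]), np.float32(-17.276524), np.float64(0.15920644692379235), (435, 172, 24, 56))
(array([ 0.55261855, -0.252012  ]), np.float32(-13.92676), np.float64(0.1326241109940353), (398, 162, 18, 47))
37.83 q [-0.2655 -0.0429  1.596   0.0022  1.5938 -1.5071] p [ 0.5325 -0.1088  0.1018] 
x [-0.9463  0.3233  0.0054] y [0.3233 0.9463 0.0019] z [-0.0045  0.0035 -1.    ] gap 0.502 F [ 0.2098 -0.2063 -0.2654] 0.0
shift tool [-0.0024  0.0031  0.0977]
turn [ 0.0019 -0.0054 -0.0098]
```

```bash
python3 -m pendant '[[[-0.002,0.003,0.015],[0,-0.004,-0.01],0],[[0,0,0.02],[0,0,0],0],[[0,0,0.02],[0,0,0],0],[[0,0,0.02],[0,0,0],0],[[0,0,0.012],[0,0,0],0],[[0,0,0.006],[0,0,0],0],[[0,0,0],[0,0,0],0],[[0,0,0],[0,0,0],0]]'
python3 - <<'E'
from h import *
fk2([.5353,-.1062],-18.3,.004)
E
```

```text
clock: 38.5
ee_pos: [0.5381, -0.1049, 0.0147]
eef_rot: [0.489, 3.095, 0.002]
contact_force: [0.2, -0.1, 0.1]
finger_gap: 0.497
finger_force: 0.0
38.5 q [-0.2562  0.0133  1.6985  0.0024  1.4216 -1.5138] p [ 0.5381 -0.1049  0.0147] 
x [-0.9512  0.3084 -0.0081] y [0.3084 0.9513 0.0028] z [ 0.0086  0.0002 -1.    ] gap 0.497 F [ 0.193  -0.1159  0.0757] 0.0
shift tool [ 0.0023 -0.0021  0.0106]
turn [0.0029 0.0081 0.0059]
```

```bash
python3 -m pendant '[[[0.001,-0.001,0.006],[0,0.004,0],0],[[0,0,0.003],[0,0.002,0],-0.3],[[0,0,0],[0,0,0],-0.4],[[0,0,0],[0,0,0],-0.5],[[0,0,0],[0,0,0],-0.55],[[0,0,0],[0,0,0],-0.55]]'
python3 -m pendant '[[[0,0,0],[0,0,0],-0.6],[[0,0,0],[0,0,0],-0.65],[[0,0,0],[0,0,0],-0.65],[[0,0,0],[0,0,0],-0.65]]'
python3 -m pendant '[[[0,0,0],[0,0,0],-0.7],[[0,0,0],[0,0,0],-0.7],[[0,0,0],[0,0,0],-0.7]]'
python3 -m pendant '[[[0,0,0],[0,0,0],-0.9],[[0,0,0],[0,0,0],-0.9],[[0,0,0],[0,0,0],-0.9]]'
```

```text
clock: 39.0
ee_pos: [0.5367, -0.1059, 0.0051]
eef_rot: [0.49, 3.101, 0.004]
contact_force: [-0.1, -0.8, -0.4]
finger_gap: 0.225
finger_force: 0.0
clock: 39.33
ee_pos: [0.5367, -0.1059, 0.0052]
eef_rot: [0.49, 3.101, 0.003]
contact_force: [-0.1, 0.0, 2.9]
finger_gap: 0.183
finger_force: 18.1
clock: 39.58
ee_pos: [0.5367, -0.1059, 0.0052]
eef_rot: [0.49, 3.101, 0.003]
contact_force: [-2.0, -1.8, 4.8]
finger_gap: 0.16
finger_force: 54.3
clock: 39.83
ee_pos: [0.5367, -0.1059, 0.0052]
eef_rot: [0.49, 3.101, 0.004]
contact_force: [-2.3, -1.3, 5.3]
finger_gap: 0.16
finger_force: 58.9
```

```bash
python3 -m pendant '[[[0,0,-0.01],[0,0,0],-0.9],[[0,0,-0.025],[0,0,0],-0.9],[[0,0,-0.035],[0,0,0],-0.9],[[0,0,-0.035],[0,0,0],-0.9],[[0,0,-0.035],[0,0,0],-0.9],[[0,0,-0.035],[0,0,0],-0.9],[[0,0,-0.035],[0,0,0],-0.9],[[0,0,-0.035],[0,0,0],-0.9]]'
python3 -m pendant '[[[0,0,-0.025],[0,0,0],-0.9],[[0,0,-0.015],[0,0,0],-0.9],[[0,0,0],[0,0,0],-0.9],[[0,0,0],[0,0,0],-0.7],[[0,0,0],[0,0,0],-0.66],[[0,0,0],[0,0,0],-0.65],[[0,0,0],[0,0,0],-0.64],[[0,0,0],[0,0,0],-0.64]]'
python3 -m pendant '[[[0,0,0],[0,0,0],-0.635],[[0,0,0],[0,0,0],-0.635],[[0,0,0],[0,0,0],-0.635]]'
python3 - <<'E'
from h import *
st()
t=img("top");e=img("scene")
f=lambda q:cv2.resize(q,(400,300),interpolation=cv2.INTER_CUBIC)
cv2.imwrite("pics/f2.png",np.hstack([f(t["pixels"][120:240,320:480]),f(e["pixels"][100:220,230:390])])[...,::-1])
E
```

```text
clock: 40.5
ee_pos: [0.5354, -0.1059, 0.251]
eef_rot: [0.489, 3.103, 0.005]
contact_force: [0.1, -0.5, -1.4]
finger_gap: 0.162
finger_force: 58.7
clock: 41.17
ee_pos: [0.5357, -0.1063, 0.2884]
eef_rot: [-0.49, -3.103, -0.004]
contact_force: [0.8, 0.3, -2.0]
finger_gap: 0.187
finger_force: 15.0
clock: 41.42
ee_pos: [0.5357, -0.1063, 0.2895]
eef_rot: [0.49, 3.102, 0.004]
contact_force: [-1.0, 0.7, -0.9]
finger_gap: 0.181
finger_force: 9.2
41.42 q [-0.2599 -0.0349  1.2554  0.0028  1.9204 -1.5165] p [ 0.5357 -0.1063  0.2895] 
x [-0.9513  0.3082 -0.0005] y [0.3082 0.9513 0.0026] z [ 0.0013  0.0023 -1.    ] gap 0.181 F [-1.0281  0.6991 -0.8853] 9.230865240097046
```

View pics/f2.png

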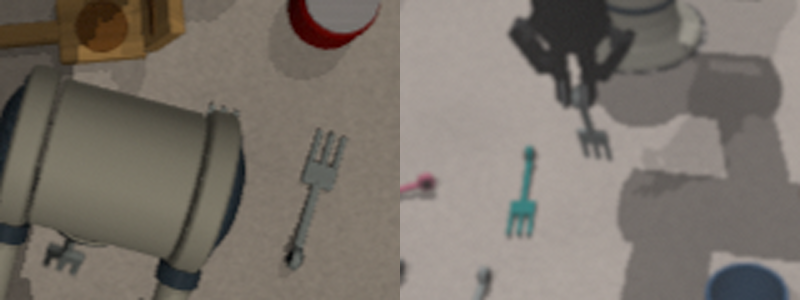

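```bash
python3 -m pendant '[[[0,0,0],[0,0,0],-0.63],[[0,0,0],[0,0,0],-0.63],[[0,0,0],[0,0,0],-0.63],[[0,0,0],[0,0,0],-0.63],[[0,0,0],[0,0,0],-0.63],[[0,0,0],[0,0,0],-0.63],[[0,0,0],[0,0,0],-0.63],[[0,0,0],[0,0,0],-0.63]]'
cat >> h.py <<'E'
def hang():
    "where the held fork's tine ends appear, against a plumb fork"
    s=readout.state();p=s["ee_pos"]; e=img("scene");t=img("top")
    for d,n in((e,"scene"),(t,"top")):
        u,v=proj(d,[p[0],p[1],p[2]+.01-.149]); a,b=proj(d,[p[0],p[1],p[2]+.01]); print(n,"hub",round(a,1),round(b,1),"plumb tip",round(u,1),round(v,1))
        m=((lambda h,S,v_:(S<30)&(v_>75)&(v_<200)))
        for c in blobs(d,m,12):
            x,y,w,h=cv2.boundingRect(c)
            if abs(x+w/2-u)<30 and abs(y+h/2-v)<35 and w<40: print("   blob",x,y,w,h,"mean",c[:,0].mean(0).round(1))
    return e,t
E
python3 - <<'E'
from h import *
e,t=hang(); print(readout.state()["finger_force"])
E
```

```text
clock: 42.18
ee_pos: [0.536, -0.1064, 0.2898]
eef_rot: [0.49, 3.101, 0.004]
contact_force: [-0.8, -0.8, -1.8]
finger_gap: 0.179
finger_force: 4.3
scene hub 300.0 138.1 plumb tip 303.5 177.9
top hub 353.3 202.9 plumb tip 350.3 206.8
4.260301440954208
```

```bash
python3 - <<'E'
import re
s=open('h.py').read()
i=s.index("def hang()"); s=s[:i]+'''def hang(show=True):
    "steel pixels (no red excess) near the held fork, against a plumb fork"
    p=readout.state()["ee_pos"]
    for n in("scene","top"):
        d=img(n); I=d["pixels"].astype(int); u,v=proj(d,[p[0],p[1],p[2]+.01-.149]); a,b=proj(d,[p[0],p[1],p[2]+.01])
        print(n,"hub",round(a,1),round(b,1),"plumb tip",round(u,1),round(v,1))
        m=((I[...,0]-I[...,2]<8)&(I.sum(2)>230)).astype(np.uint8)
        for c in cv2.findContours(m,cv2.RETR_EXTERNAL,cv2.CHAIN_APPROX_NONE)[0]:
            x,y,w,h=cv2.boundingRect(c)
            if w*h>30 and max(w,h)<60 and abs(x+w/2-u)<35 and abs(y+h/2-v)<45: print("   x",x,x+w,"y",y,y+h)
'''
open('h.py','w').write(s)
E
python3 -c "
from h import *
hang()"
```

```text
scene hub 300.0 138.1 plumb tip 303.5 177.8
   x 272 285 y 157 195
   x 293 310 y 128 182
top hub 353.3 202.9 plumb tip 350.3 206.8
```

```bash
python3 -m pendant '[[[-0.002,0.004,0],[0,0,0],-0.635],[[-0.004,0.008,0],[0,0,0],-0.635],[[-0.006,0.013,0],[0,0,0],-0.635],[[-0.008,0.017,0],[0,0,0],-0.635],[[-0.008,0.017,0],[0,0,0],-0.635],[[-0.008,0.017,0],[0,0,0],-0.635],[[-0.008,0.017,0],[0,0,0],-0.635],[[-0.008,0.017,0],[0,0,0],-0.635]]'
python3 -m pendant '[[[-0.008,0.017,0],[0,0,0],-0.635],[[-0.008,0.017,0],[0,0,0],-0.635],[[-0.008,0.017,0],[0,0,0],-0.635],[[-0.007,0.015,0],[0,0,0],-0.635],[[-0.006,0.012,0],[0,0,0],-0.635],[[-0.005,0.01,0],[0,0,0],-0.635],[[-0.002,0.004,0],[0,0,0],-0.635],[[0,0,0],[0,0,0],-0.635]]'
python3 -m pendant '[[[0,0,0],[0,0,0],-0.635],[[0,0,0],[0,0,0],-0.635],[[0,0,0],[0,0,0],-0.635],[[0,0,0],[0,0,0],-0.635],[[0,0,0],[0,0,0],-0.635],[[0,0,0],[0,0,0],-0.635]]' >/dev/null
python3 - <<'E'
from h import *
to([.689,.057,.29]); t=img("top"); print(at(t,284.4,159.4,.105)); hang()
I=t["pixels"].astype(int)
c=max(blobs(t,lambda h,S,v:(h>98)&(h<122)&(S>70)&(v>25),200),key=lambda c:-abs(cv2.boundingRect(c)[0]-266)); print(cv2.boundingRect(c))
E
```

```text
clock: 43.05
ee_pos: [0.6206, -0.0157, 0.2897]
eef_rot: [0.488, 3.102, 0.004]
contact_force: [0.1, 0.6, -1.6]
finger_gap: 0.185
finger_force: 6.6
clock: 43.72
ee_pos: [0.6902, 0.0581, 0.2891]
eef_rot: [0.487, 3.103, 0.004]
contact_force: [-0.4, 0.1, -1.9]
finger_gap: 0.181
finger_force: 6.6
44.22 q [ 0.0306  0.3785  0.7926  0.0022  1.9679 -1.2256] p [0.6894 0.0558 0.2908] 
x [-0.9512  0.3086 -0.0017] y [0.3086 0.9512 0.0028] z [ 0.0025  0.0021 -1.    ] gap 0.18 F [-0.2219  0.1651 -1.6884] 6.56102254986763
shift tool [0.0007 0.001  0.0008]
[0.6637 0.0645 0.105 ]
scene hub 369.5 172.4 plumb tip 366.3 212.2
top hub 279.0 133.2 plumb tip 285.9 146.3
(266, 143, 24, 38)
```

```bash
python3 - <<'E'
from h import *
t=img("top");e=img("scene")
f=lambda q:cv2.resize(q,(400,480),interpolation=cv2.INTER_CUBIC)
cv2.imwrite("pics/f3.png",np.hstack([f(t["pixels"][100:196,240:320]),f(e["pixels"][150:246,330:410])])[...,::-1])
E
```

```text
(no output)
```

View pics/f3.png

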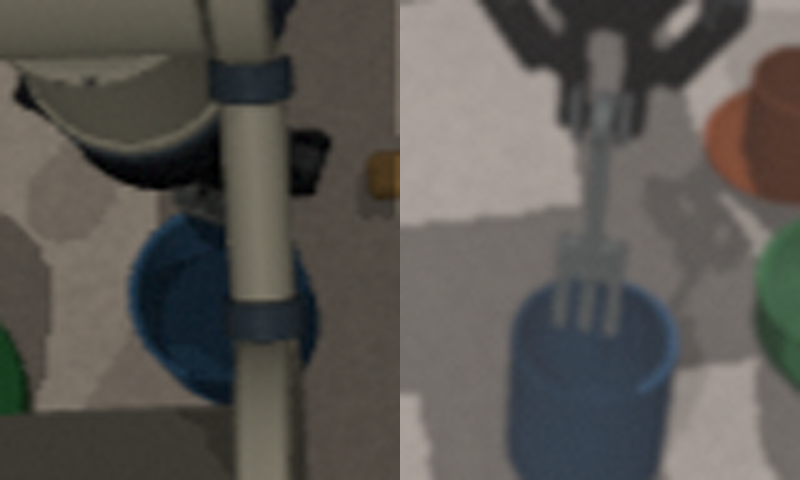

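The scene crop shows the fork hanging nearly plumb over the crock mouth: hub at (602,105), tines ending at (588,330). The tines sit about 4 px low, meaning a few degrees of stuck tilt toward +x. I'll jiggle it with a lighter grip so it settles.

```bash
cat >> h.py <<'E'
def tip():
    p=readout.state()["ee_pos"]; d=img("scene"); I=d["pixels"].astype(int); u,v=proj(d,[p[0],p[1],p[2]+.01-.149]); u0=int(u)
    print("plumb tip",round(u,1),round(v,1))
    for y in range(int(v)-8,int(v)+10): print(y,[int(q[0]-q[2]) for q in I[y,u0-8:u0+12]])
E
python3 -m pendant '[[[0.005,0,0],[0,0,0],-0.63],[[-0.005,0,0],[0,0,0],-0.63],[[0.005,0,0],[0,0,0],-0.63],[[-0.005,0,0],[0,0,0],-0.63],[[0.004,0,0],[0,0,0],-0.63],[[-0.004,0,0],[0,0,0],-0.63],[[0.002,0,0],[0,0,0],-0.63],[[-0.002,0,0],[0,0,0],-0.63]]'
python3 -m pendant '[[[0,0,0],[0,0,0],-0.63],[[0,0,0],[0,0,0],-0.63],[[0,0,0],[0,0,0],-0.63],[[0,0,0],[0,0,0],-0.63]]'
python3 -c "
from h import *
tip()"
```

```text
clock: 45.13
ee_pos: [0.6894, 0.0563, 0.2906]
eef_rot: [0.49, 3.102, 0.004]
contact_force: [-0.4, 0.1, -1.5]
finger_gap: 0.183
finger_force: 4.2
clock: 45.47
ee_pos: [0.6895, 0.0562, 0.2904]
eef_rot: [0.49, 3.101, 0.004]
contact_force: [-0.2, 0.1, -1.6]
finger_gap: 0.184
finger_force: 4.2
plumb tip 366.4 212.2
204 [11, 9, 9, 6, 1, 0, -3, -4, -3, -2, -2, -3, -2, -1, -1, -1, 3, 7, 9, 10]
205 [10, 8, 5, 1, -1, -4, -10, -14, -10, -4, -3, -7, -9, -6, -2, -1, -1, 2, 7, 10]
206 [5, 0, -6, -5, -4, -6, -15, -20, -13, -4, -6, -11, -15, -11, -4, -3, -9, -9, -6, 1]
207 [-7, -14, -15, -9, -4, -5, -15, -19, -11, -4, -5, -14, -19, -11, -4, -2, -12, -20, -21, -17]
208 [-19, -22, -17, -8, -4, -6, -17, -19, -11, -4, -5, -13, -17, -10, -2, -3, -10, -20, -25, -25]
209 [-21, -20, -16, -7, -3, -6, -16, -18, -10, -2, -5, -14, -16, -8, -3, -4, -10, -18, -21, -23]
210 [-20, -20, -13, -5, -1, -7, -18, -17, -8, -2, -4, -14, -17, -9, -3, -6, -11, -18, -19, -18]
211 [-20, -17, -13, -5, -3, -9, -18, -17, -8, -3, -7, -17, -16, -9, -2, -6, -13, -17, -17, -19]
212 [-18, -18, -14, -7, -5, -10, -19, -16, -7, -3, -9, -
[... 279 characters left out ...]
 -25, -23, -23, -21, -24, -22, -18, -16, -14, -14, -18, -21, -23, -23]
216 [-20, -20, -21, -22, -24, -24, -23, -25, -24, -24, -24, -23, -21, -22, -20, -21, -19, -21, -23, -22]
217 [-20, -21, -22, -21, -23, -24, -24, -25, -25, -25, -26, -23, -21, -21, -23, -23, -22, -21, -22, -21]
218 [-21, -22, -23, -22, -23, -23, -23, -25, -24, -25, -25, -24, -21, -20, -23, -22, -22, -20, -23, -23]
219 [-19, -21, -23, -22, -24, -24, -24, -24, -26, -25, -24, -25, -23, -23, -23, -24, -21, -21, -22, -22]
220 [-21, -22, -23, -22, -23, -24, -24, -25, -26, -24, -26, -24, -24, -23, -24, -24, -24, -23, -23, -22]
221 [-16, -21, -22, -24, -24, -24, -23, -23, -24, -25, -25, -25, -25, -24, -24, -24, -24, -25, -23, -22]
```

```bash
python3 -m pendant '[[[0,0,0.006],[0,0,0],-0.63],[[0,0,0.012],[0,0,0],-0.63],[[0,0,0.015],[0,0,0],-0.63],[[0,0,0.015],[0,0,0],-0.63],[[0,0,0.015],[0,0,0],-0.63],[[0,0,0.015],[0,0,0],-0.63],[[0,0,0.015],[0,0,0],-0.63],[[0,0,0.015],[0,0,0],-0.63]]'
python3 -m pendant '[[[0,0,0.012],[0,0,0],-0.63],[[0,0,0.008],[0,0,0],-0.63],[[0,0,0.005],[0,0,0],-0.63],[[0,0,0],[0,0,0],-0.63],[[0,0,0],[0,0,0],-0.63]]'
```

```text
clock: 46.18
ee_pos: [0.6895, 0.0564, 0.1812]
eef_rot: [0.49, 3.102, 0.004]
contact_force: [0.9, 0.2, -1.7]
finger_gap: 0.186
finger_force: 4.2
clock: 46.6
ee_pos: [0.6899, 0.0564, 0.1579]
eef_rot: [0.49, 3.101, 0.004]
contact_force: [-0.3, -0.4, -1.9]
finger_gap: 0.185
finger_force: 4.2
```

```bash
python3 -m pendant '[[[0,0,0.004],[0,0,0],-0.63],[[0,0,0.003],[0,0,0],-0.63],[[0,0,0],[0,0,0],-0.63]]'
python3 -m pendant '[[[0,0,0.002],[0,0,0],-0.63],[[0,0,0],[0,0,0],-0.63]]'
python3 -m pendant '[[[0,0,0.002],[0,0,0],-0.63],[[0,0,0],[0,0,0],-0.63]]'
```

```text
clock: 46.85
ee_pos: [0.6901, 0.0565, 0.151]
eef_rot: [0.49, 3.1, 0.004]
contact_force: [0.2, 0.4, -1.0]
finger_gap: 0.184
finger_force: 4.2
clock: 47.02
ee_pos: [0.6905, 0.0565, 0.1504]
eef_rot: [0.489, 3.098, 0.005]
contact_force: [0.6, 0.3, 3.7]
finger_gap: 0.185
finger_force: 4.7
clock: 47.18
ee_pos: [0.6907, 0.0565, 0.1491]
eef_rot: [0.489, 3.097, 0.005]
contact_force: [-0.8, 0.5, 6.1]
finger_gap: 0.188
finger_force: 5.1
```

```bash
python3 -m pendant '[[[-0.003,0,-0.002],[0,0,0],-0.63],[[-0.003,0,0],[0,0,0],-0.63],[[-0.003,0,0],[0,0,0],-0.63],[[-0.003,0,0],[0,0,0],-0.63],[[0,0,0],[0,0,0],-0.63]]'
python3 -m pendant '[[[0,0,0],[0,0,0],-0.58],[[0,0,0],[0,0,0],-0.5],[[0,0,0],[0,0,0],-0.4],[[0,0,0],[0,0,0],-0.4],[[0,0,0],[0,0,0],-0.4],[[0,0,-0.01],[0,0,0],-0.4],[[0,0,-0.02],[0,0,0],-0.4],[[0,0,-0.02],[0,0,0],-0.4]]'
python3 -m pendant '[[[0,0,-0.03],[0,0,0],-0.3],[[0,0,-0.03],[0,0,0],0],[[0,0,0],[0,0,0],0]]'
python3 - <<'E'
from h import *
e=img("scene"); I=e["pixels"].astype(int)
C=np.array([.6637,.0645,0]); n=np.array([.951,-.308,0])
for q,l in((C+.026*n+[0,0,.155],"hub upright"),(C+.038*n+[0,0,.155],"hub out"),(C-.04*n+[0,0,.14],"hub in")): print(l,np.round(proj(e,q),1))
m=((I[...,0]-I[...,2]<9)&(I[...,0]-I[...,2]>-12)&(I.sum(2)>150)).astype(np.uint8)
for c in cv2.findContours(m[180:230,345:395].copy(),cv2.RETR_EXTERNAL,cv2.CHAIN_APPROX_NONE)[0]:
    x,y,w,h=cv2.boundingRect(c)
    if w*h>20: print(x+345,x+345+w,y+180,y+180+h)
st()
for f in forks(img("top")): print(f)
E
```

```text
clock: 47.6
ee_pos: [0.702, 0.0525, 0.1488]
eef_rot: [0.49, 3.1, 0.004]
contact_force: [0.5, 0.4, 3.8]
finger_gap: 0.186
finger_force: 4.9
clock: 48.27
ee_pos: [0.7006, 0.0527, 0.1985]
eef_rot: [-0.49, -3.103, -0.003]
contact_force: [-0.2, -0.5, -0.0]
finger_gap: 0.3
finger_force: 0.0
clock: 48.52
ee_pos: [0.7021, 0.0526, 0.2681]
eef_rot: [0.488, 3.089, 0.007]
contact_force: [0.7, 1.0, 2.9]
finger_gap: 0.495
finger_force: 0.0
hub upright [366.5 211.1]
hub out [365.8 214.4]
hub in [369.7 197.3]
363 370 213 229
350 395 180 230
355 361 180 187
48.57 q [ 0.0255  0.3906  0.8235  0.0022  1.9155 -1.2314] p [0.702  0.0526 0.2652] 
x [-0.9513  0.3081 -0.0106] y [0.3081 0.9513 0.0059] z [ 0.0119  0.0024 -0.9999] gap 0.499 F [-0.6189  0.0327  0.3702] 0.0
(array([ 0.4987, -0.3588]), np.float32(-17.25631), np.float64(0.15970821600599652), (435, 172, 24, 56))
(array([ 0.5528, -0.2512]), np.float32(-14.356069), np.float64(0.13264719726108498), (397, 162, 19, 47))
```

```bash
python3 - <<'E'
from h import *
t=img("top");I=t["pixels"].astype(int)
u,v=proj(t,[.5272,-.2463,.013]);u=int(u);v=int(v)
for y in range(v-8,v+10): print(y,[int(q.sum()//3) for q in I[y,u-9:u+10]], [int(q[0]-q[2]) for q in I[y,u-6:u+8]])
E
```

```text
204 [118, 119, 117, 115, 115, 114, 112, 92, 59, 76, 92, 95, 99, 108, 114, 114, 113, 114, 112] [20, 21, 21, 19, 17, 11, 2, 1, 1, 9, 19, 21, 20, 20]
205 [115, 116, 116, 113, 111, 111, 95, 71, 58, 80, 94, 92, 101, 112, 114, 112, 112, 111, 112] [19, 20, 19, 17, 13, 9, 3, 2, 1, 12, 20, 20, 20, 19]
206 [112, 115, 116, 115, 114, 112, 94, 69, 60, 80, 93, 91, 105, 112, 113, 114, 113, 113, 116] [19, 20, 20, 18, 12, 6, 1, 0, 4, 14, 20, 21, 20, 19]
207 [113, 113, 114, 114, 115, 98, 72, 58, 73, 89, 93, 85, 98, 113, 114, 114, 113, 115, 116] [20, 19, 17, 14, 11, 4, 3, 2, 4, 14, 20, 19, 20, 20]
208 [113, 114, 114, 114, 116, 96, 68, 56, 60, 65, 85, 94, 104, 114, 114, 114, 114, 116, 117] [20, 19, 17, 13, 9, 5, 1, 2, 9, 18, 20, 20, 19, 20]
209 [113, 115, 117, 115, 115, 94, 66, 49, 51, 55, 57, 92, 112, 115, 114, 114, 114, 113, 114] [21, 20, 17, 13, 8, 2, 2, 1, 13, 20, 19, 21, 20, 20]
210 [112, 113, 115, 115, 116, 90, 50, 39, 58, 67, 61, 86, 108, 112, 112, 112, 113, 111, 111] [21, 21, 16, 9, 4, 2, 1, 1, 12, 18, 20, 20, 19, 18]
211 [108, 108, 112, 114, 115, 85, 32, 29, 70, 83, 76, 83, 102, 110, 108, 111, 
[... 851 characters left out ...]
 113, 113, 111, 109, 111] [17, 18, 16, 9, 2, 2, 11, 18, 21, 21, 20, 21, 18, 20]
218 [115, 116, 115, 106, 99, 99, 96, 95, 95, 104, 110, 111, 113, 112, 113, 113, 113, 112, 112] [19, 18, 17, 17, 16, 15, 17, 18, 19, 21, 20, 19, 19, 20]
219 [113, 115, 108, 101, 100, 98, 97, 105, 109, 109, 111, 115, 117, 116, 115, 113, 111, 113, 116] [18, 17, 18, 17, 19, 19, 18, 19, 20, 21, 21, 20, 20, 20]
220 [113, 114, 115, 107, 102, 100, 106, 113, 113, 112, 113, 115, 116, 115, 117, 114, 111, 110, 114] [19, 17, 17, 18, 20, 19, 20, 21, 21, 20, 21, 21, 21, 19]
221 [114, 114, 116, 108, 108, 112, 112, 115, 113, 113, 112, 112, 115, 115, 117, 116, 112, 111, 111] [19, 18, 19, 19, 21, 20, 20, 21, 21, 19, 20, 20, 20, 20]
```

```bash
python3 - <<'E'
from h import *
fk2([.5275,-.245],-14.1,.26)
E
```

```text
48.67 q [ 0.0255  0.3934  0.8305  0.0021  1.914  -1.2314] p [0.7011 0.0526 0.2594] 
x [-0.9513  0.3082 -0.0028] y [0.3081 0.9513 0.0031] z [ 0.0036  0.0021 -1.    ] gap 0.502 F [-1.0102 -0.7363 -0.8739] 0.0
shift tool [ 0.0735 -0.3366 -0.0019]
turn [ 0.003   0.0029 -0.0672]
```

```bash
python3 -m pendant '[[[0.003,-0.014,0],[0,0,0],0],[[0.0065,-0.03,0],[0,0,0],0],[[0.0065,-0.03,0],[0,0,0],0],[[0.0065,-0.03,0],[0,0,0],0],[[0.0065,-0.03,0],[0,0,0],0],[[0.0065,-0.03,0],[0,0,0],0],[[0.0065,-0.03,0],[0,0,0],0],[[0.0065,-0.03,0],[0,0,0],0]]' >/dev/null
python3 -m pendant '[[[0.0065,-0.03,0],[0,0,0],0],[[0.0065,-0.03,0],[0,0,-0.02],0],[[0.0065,-0.03,0.01],[0,0,-0.02],0],[[0.003,-0.02,0.02],[0,0,-0.027],0],[[0,0,0.03],[0,0,0],0],[[0,0,0.03],[0,0,0],0],[[0,0,0.03],[0,0,0],0],[[0,0,0.02],[0,0,0],0]]'
python3 - <<'E'
from h import *
fk2([.5275,-.245],-14.1,.0055)
for f in forks(img("top")): print(f)
E
```

```text
clock: 50.0
ee_pos: [0.5298, -0.2429, 0.1118]
eef_rot: [-0.386, -3.113, -0.008]
contact_force: [-0.5, 0.6, 0.3]
finger_gap: 0.499
finger_force: 0.0
50.0 q [-0.4898  0.0597  1.4748  0.0029  1.6132 -1.8136] p [ 0.5298 -0.2429  0.1118] 
x [-0.9697  0.2444  0.0053] y [0.2444 0.9697 0.0043] z [-0.0041  0.0055 -1.    ] gap 0.499 F [-0.4664  0.6006  0.3304] 0.0
shift tool [ 0.0012 -0.0031  0.1063]
turn [ 0.0043 -0.0053 -0.0008]
```

```bash
python3 -m pendant '[[[0.001,-0.002,0.02],[0,0,0],0],[[0,0,0.025],[0,0,0],0],[[0,0,0.025],[0,0,0],0],[[0,0,0.02],[0,0,0],0],[[0,0,0.008],[0,0,0],0],[[0,0,0],[0,0,0],0],[[0,0,0],[0,0,0],0]]'
python3 - <<'E'
from h import *
fk2([.5275,-.245],-14.1,.0055)
E
```

```text
clock: 50.63
ee_pos: [0.5308, -0.2451, 0.0198]
eef_rot: [0.386, 3.117, 0.004]
contact_force: [0.3, -0.4, 0.9]
finger_gap: 0.496
finger_force: 0.0
50.63 q [-0.4924  0.1124  1.5856  0.0029  1.4433 -1.8174] p [ 0.5308 -0.2451  0.0198] 
x [-0.9698  0.2437 -0.001 ] y [0.2437 0.9698 0.0027] z [ 0.0016  0.0024 -1.    ] gap 0.496 F [ 0.3492 -0.3508  0.9185] 0.0
shift tool [ 0.0032 -0.0008  0.0143]
turn [ 0.0027  0.001  -0.0001]
```

```bash
python3 -m pendant '[[[0.003,0,0.008],[0,0,0],0],[[0,0,0.006],[0,0,0],-0.2],[[0,0,0],[0,0,0],-0.4],[[0,0,0],[0,0,0],-0.5],[[0,0,0],[0,0,0],-0.6],[[0,0,0],[0,0,0],-0.65],[[0,0,0],[0,0,0],-0.65],[[0,0,0],[0,0,0],-0.65]]'
python3 -m pendant '[[[0,0,0],[0,0,0],-0.7],[[0,0,0],[0,0,0],-0.9],[[0,0,0],[0,0,0],-0.9],[[0,0,0],[0,0,0],-0.9]]'
python3 -m pendant '[[[0,0,-0.01],[0,0,0],-0.9],[[0,0,-0.025],[0,0,0],-0.9],[[0,0,-0.035],[0,0,0],-0.9],[[0,0,-0.035],[0,0,0],-0.9],[[0,0,-0.035],[0,0,0],-0.9],[[0,0,-0.035],[0,0,0],-0.9],[[0,0,-0.035],[0,0,0],-0.9],[[0,0,-0.035],[0,0,0],-0.9]]' > /dev/null
python3 -m pendant '[[[0,0,-0.025],[0,0,0],-0.9],[[0,0,-0.02],[0,0,0],-0.9],[[0,0,0],[0,0,0],-0.9],[[0,0,0],[0,0,0],-0.7],[[0,0,0],[0,0,0],-0.66],[[0,0,0],[0,0,0],-0.64],[[0,0,0],[0,0,0],-0.635],[[0,0,0],[0,0,0],-0.63]]'
```

```text
clock: 51.3
ee_pos: [0.5281, -0.2446, 0.006]
eef_rot: [0.386, 3.115, 0.003]
contact_force: [-2.2, -0.4, 1.4]
finger_gap: 0.18
finger_force: 17.8
clock: 51.63
ee_pos: [0.5281, -0.2446, 0.006]
eef_rot: [0.386, 3.115, 0.003]
contact_force: [-1.7, -1.0, 4.9]
finger_gap: 0.163
finger_force: 59.3
clock: 52.97
ee_pos: [0.5273, -0.2449, 0.2938]
eef_rot: [-0.386, -3.118, -0.005]
contact_force: [1.0, -0.8, -3.2]
finger_gap: 0.187
finger_force: 4.2
```

```bash
python3 -m pendant '[[[0.004,0,-0.004],[0,0,0],-0.63],[[-0.004,0,-0.004],[0,0,0],-0.63],[[-0.0005,0.006,-0.004],[0,0,0],-0.63],[[-0.001,0.012,-0.004],[0,0,0],-0.63],[[-0.0016,0.018,0],[0,0,0],-0.63],[[-0.0023,0.025,0],[0,0,0],-0.63],[[-0.0023,0.025,0],[0,0,0],-0.63],[[-0.0023,0.025,0],[0,0,0],-0.63]]' >/dev/null
python3 -m pendant '[[[-0.0023,0.025,0],[0,0,0],-0.63],[[-0.0023,0.025,0],[0,0,0],-0.63],[[-0.0023,0.025,0],[0,0,0],-0.63],[[-0.0023,0.025,0],[0,0,0],-0.63],[[-0.0023,0.025,0],[0,0,0],-0.63],[[-0.0023,0.025,0],[0,0,0],-0.63],[[-0.0023,0.025,0],[0,0,0],-0.63],[[-0.0018,0.02,0],[0,0,0],-0.63]]' >/dev/null
python3 -m pendant '[[[-0.0014,0.015,0],[0,0,0],-0.63],[[-0.0008,0.009,0],[0,0,0],-0.63],[[-0.0004,0.004,0],[0,0,0],-0.63],[[0.004,0,0],[0,0,0],-0.63],[[-0.004,0,0],[0,0,0],-0.63],[[0.003,0,0],[0,0,0],-0.63],[[-0.003,0,0],[0,0,0],-0.63],[[0,0,0],[0,0,0],-0.63]]'
python3 -m pendant '[[[0,0,0],[0,0,0],-0.63],[[0,0,0],[0,0,0],-0.63],[[0,0,0],[0,0,0],-0.63],[[0,0,0],[0,0,0],-0.63]]'
python3 -c "
from h import *
to([.6385,.0708,.3]); hang(); tip()"
```

```text
clock: 54.97
ee_pos: [0.6385, 0.0705, 0.3125]
eef_rot: [0.388, 3.115, 0.004]
contact_force: [0.2, -0.5, 0.4]
finger_gap: 0.185
finger_force: 0.0
clock: 55.3
ee_pos: [0.6383, 0.0713, 0.3124]
eef_rot: [0.386, 3.116, 0.004]
contact_force: [-0.2, 0.4, 0.5]
finger_gap: 0.184
finger_force: 0.0
55.3 q [ 0.0573  0.2436  0.9162  0.0022  1.9796 -1.2663] p [0.6383 0.0713 0.3124] 
x [-0.9698  0.2439 -0.0015] y [0.2439 0.9698 0.0026] z [ 0.0021  0.0022 -1.    ] gap 0.184 F [-0.1949  0.3912  0.5046] 0.0
shift tool [-0.0003 -0.0005  0.0124]
scene hub 372.7 151.5 plumb tip 369.2 192.6
   x 350 387 y 204 254
   x 375 382 y 153 159
top hub 270.4 154.5 plumb tip 278.7 165.0
plumb tip 369.3 192.6
184 [9, 10, 10, 9, 9, 9, 10, 11, 11, 9, 9, 10, 9, 10, 9, 10, 10, 10, 11, 9]
185 [10, 9, 10, 10, 10, 10, 9, 9, 10, 11, 9, 10, 11, 11, 11, 10, 10, 11, 10, 11]
186 [9, 10, 9, 9, 10, 8, 10, 9, 9, 9, 9, 8, 11, 10, 9, 11, 10, 11, 10, 9]
187 [10, 10, 10, 10, 9, 9, 10, 9, 10, 9, 9, 9, 10, 10, 9, 10, 10, 10, 9, 9]
188 [10, 11, 10, 9, 11, 10, 10, 9, 10, 9, 10, 9, 10, 10, 10, 10, 10, 10, 10, 9]
189 [9, 10, 8, 9, 10, 10, 1
[... 266 characters left out ...]
 9, 9, 9, 10]
193 [8, 10, 10, 10, 10, 9, 10, 10, 9, 9, 10, 10, 9, 10, 11, 9, 11, 10, 9, 10]
194 [10, 9, 10, 10, 9, 10, 9, 10, 11, 10, 10, 10, 9, 10, 10, 10, 10, 10, 10, 8]
195 [11, 8, 9, 10, 9, 9, 10, 10, 9, 9, 10, 9, 10, 11, 10, 9, 10, 9, 10, 9]
196 [9, 9, 9, 9, 9, 9, 10, 11, 10, 10, 10, 10, 10, 9, 10, 11, 10, 10, 9, 8]
197 [10, 10, 8, 9, 9, 9, 9, 10, 11, 10, 9, 9, 11, 11, 9, 9, 10, 9, 9, 8]
198 [9, 9, 10, 10, 10, 9, 9, 8, 11, 10, 9, 9, 10, 10, 10, 10, 10, 10, 10, 10]
199 [10, 9, 9, 10, 10, 9, 10, 9, 9, 10, 9, 10, 9, 10, 10, 9, 11, 10, 10, 9]
200 [10, 10, 10, 10, 9, 10, 10, 10, 9, 9, 9, 9, 10, 10, 10, 9, 9, 10, 10, 9]
201 [9, 10, 10, 10, 10, 9, 11, 9, 9, 9, 9, 10, 10, 9, 10, 8, 9, 9, 10, 9]
```

The finger force is 0, so the fork slipped out on the way. Find it.

```bash
cat >> h.py <<'E'
def steel(n,box,lo=25):
    d=img(n);I=d["pixels"].astype(int); m=((I[...,0]-I[...,2]<9)&(I[...,0]-I[...,2]>-9)&(abs(I[...,0]-I[...,1])<9)&(I.sum(2)>110)).astype(np.uint8)
    x0,y0,x1,y1=box; o=[]
    for c in cv2.findContours(m[y0:y1,x0:x1].copy(),cv2.RETR_EXTERNAL,cv2.CHAIN_APPROX_NONE)[0]:
        if cv2.contourArea(c)>lo: c=c+[x0,y0]; o.append(c); print(n,"box",cv2.boundingRect(c),"area",cv2.contourArea(c),"rect",np.round(np.hstack([*cv2.minAreaRect(c)[:2],cv2.minAreaRect(c)[2]]),1))
    return d,o
E
python3 - <<'E'
from h import *
print(forks(img("top")))
steel("top",(255,100,500,260)); steel("scene",(190,150,400,270))
E
```

```text
[(array([ 0.49874334, -0.35876229]), np.float32(-17.309494), np.float64(0.15970839935448602), (435, 172, 24, 56))]
top box (434, 172, 25, 56) area 254.0 rect [444.2 199.9  12.9  56.   16.4]
top box (374, 137, 20, 53) area 221.5 rect [381.2 162.2  12.1  54.9  15.9]
top box (282, 133, 10, 11) area 30.5 rect [286.1 137.1   7.7   9.7  20.6]
top box (443, 104, 28, 29) area 504.0 rect [456.5 118.   27.   28.    0. ]
scene box (190, 261, 25, 9) area 151.0 rect [202. 265.   8.  24.  90.]
scene box (275, 224, 10, 27) area 89.5 rect [280.  237.    5.2  27.1  12.8]
scene box (349, 204, 38, 50) area 1466.5 rect [366.8 228.   35.6  49.9   8.1]
scene box (205, 203, 27, 44) area 283.5 rect [220.4 224.7  11.2  47.4  26.6]
scene box (382, 173, 10, 17) area 36.0 rect [386.7 180.9  18.1   5.4  69.4]
scene box (375, 150, 8, 9) area 41.5 rect [378.5 154.    8.    7.   90. ]
scene box (363, 150, 9, 10) area 37.0 rect [367.  154.5   9.    8.   90. ]
```

```bash
python3 - <<'E'
from h import *
t=img("top")
for c in blobs(t,lambda h,S,v:(h<18)&(S>90)&(v>30),60):
    b=cv2.boundingRect(c)
    if 240<b[0]<470 and b[1]>90 and b[1]<200: print("brown",b)
d,o=steel("top",(330,130,430,240))
for c in o:
    P=np.array([at(d,u,v,.008)[:2] for u,v in c[:,0]]); m=P.mean(0); D=cv2.fitLine(P.astype(np.float32),cv2.DIST_L2,0,.001,.001)[:2].ravel(); s=(P-m)@D; n=np.array([-D[1],D[0]])
    print("len",np.ptp(s),"az",np.degrees(np.arctan2(D[1],D[0])),"widths",[np.ptp(((P-m)@n)[(s>a)&(s<=a+.03)]).round(4) for a in np.arange(s.min(),s.max()-.02,.03)],"ends",m+D*s.min(),m+D*s.max())
I=d["pixels"].astype(int)
for y in range(178,194): print(y,[int(q.sum()//3) for q in I[y,366:386]])
e,_=steel("scene",(250,195,300,260),8)
E
```

```text
brown (313, 108, 81, 38)
brown (435, 105, 35, 35)
top box (374, 137, 21, 53) area 219.5 rect [381.6 162.3  11.9  55.1  14. ]
len 0.15847063932052521 az -16.672512 widths [np.float64(0.014), np.float64(0.0105), np.float64(0.0086), np.float64(0.0344), np.float64(0.0337)] ends [ 0.59514878 -0.18011139] [ 0.74695735 -0.22557676]
178 [114, 117, 115, 118, 117, 116, 115, 115, 92, 61, 75, 90, 95, 86, 101, 115, 116, 115, 114, 115]
179 [114, 117, 117, 116, 114, 115, 114, 98, 70, 57, 78, 92, 94, 98, 109, 117, 116, 114, 113, 112]
180 [117, 115, 115, 116, 117, 117, 118, 98, 68, 53, 59, 63, 72, 100, 113, 115, 114, 111, 111, 112]
181 [118, 114, 112, 116, 118, 118, 116, 92, 62, 58, 60, 57, 62, 98, 117, 117, 114, 114, 113, 110]
182 [118, 116, 116, 118, 118, 117, 115, 86, 47, 60, 71, 71, 67, 101, 118, 117, 117, 115, 112, 111]
183 [118, 118, 118, 118, 117, 115, 98, 58, 19, 70, 87, 83, 81, 103, 115, 117, 117, 115, 118, 115]
184 [115, 115, 115, 116, 115, 114, 111, 77, 27, 74, 93, 91, 66, 74, 105, 118, 118, 118, 115, 114]
185 [114, 114, 114, 115, 115, 106, 89, 54, 48, 87, 100, 99, 68, 84, 113, 117, 117, 1
[... 199 characters left out ...]
 113, 113]
188 [118, 117, 116, 118, 117, 108, 98, 82, 77, 84, 87, 94, 103, 112, 115, 112, 110, 111, 114, 114]
189 [119, 119, 118, 117, 109, 101, 101, 92, 78, 75, 82, 101, 113, 114, 116, 114, 114, 115, 116, 117]
190 [117, 118, 118, 118, 119, 109, 101, 98, 95, 96, 105, 114, 116, 116, 117, 114, 114, 116, 116, 117]
191 [115, 115, 114, 115, 112, 103, 101, 99, 99, 106, 114, 116, 117, 115, 114, 113, 113, 115, 115, 115]
192 [115, 115, 115, 115, 116, 108, 100, 100, 106, 114, 116, 117, 116, 114, 114, 114, 114, 115, 116, 117]
193 [117, 115, 114, 116, 114, 107, 98, 108, 113, 116, 117, 117, 115, 115, 116, 116, 115, 113, 114, 115]
scene box (275, 224, 10, 27) area 88.5 rect [279.8 236.9   5.   26.7  13.2]
```

```bash
python3 - <<'E'
from h import *
t=img("top");e=img("scene")
f=lambda q:cv2.resize(q,(400,400),interpolation=cv2.INTER_CUBIC)
cv2.imwrite("pics/last.png",np.hstack([f(t["pixels"][105:205,310:410]),f(e["pixels"][185:285,230:330])])[...,::-1])
E
```

```text
(no output)
```

View pics/last.png

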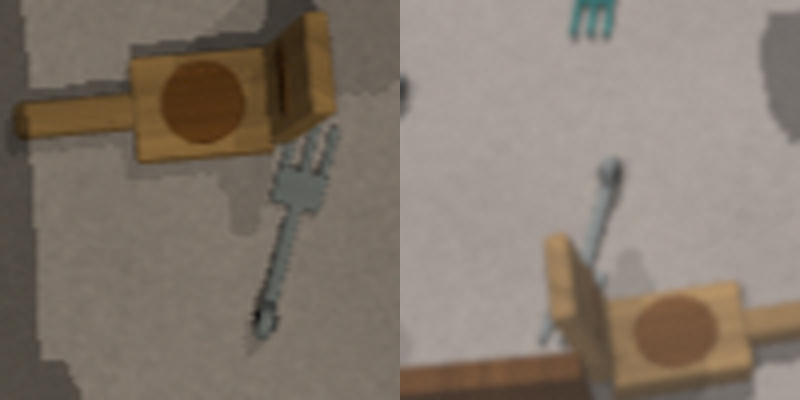

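The picture shows the dropped fork lying flat with its hub at crop (263,322), tines beside the press and the press unmoved. I'll regrasp it, draw it back along its axis before lifting, and carry it firmly once it hangs.

```bash
python3 - <<'E'
from h import *
t=img("top"); print(at(t,376.4,184,.013))
fk2([.607,-.183],-16.7,.29)
E
```

```text
[ 0.60805069 -0.18626808  0.013     ]
55.9 q [ 0.0574  0.2437  0.9161  0.0022  1.9795 -1.2662] p [0.6383 0.0714 0.3124] 
x [-0.9698  0.2438 -0.0015] y [0.2438 0.9698 0.0026] z [ 0.0021  0.0021 -1.    ] gap 0.185 F [-0.7465 -0.1629 -0.0631] 0.0
shift tool [-0.0316 -0.2545  0.0218]
turn [0.0026 0.0015 0.0452]
```

```bash
python3 -m pendant '[[[-0.002,-0.012,0],[0,0,0],0],[[-0.0038,-0.03,0],[0,0,0],0],[[-0.0038,-0.03,0],[0,0,0],0],[[-0.0038,-0.03,0],[0,0,0],0],[[-0.0038,-0.03,0],[0,0,0],0],[[-0.0038,-0.03,0.02],[0,0,0],0],[[-0.0038,-0.03,0.02],[0,0,0],0],[[-0.0038,-0.03,0.03],[0,0,0.015],0]]' >/dev/null
python3 -m pendant '[[[-0.0038,-0.03,0.03],[0,0,0.015],0],[[0,-0.005,0.03],[0,0,0.015],0],[[0,0,0.03],[0,0,0],0],[[0,0,0.03],[0,0,0],0],[[0,0,0],[0,0,0],0],[[0,0,0],[0,0,0],0]]'
python3 - <<'E'
from h import *
fk2([.6075,-.185],-16.7,.0055)
E
```

```text
clock: 57.07
ee_pos: [0.6056, -0.1842, 0.1213]
eef_rot: [-0.456, -3.106, -0.005]
contact_force: [0.8, 0.1, 1.3]
finger_gap: 0.496
finger_force: 0.0
57.07 q [-0.3503  0.188   1.3193  0.0025  1.6375 -1.6291] p [ 0.6056 -0.1842  0.1213] 
x [-0.9577  0.2877  0.0031] y [0.2877 0.9577 0.0027] z [-0.0022  0.0035 -1.    ] gap 0.496 F [0.7564 0.1397 1.3189] 0.0
shift tool [-0.0024 -0.0005  0.1157]
turn [ 0.0027 -0.0031 -0.0004]
```

```bash
python3 -m pendant '[[[0.001,0,0.02],[0,0,0],0],[[0,0,0.025],[0,0,0],0],[[0,0,0.025],[0,0,0],0],[[0,0,0.02],[0,0,0],0],[[0,0,0.01],[0,0,0],0],[[0,0,0.004],[0,0,0],0],[[0,0,0],[0,0,0],0],[[0,0,0],[0,0,0],0]]'
python3 - <<'E'
from h import *
fk2([.606,-.185],-16.7,.0055)
E
```

```text
clock: 57.73
ee_pos: [0.6076, -0.1838, 0.0216]
eef_rot: [0.455, 3.103, 0.003]
contact_force: [-0.8, 0.2, 0.5]
finger_gap: 0.496
finger_force: 0.0
57.73 q [-0.3489  0.2373  1.4424  0.0027  1.4573 -1.6288] p [ 0.6076 -0.1838  0.0216] 
x [-0.9579  0.287  -0.0048] y [0.287  0.9579 0.0024] z [ 0.0053  0.0009 -1.    ] gap 0.496 F [-0.78    0.2296  0.5115] 0.0
shift tool [ 0.0013 -0.0016  0.0161]
turn [0.0024 0.0048 0.0004]
```

```bash
python3 -m pendant '[[[0.001,-0.001,0.01],[0,0,0],0],[[0,0,0.006],[0,0,0],-0.2],[[0,0,0],[0,0,0],-0.4],[[0,0,0],[0,0,0],-0.5],[[0,0,0],[0,0,0],-0.6],[[0,0,0],[0,0,0],-0.65],[[0,0,0],[0,0,0],-0.65],[[0,0,0],[0,0,0],-0.65]]'
python3 -m pendant '[[[0,0,0],[0,0,0],-0.7],[[0,0,0],[0,0,0],-0.9],[[0,0,0],[0,0,0],-0.9],[[0,0,0],[0,0,0],-0.9]]'
python3 -m pendant '[[[0.006,0,-0.003],[0,0,0],-0.9],[[0.012,0,-0.003],[0,0,0],-0.9],[[0.015,0,-0.003],[0,0,0],-0.9],[[0.015,0,-0.003],[0,0,0],-0.9],[[0.015,0,-0.005],[0,0,0],-0.9],[[0.012,0,-0.01],[0,0,0],-0.9],[[0,0,-0.02],[0,0,0],-0.9],[[0,0,-0.03],[0,0,0],-0.9]]'
python3 -m pendant '[[[0,0,-0.035],[0,0,0],-0.9],[[0,0,-0.035],[0,0,0],-0.9],[[0,0,-0.035],[0,0,0],-0.9],[[0,0,-0.035],[0,0,0],-0.9],[[0,0,-0.035],[0,0,0],-0.9],[[0,0,-0.035],[0,0,0],-0.9],[[0,0,-0.02],[0,0,0],-0.9],[[0,0,0],[0,0,0],-0.9]]'
```

```text
clock: 58.4
ee_pos: [0.6051, -0.184, 0.0032]
eef_rot: [0.456, 3.107, 0.004]
contact_force: [-1.3, 1.0, 0.2]
finger_gap: 0.186
finger_force: 18.5
clock: 58.73
ee_pos: [0.6051, -0.184, 0.0033]
eef_rot: [0.456, 3.107, 0.004]
contact_force: [-2.0, 0.2, 0.5]
finger_gap: 0.159
finger_force: 58.8
clock: 59.4
ee_pos: [0.53, -0.1615, 0.0768]
eef_rot: [-0.455, -3.103, -0.006]
contact_force: [0.6, -1.6, -3.0]
finger_gap: 0.159
finger_force: 58.6
clock: 60.07
ee_pos: [0.5332, -0.1634, 0.3162]
eef_rot: [0.454, 3.097, 0.001]
contact_force: [0.9, 0.3, -0.2]
finger_gap: 0.164
finger_force: 58.6
```

```bash
python3 -m pendant '[[[0,0,0],[0,0,0],-0.7],[[0,0,0],[0,0,0],-0.66],[[0,0,0],[0,0,0],-0.645],[[0,0,0],[0,0,0],-0.64],[[0,0,0],[0,0,0],-0.635],[[0,0,0],[0,0,0],-0.635],[[0,0,0],[0,0,0],-0.635],[[0,0,0],[0,0,0],-0.635]]'
python3 -m pendant '[[[0,0,0],[0,0,0],-0.635],[[0.004,0,0],[0,0,0],-0.635],[[-0.004,0,0],[0,0,0],-0.635],[[0.004,0,0],[0,0,0],-0.635],[[-0.004,0,0],[0,0,0],-0.635],[[0.002,0,0],[0,0,0],-0.635],[[-0.002,0,0],[0,0,0],-0.635],[[0,0,0],[0,0,0],-0.635]]'
python3 -m pendant '[[[0,0,0],[0,0,0],-0.635],[[0,0,0],[0,0,0],-0.635],[[0,0,0],[0,0,0],-0.66],[[0,0,0],[0,0,0],-0.7]]'
python3 -c "
from h import *
st();hang()"
```

```text
clock: 60.73
ee_pos: [0.5324, -0.163, 0.3098]
eef_rot: [0.456, 3.107, 0.004]
contact_force: [-0.1, 0.2, -1.8]
finger_gap: 0.182
finger_force: 9.7
clock: 61.4
ee_pos: [0.5328, -0.1632, 0.3099]
eef_rot: [0.456, 3.107, 0.004]
contact_force: [0.1, 0.2, -1.6]
finger_gap: 0.184
finger_force: 9.5
clock: 61.73
ee_pos: [0.5326, -0.1631, 0.31]
eef_rot: [0.456, 3.107, 0.004]
contact_force: [0.6, -0.4, -2.8]
finger_gap: 0.162
finger_force: 52.7
61.73 q [-0.3599  0.0046  1.1795  0.0029  1.9562 -1.6384] p [ 0.5326 -0.1631  0.31  ] 
x [-0.9579  0.2872 -0.0014] y [0.2872 0.9579 0.0026] z [ 0.0021  0.0021 -1.    ] gap 0.162 F [ 0.5965 -0.3926 -2.7909] 52.73863077163696
scene hub 278.0 132.9 plumb tip 283.5 173.7
top hub 380.7 203.9 plumb tip 373.8 207.7
```

```bash
python3 -m pendant '[[[0,0,0],[0,0,0],-0.66],[[0,0,0],[0,0,0],-0.635],[[0,0,0],[0,0,0],-0.632],[[0,0,0],[0,0,0],-0.632],[[0,0,0],[0,0,0],-0.632],[[0,0,0],[0,0,0],-0.632],[[0,0,0],[0,0,0],-0.632],[[0,0,0],[0,0,0],-0.632]]'
python3 -m pendant '[[[0.003,0,0],[0,0,0],-0.632],[[-0.003,0,0],[0,0,0],-0.632],[[0.003,0,0],[0,0,0],-0.632],[[-0.003,0,0],[0,0,0],-0.632],[[0,0,0],[0,0,0],-0.632],[[0,0,0],[0,0,0],-0.632],[[0,0,0],[0,0,0],-0.66],[[0,0,0],[0,0,0],-0.7]]'
python3 - <<'E'
from h import *
p=readout.state()["ee_pos"]; d=img("scene"); I=d["pixels"].astype(int)
print(np.round(proj(d,p+[0,0,.008]),1),np.round(proj(d,p+[0,0,-.141]),1), np.round(proj(d,p+[.149*.96,-.149*.287,.01]),1))
for y in range(126,196,2): print(y,"".join("#" if q.sum()<165 else ("s" if q[0]-q[2]<10 else ".") for q in I[y,255:315]))
E
```

```text
clock: 62.5
ee_pos: [0.5326, -0.1632, 0.31]
eef_rot: [0.456, 3.107, 0.004]
contact_force: [-0.3, -0.5, -2.3]
finger_gap: 0.186
finger_force: 6.5
clock: 63.17
ee_pos: [0.5326, -0.1631, 0.3099]
eef_rot: [0.456, 3.107, 0.004]
contact_force: [0.1, -0.9, -2.0]
finger_gap: 0.162
finger_force: 52.6
[278.1 133.6] [283.6 174.2] [260.9 171.4]
126 ..............ss#s##s...ss####sssss...............ssssssssss
128 ...............ssss#ss..sss###s......................sssssss
130 ...............ssss##sssssss##s................s...........s
132 ...............ssssssssssssss#s.............................
134 ................ssssssssssss#ss...................s.s..s..s.
136 .................sssssssssssss..................ss....s.s..s
138 .....................ssssssss.....................s....ss...
140 .......................ssss............................s.s.s
142 .......................ssss...............................ss
144 ........................ssss...............................s
146 ........................ssss................................
148 ........................ssss..................
[... 809 characters left out ...]
.............ssssssss..sss........................
176 .......................ssss.................................
178 ......................sssss.................................
180 ..................ssssssssssss..............................
182 ..................ssssssssssss..............................
184 ..................ssssssssssss..............................
186 .................ssssssssssss...............................
188 .................ssssssssssss...............................
190 .................ssssssssssss...............................
192 ................sssssssssssss...............................
194 .................sss.sss.sss................................
```

```bash
python3 -m pendant '[[[-0.001,0.008,0],[0,0,0],-0.7],[[-0.002,0.015,0],[0,0,0],-0.7],[[-0.0033,0.025,0],[0,0,0],-0.7],[[-0.0033,0.025,0],[0,0,0],-0.7],[[-0.0033,0.025,0],[0,0,0],-0.7],[[-0.0033,0.025,0],[0,0,0],-0.7],[[-0.0033,0.025,0],[0,0,0],-0.7],[[-0.0033,0.025,0],[0,0,0],-0.7]]' >/dev/null
python3 -m pendant '[[[-0.0033,0.025,0],[0,0,0],-0.7],[[-0.0033,0.025,0],[0,0,0],-0.7],[[-0.0025,0.018,0],[0,0,0],-0.7],[[-0.0016,0.012,0],[0,0,0],-0.7],[[-0.0003,0.003,0],[0,0,0],-0.7],[[0,0,0],[0,0,0],-0.7],[[0,0,0],[0,0,0],-0.7]]'
python3 - <<'E'
from h import *
to([.6388,.072,.15])
p=readout.state()["ee_pos"]; d=img("scene"); I=d["pixels"].astype(int)
print(np.round(proj(d,p+[0,0,.008]),1),np.round(proj(d,p+[0,0,-.141]),1))
for y in range(150,240,2): print(y,"".join("#" if q.sum()<120 else ("b" if q[0]-q[2]<-14 else "s" if q[0]-q[2]<7 else ".") for q in I[y,345:400]))
E
```

```text
clock: 64.47
ee_pos: [0.6384, 0.0718, 0.3107]
eef_rot: [0.456, 3.107, 0.003]
contact_force: [-0.3, 0.7, -2.0]
finger_gap: 0.159
finger_force: 52.6
64.47 q [ 0.0582  0.243   0.9199  0.0016  1.9767 -1.2202] p [0.6384 0.0718 0.3107] 
x [-0.9577  0.2876 -0.0014] y [0.2876 0.9577 0.0021] z [ 0.0019  0.0016 -1.    ] gap 0.159 F [-0.3209  0.6576 -2.0232] 52.63266921043396
shift tool [-0.0001 -0.      0.1607]
[372.8 152.6] [369.3 193.5]
150 ....................sssssssssssssssss..................
152 ....................sssssssssssssssss..................
154 ....................ssssssssssssssss...................
156 .......................ssssssssssss....................
158 ..........................sssssss......................
160 ..........................ssss.........................
162 ..........................ssss.........................
164 ..........................ssss.........................
166 .........................sssss.........................
168 .........................sssss.........................
170 .........................ssss..........................
172 ...
[... 1332 characters left out ...]
bbbsssssssbbbbbbbbbbbbbbbs..............
218 ......ssbbbbbbbbbbsssssssbbbbbbbbbbbbbbbs..............
220 ......ssbbbbbbbbbbssssssbbbbbbbbbbbbbbbbs..............
222 ......ssbbbbbbbbbbbssssbbbbbbbbbbbbbbbbbs..............
224 ......ssbbbbbbbbbbbssssbbbbbbbbbbbbbbbbs...............
226 ......ssbbbbbbbbbbsssssbbbbbbbbbbbbbbbss...............
228 ......ssbbbbbbbbbbbssssbbbbbbbbbbbbbbbss...............
230 .....sssbbbbbbbbbbbbbbbbbbbbbbbbbbbbbbss...............
232 .....ssbbbbbbbbbbbbbbbbbbbbbbbbbbbbbbss................
234 .....ssbbbbbbbbbbbbbbbbbbbbbbbbbbbbbbss................
236 .....ssbbbbbbbbbbbbbbbbbbbbbbbbbbbbbbss................
238 .....ssbbbbbbbbbbbbbbbbbbbbbbbbbbbbbss.................
```

```bash
python3 -m pendant '[[[0,0,0.008],[0,0,0],-0.7],[[0,0,0.016],[0,0,0],-0.7],[[0,0,0.02],[0,0,0],-0.7],[[0,0,0.02],[0,0,0],-0.7],[[0,0,0.02],[0,0,0],-0.7],[[0,0,0.02],[0,0,0],-0.7],[[0,0,0.02],[0,0,0],-0.7],[[0,0,0.016],[0,0,0],-0.7]]'
python3 -m pendant '[[[0,0,0.008],[0,0,0],-0.7],[[0,0,0.004],[0,0,0],-0.66],[[0,0,0],[0,0,0],-0.64],[[0,0,0],[0,0,0],-0.635]]'
python3 -m pendant '[[[0,0,0.003],[0,0,0],-0.635],[[0,0,0.002],[0,0,0],-0.635],[[0,0,0],[0,0,0],-0.635]]'
python3 -m pendant '[[[0,0,0.002],[0,0,0],-0.635],[[0,0,0],[0,0,0],-0.635]]'
```

```text
clock: 65.18
ee_pos: [0.638, 0.0716, 0.1684]
eef_rot: [0.458, 3.108, 0.003]
contact_force: [-0.3, -0.0, -2.5]
finger_gap: 0.164
finger_force: 52.6
clock: 65.52
ee_pos: [0.639, 0.0724, 0.1597]
eef_rot: [0.456, 3.105, 0.004]
contact_force: [0.4, -0.2, -1.5]
finger_gap: 0.184
finger_force: 9.5
clock: 65.77
ee_pos: [0.6389, 0.0727, 0.1539]
eef_rot: [0.456, 3.106, 0.004]
contact_force: [0.7, -0.6, -2.5]
finger_gap: 0.184
finger_force: 9.5
clock: 65.93
ee_pos: [0.6388, 0.0727, 0.1515]
eef_rot: [0.456, 3.107, 0.004]
contact_force: [-0.2, -0.3, -2.6]
finger_gap: 0.178
finger_force: 9.5
```

```bash
python3 -m pendant '[[[0,0,0.003],[0,0,0],-0.635],[[0,0,0.001],[0,0,0],-0.632],[[0,0,0],[0,0,0],-0.632]]'
python3 -m pendant '[[[0,0,0.002],[0,0,0],-0.632],[[0,0,0.001],[0,0,0],-0.632],[[0,0,0],[0,0,0],-0.632]]'
```

```text
clock: 66.18
ee_pos: [0.6394, 0.0728, 0.149]
eef_rot: [0.455, 3.104, 0.005]
contact_force: [-0.1, -1.0, 3.5]
finger_gap: 0.183
finger_force: 7.0
clock: 66.43
ee_pos: [0.6403, 0.0728, 0.1483]
eef_rot: [0.455, 3.101, 0.006]
contact_force: [-0.2, 0.8, 9.1]
finger_gap: 0.185
finger_force: 7.7
```

Tip is on the floor. Lean the handle toward the near wall (+tool x) and release.

```bash
python3 -m pendant '[[[0.003,0,-0.003],[0,0,0],-0.632],[[0.003,0,0],[0,0,0],-0.632],[[0.003,0,0],[0,0,0],-0.632],[[0.003,0,0],[0,0,0],-0.632],[[0,0,0],[0,0,0],-0.632]]'
python3 -m pendant '[[[0,0,0],[0,0,0],-0.58],[[0,0,0],[0,0,0],-0.5],[[0,0,0],[0,0,0],-0.4],[[0,0,0],[0,0,0],-0.4],[[0,0,0],[0,0,0],-0.4],[[0,0,-0.01],[0,0,0],-0.4],[[0,0,-0.02],[0,0,0],-0.4],[[0,0,-0.02],[0,0,0],-0.4]]'
python3 -m pendant '[[[0,0,-0.03],[0,0,0],-0.3],[[0,0,-0.03],[0,0,0],0],[[0,0,0],[0,0,0],0]]'
python3 - <<'E'
from h import *
fk2([.4987,-.3588],-17.3,.27)
d=img("scene"); I=d["pixels"].astype(int)
for y in range(176,230,2): print(y,"".join("#" if q.sum()<120 else ("b" if q[0]-q[2]<-14 else "s" if q[0]-q[2]<7 else ".") for q in I[y,345:400]))
print(np.round([proj(d,[.626,.075,.155]),proj(d,[.702,.0526,.155])],1))
for f in forks(img("top")): print(f)
E
```

```text
clock: 66.85
ee_pos: [0.6268, 0.0765, 0.1476]
eef_rot: [0.455, 3.107, 0.004]
contact_force: [0.9, -0.9, 2.3]
finger_gap: 0.187
finger_force: 7.3
clock: 67.52
ee_pos: [0.6267, 0.076, 0.1978]
eef_rot: [-0.456, -3.108, -0.003]
contact_force: [1.3, -0.1, 1.5]
finger_gap: 0.301
finger_force: 0.0
clock: 67.77
ee_pos: [0.6285, 0.076, 0.2668]
eef_rot: [0.454, 3.095, 0.008]
contact_force: [0.9, 0.7, 1.7]
finger_gap: 0.501
finger_force: 0.0
67.77 q [ 0.0655  0.18    1.071   0.0021  1.8766 -1.2134] p [0.6285 0.076  0.2668] 
x [-0.9578  0.2872 -0.0125] y [0.2871 0.9579 0.0068] z [ 0.014   0.0029 -0.9999] gap 0.501 F [0.8679 0.6766 1.7035] 0.0
shift tool [-0.0006 -0.4537 -0.0063]
turn [0.0068 0.0125 0.0107]
176 .......................................................
178 .......................................................
180 .......................................................
182 ...........................................s...........
184 .......................................................
186 .......................................................
188 ................................
[... 658 characters left out ...]
bbbbbbbs.................
212 .......ssbbbbbbbbbbbbbsssssbbbbbbbbbbbss...............
214 ......ssbbbbbbbbbbbsssssssbbbbbbbbbbbbbss..............
216 ......ssbbbsbbbbbbssssssssssssbbbbbbbbbbs..............
218 ......ssbbbbbbbbbssssssssssssssbbbbbbbbbb..............
220 ......ssbbbbbbbbbsssssssssssssbbbbbbbbbbs..............
222 ......ssbbbbbbbbbsssssssssssssbbbbbbbbbbs..............
224 ......ssbbbbbbbbbsssssssssssssbbbbbbbbbs...............
226 ......ssbbbbbbbbbssssssssbssssbbbbbbbbss...............
228 ......ssbbbbbbbbbbbsssssbbsssbbbbbbbbbss...............
[[369.4 193.9]
 [365.9 215. ]]
(array([ 0.4987, -0.3588]), np.float32(-17.28269), np.float64(0.15970832712468772), (435, 172, 24, 56))
```

```bash
python3 -m pendant '[[[0,-0.014,0],[0,0,0],0],[[0,-0.03,0],[0,0,0],0],[[0,-0.03,0],[0,0,0],0],[[0,-0.03,0],[0,0,0],0],[[0,-0.03,0],[0,0,0],0],[[0,-0.03,0],[0,0,0],0],[[0,-0.03,0],[0,0,0],0],[[0,-0.03,0],[0,0,0],0]]' >/dev/null
python3 -m pendant '[[[0,-0.03,0],[0,0,0],0],[[0,-0.03,0],[0,0,0],0],[[0,-0.03,0],[0,0,0],0],[[0,-0.03,0],[0,0,0],0],[[0,-0.03,0],[0,0,0],0],[[0,-0.03,0.01],[0,0,0],0],[[0,-0.03,0.02],[0,0,0],0],[[0,-0.018,0.03],[0,0,0],0]]' >/dev/null
python3 -m pendant '[[[0,0,0.03],[0,0,0],0],[[0,0,0.03],[0,0,0],0],[[0,0,0.03],[0,0,0],0],[[0,0,0],[0,0,0],0],[[0,0,0],[0,0,0],0]]'
python3 - <<'E'
from h import *
fk2([.499,-.3575],-17.3,.0045)
d=img("top");I=d["pixels"].astype(int)
print(forks(d))
E
```

```text
clock: 69.62
ee_pos: [0.4954, -0.3559, 0.1032]
eef_rot: [-0.456, -3.104, -0.009]
contact_force: [-1.4, 0.4, 0.9]
finger_gap: 0.504
finger_force: 0.0
69.62 q [-0.6803  0.1359  1.409   0.0027  1.6034 -1.9592] p [ 0.4954 -0.3559  0.1032] 
x [-0.9577  0.2877  0.0052] y [0.2877 0.9577 0.0051] z [-0.0035  0.0064 -1.    ] gap 0.504 F [-1.3921  0.4261  0.8514] 0.0
shift tool [-0.0044 -0.001   0.0987]
turn [ 0.0051 -0.0052  0.0101]
[(array([ 0.6266, -0.3979]), np.float32(161.81834), np.float64(0.1195279278053478), (439, 172, 20, 42))]
```

```bash
python3 -m pendant '[[[-0.002,-0.001,0.02],[0,0,0.01],0],[[0,0,0.025],[0,0,0],0],[[0,0,0.025],[0,0,0],0],[[0,0,0.012],[0,0,0],0],[[0,0,0.005],[0,0,0],0],[[0,0,0],[0,0,0],0],[[0,0,0],[0,0,0],0]]'
python3 - <<'E'
from h import *
fk2([.499,-.3575],-17.3,.0045)
E
```

```text
clock: 70.25
ee_pos: [0.5003, -0.3588, 0.0217]
eef_rot: [0.471, 3.102, 0.002]
contact_force: [0.2, 0.3, 0.1]
finger_gap: 0.498
finger_force: 0.0
70.25 q [-0.679   0.1891  1.4975  0.0029  1.4519 -1.9489] p [ 0.5003 -0.3588  0.0217] 
x [-0.955   0.2966 -0.0039] y [0.2966 0.955  0.0016] z [ 0.0042  0.0004 -1.    ] gap 0.498 F [0.1703 0.2704 0.0739] 0.0
shift tool [0.0017 0.0008 0.0172]
turn [0.0016 0.0039 0.0008]
```

```bash
python3 -m pendant '[[[0.001,0.001,0.01],[0,0,0],0],[[0,0,0.006],[0,0,0],-0.2],[[0,0,0],[0,0,0],-0.4],[[0,0,0],[0,0,0],-0.5],[[0,0,0],[0,0,0],-0.6],[[0,0,0],[0,0,0],-0.65],[[0,0,0],[0,0,0],-0.65],[[0,0,0],[0,0,0],-0.65]]'
python3 -m pendant '[[[0,0,0],[0,0,0],-0.7],[[0,0,0],[0,0,0],-0.9],[[0,0,0],[0,0,0],-0.9],[[0,0,0],[0,0,0],-0.9]]'
python3 -m pendant '[[[0,0,-0.01],[0,0,0],-0.9],[[0,0,-0.025],[0,0,0],-0.9],[[0,0,-0.035],[0,0,0],-0.9],[[0,0,-0.035],[0,0,0],-0.9],[[0,0,-0.035],[0,0,0],-0.9],[[0,0,-0.035],[0,0,0],-0.9],[[0,0,-0.035],[0,0,0],-0.9],[[0,0,-0.035],[0,0,0],-0.9]]' > /dev/null
python3 -m pendant '[[[0,0,-0.035],[0,0,0],-0.9],[[0,0,-0.035],[0,0,0],-0.9],[[0,0,-0.02],[0,0,0],-0.9],[[0,0,0],[0,0,0],-0.7],[[0,0,0],[0,0,0],-0.66],[[0,0,0],[0,0,0],-0.645],[[0,0,0],[0,0,0],-0.64],[[0,0,0],[0,0,0],-0.635]]'
python3 -m pendant '[[[0,0,0],[0,0,0],-0.632],[[0,0,0],[0,0,0],-0.632],[[0,0,0],[0,0,0],-0.632],[[0,0,0],[0,0,0],-0.632],[[0,0,0],[0,0,0],-0.632],[[0.003,0,0],[0,0,0],-0.632],[[-0.003,0,0],[0,0,0],-0.632],[[0,0,0],[0,0,0],-0.632]]'
python3 -m pendant '[[[0.003,0,0],[0,0,0],-0.632],[[-0.003,0,0],[0,0,0],-0.632],[[0,0,0],[0,0,0],-0.632],[[0,0,0],[0,0,0],-0.632],[[0,0,0],[0,0,0],-0.66],[[0,0,0],[0,0,0],-0.7]]'
cat >> h.py <<'E'
def amap(du=22):
    p=readout.state()["ee_pos"]; d=img("scene"); I=d["pixels"].astype(int); a=proj(d,p+[0,0,.009]);b=proj(d,p+[0,0,-.14]); u0=int(a[0]-du); print("hub",np.round(a,1),"plumb tip",np.round(b,1),"col0",u0)
    for y in range(int(a[1])-4,int(b[1])+10,2): print(y,"".join("#" if q.sum()<120 else ("b" if q[0]-q[2]<-14 else "s" if q[0]-q[2]<8 else ".") for q in I[y,u0:u0+2*du]))
E
python3 -c "
from h import *
amap();to([.664,.0645,.33])"
```

```text
clock: 70.92
ee_pos: [0.4988, -0.3569, 0.0037]
eef_rot: [0.471, 3.104, 0.003]
contact_force: [0.1, 0.7, -0.3]
finger_gap: 0.181
finger_force: 18.3
clock: 71.25
ee_pos: [0.4989, -0.3569, 0.0038]
eef_rot: [0.471, 3.104, 0.003]
contact_force: [-1.1, -0.0, 1.4]
finger_gap: 0.157
finger_force: 58.9
clock: 72.58
ee_pos: [0.498, -0.3573, 0.336]
eef_rot: [-0.471, -3.105, -0.007]
contact_force: [0.6, 0.6, -1.7]
finger_gap: 0.18
finger_force: 10.1
clock: 73.25
ee_pos: [0.4983, -0.3575, 0.3386]
eef_rot: [0.471, 3.104, 0.004]
contact_force: [-0.0, 0.1, -1.0]
finger_gap: 0.183
finger_force: 6.1
clock: 73.75
ee_pos: [0.4982, -0.3575, 0.3385]
eef_rot: [0.471, 3.104, 0.004]
contact_force: [0.9, -0.1, -1.4]
finger_gap: 0.167
finger_force: 50.2
hub [202.5 122. ] plumb tip [215.2 164. ] col0 180
117 .............sssssssssssssssss..............
119 ..............ssssssssssssssss..............
121 ...............ssssssssssssssss.............
123 ................ssssssssssssss..............
125 .................ssssssssssss...............
127 .....................sssssss................
129 ..............
[... 620 characters left out ...]
55 ..........................ssssssssssss......
157 ...........................ssssssssssss.....
159 ...........................sss..sss.sss.....
161 ............................ss..ss...ss.....
163 ............................sss..ss..ss.....
165 .............................ss..sss..ss....
167 .............................ss...s...ss....
169 ............................................
171 ............................................
73.8 q [-0.6796  0.1806  0.9407  0.0033  2.0201 -1.9477] p [ 0.4981 -0.3575  0.3385] 
x [-0.955   0.2967 -0.0013] y [0.2967 0.955  0.0027] z [ 0.0021  0.0022 -1.    ] gap 0.163 F [ 0.3255  1.0903 -1.9241] 50.211721658706665
shift tool [-0.0332  0.4522  0.0097]
```

```bash
python3 -m pendant '[[[-0.0005,0.008,0],[0,0,0],-0.7],[[-0.001,0.016,0],[0,0,0],-0.7],[[-0.0015,0.024,0],[0,0,0],-0.7],[[-0.0018,0.029,0],[0,0,0],-0.7],[[-0.0018,0.029,0],[0,0,0],-0.7],[[-0.0018,0.029,0],[0,0,0],-0.7],[[-0.0018,0.029,0],[0,0,0],-0.7],[[-0.0018,0.029,0],[0,0,0],-0.7]]' >/dev/null
python3 -m pendant '[[[-0.0018,0.029,0],[0,0,0],-0.7],[[-0.0018,0.029,0],[0,0,0],-0.7],[[-0.0018,0.029,0],[0,0,0],-0.7],[[-0.0018,0.029,0],[0,0,0],-0.7],[[-0.0018,0.029,0],[0,0,0],-0.7],[[-0.0018,0.029,0],[0,0,0],-0.7],[[-0.0018,0.029,0],[0,0,0],-0.7],[[-0.0015,0.025,0],[0,0,0],-0.7]]' >/dev/null
python3 -m pendant '[[[-0.001,0.018,0],[0,0,0],-0.7],[[-0.0006,0.01,0],[0,0,0],-0.7],[[-0.0002,0.003,0],[0,0,0],-0.7],[[0,0,0],[0,0,0],-0.7],[[0,0,0],[0,0,0],-0.7],[[0,0,0],[0,0,0],-0.7]]'
python3 -c "
from h import *
to([.659,.066,.25]);amap()"
```

```text
clock: 75.63
ee_pos: [0.6587, 0.0647, 0.3401]
eef_rot: [0.473, 3.103, 0.003]
contact_force: [-0.5, -1.0, -2.0]
finger_gap: 0.163
finger_force: 50.2
75.63 q [ 0.0456  0.3266  0.7665  0.0019  2.0459 -1.2216] p [0.6587 0.0647 0.3401] 
x [-0.9545  0.2982 -0.0019] y [0.2981 0.9545 0.0025] z [ 0.0026  0.0018 -1.    ] gap 0.163 F [-0.4936 -1.0233 -1.9611] 50.219523310661316
shift tool [0.0003 0.0011 0.0901]
hub [372.2 148.8] plumb tip [368.6 191.5] col0 350
144 ..............ssssssss...sssssss............
146 ..............sssssssssssssssss.............
148 .............ssssssssssssssssss.............
150 ..............sssssssssssssssss.............
152 ................sssssssssssssss.............
154 .................ssssssssssss...............
156 ...................ssssss...................
158 ....................sssss...................
160 ...................sssss....................
162 ....................sssss...................
164 ...................ssssss...................
166 ...................sssss....................
168 ...................sssss....................
170 ..................ssssss....................
172 ...................ssss.....................
174 ...................ssss.....................
176 ..............sssssssss.............s.......
178 ..............ssssssssssssss.......sss......
180 ..............ssssssssssssss................
182 .............sssssssssssssss...........s....
184 .............sssssssssssssss................
186 .............ssssssssssssss.................
188 .............sss..ssss.ssss................s
190 ............ssss..sssssssss................s
192 ............ssss.sssssssss..................
194 ............ssss.sssssssss..................
196 .............ss.ssssssssss..................
198 ..................sssssss...................
200 ..................sssss.....................
```

```bash
python3 -m pendant '[[[0,0.001,0.01],[0,0.045,0],-0.7],[[0,0,0.015],[0,0.045,0],-0.7],[[0,0,0.015],[0,0,0],-0.7],[[0,0,0.01],[0,0,0],-0.7],[[0,0,0],[0,0,0],-0.7],[[0,0,0],[0,0,0],-0.7]]'
python3 -c "
from h import *
to([.659,.066,.15]);amap()" | tail -14
```

```text
clock: 76.18
ee_pos: [0.6562, 0.0669, 0.2896]
eef_rot: [-0.46, -3.019, -0.024]
contact_force: [-0.1, 0.5, -1.7]
finger_gap: 0.164
finger_force: 50.2
185 ...................sssss.................ss.
187 ................ssssssss....................
189 ...............ssssssssssssss.....s.........
191 ..............sssssssssssssss...............
193 ..............ssssssssssssss................
195 ..............ssssssssssssss............ss..
197 ..............ssss.sssssssss...............s
199 .............ssss..sssssssss................
201 ..............sss..ssssssss.................
203 .............ssss.sssssssss..........s......
205 ...........sssssbsssssssssss.....s..........
207 .......sssbbbbbbbbbssssbbbbbbsss....s.......
209 .....ssbbbbbbbbbbbsssssbbbbbbbbbbss.s.......
211 ...sssbbbbbbbbbbbbsssssbbbbbbbbbbbss........
```

```bash
python3 -m pendant '[[[-0.0013,0,0.01],[0,0,0],-0.7],[[-0.0018,0,0.02],[0,0,0],-0.7],[[-0.0018,0,0.02],[0,0,0],-0.7],[[-0.0018,0,0.02],[0,0,0],-0.7],[[-0.0018,0,0.02],[0,0,0],-0.7],[[-0.0014,0,0.016],[0,0,0],-0.7],[[-0.001,0,0.012],[0,0,0],-0.7],[[-0.0007,0,0.008],[0,0,0],-0.7]]'
python3 -m pendant '[[[0,0,0.004],[0,0,0],-0.66],[[0,0,0],[0,0,0],-0.64],[[0,0,0],[0,0,0],-0.635]]'
python3 -c "
from h import *
to([.659,.066,.15])"
```

```text
clock: 76.9
ee_pos: [0.657, 0.0678, 0.163]
eef_rot: [-0.458, -3.02, -0.024]
contact_force: [-1.0, 0.0, -3.0]
finger_gap: 0.164
finger_force: 50.2
clock: 77.15
ee_pos: [0.657, 0.0681, 0.1605]
eef_rot: [-0.458, -3.021, -0.025]
contact_force: [-0.0, -0.7, -2.4]
finger_gap: 0.186
finger_force: 8.9
77.15 q [ 0.0354  0.3276  1.0892  0.0327  1.806  -1.2279] p [0.657  0.0681 0.1605] 
x [-0.9514  0.2954  0.087 ] y [0.2968 0.9549 0.0032] z [-0.0822  0.0289 -0.9962] gap 0.186 F [-0.0071 -0.7174 -2.3651] 8.922857791185379
shift tool [-0.0034 -0.0015  0.0103]
```

```bash
python3 -m pendant '[[[0,0,0.004],[0,0,0],-0.635],[[0,0,0.004],[0,0,0],-0.635],[[0,0,0],[0,0,0],-0.635]]'
python3 -m pendant '[[[0,0,0.003],[0,0,0],-0.632],[[0,0,0.002],[0,0,0],-0.632],[[0,0,0],[0,0,0],-0.632]]'
python3 -m pendant '[[[0,0,0.002],[0,0,0],-0.632],[[0,0,0],[0,0,0],-0.632]]'
```

```text
clock: 77.4
ee_pos: [0.6559, 0.0684, 0.1511]
eef_rot: [-0.458, -3.02, -0.024]
contact_force: [-0.2, 0.3, -1.2]
finger_gap: 0.182
finger_force: 9.0
clock: 77.65
ee_pos: [0.6567, 0.0686, 0.1499]
eef_rot: [-0.459, -3.025, -0.026]
contact_force: [-0.1, -0.1, 7.2]
finger_gap: 0.184
finger_force: 7.2
clock: 77.82
ee_pos: [0.6567, 0.0687, 0.1486]
eef_rot: [-0.459, -3.026, -0.027]
contact_force: [-0.0, -0.1, 10.3]
finger_gap: 0.186
finger_force: 7.5
```

```bash
python3 -m pendant '[[[0.002,0,-0.003],[0,0,0],-0.632],[[0.003,0,0],[0,0,0],-0.632],[[0.002,0,0],[0,0,0],-0.632],[[0,0,0],[0,0,0],-0.632]]'
python3 -m pendant '[[[0,0,0],[0,0,0],-0.58],[[0,0,0],[0,0,0],-0.5],[[0,0,0],[0,0,0],-0.45],[[0,0,0],[0,0,0],-0.45],[[0.001,0,-0.01],[0,0,0],-0.45],[[0.002,0,-0.02],[0,0,0],-0.45],[[0.002,0,-0.02],[0,0,0],-0.45],[[0.003,0,-0.03],[0,0,0],-0.45]]'
python3 -m pendant '[[[0,0,-0.03],[0,0,0],-0.3],[[0,0,-0.03],[0,0,0],0],[[0,0,-0.03],[0,0,0],0],[[0.02,0,-0.02],[0,0,0],0],[[0.03,0,0],[0,0,0],0],[[0.03,0,0],[0,0,0],0],[[0.03,0,0],[0,0,0],0],[[0,0,0],[0,0,0],0]]'
python3 - <<'E'
from h import *
st(); d=img("scene"); I=d["pixels"].astype(int)
for y in range(176,236,2): print(y,"".join("#" if q.sum()<120 else ("b" if q[0]-q[2]<-14 else "s" if q[0]-q[2]<7 else ".") for q in I[y,345:400]))
t=img("top");J=t["pixels"].astype(int)
for y in range(130,186): print(y,"".join("#" if q.sum()<100 else ("b" if q[0]-q[2]<-14 else "s" if q[0]-q[2]<7 else ".") for q in J[y,258:312]))
print([np.round(proj(t,[x,y,.155]),1) for x,y in((.626,.076),(.702,.0526),(.645,.071))],np.round(proj(t,[.6637,.0645,.105]),1))
steel("top",(330,140,480,260))
E
```

```text
clock: 78.15
ee_pos: [0.6491, 0.0705, 0.1486]
eef_rot: [-0.458, -3.021, -0.024]
contact_force: [1.2, -0.2, 3.5]
finger_gap: 0.186
finger_force: 7.0
clock: 78.82
ee_pos: [0.6473, 0.0706, 0.2273]
eef_rot: [-0.458, -3.016, -0.023]
contact_force: [0.7, 0.4, -0.4]
finger_gap: 0.277
finger_force: 0.0
clock: 79.48
ee_pos: [0.5488, 0.1014, 0.3509]
eef_rot: [-0.455, -3.022, -0.026]
contact_force: [-0.4, 0.5, 0.1]
finger_gap: 0.502
finger_force: 0.0
79.48 q [ 0.0987  0.107   1.001   0.0438  2.1117 -1.1523] p [0.5488 0.1014 0.3509] 
x [-0.9522  0.2929  0.0867] y [0.2944 0.9557 0.0043] z [-0.0816  0.0297 -0.9962] gap 0.502 F [-0.3713  0.5201  0.0501] 0.0
176 .......................................................
178 .......................................................
180 .......................................................
182 .......................................................
184 .......................................................
186 .......................................................
188 .......................................................
190 ........................s
[... 4038 characters left out ...]
bbb##########s............
176 ..........ss....ssss#####################.............
177 ..........##......ss####################s.............
178 .........s##........s#################s...............
179 .......ss###..........s#############ss................
180 .....sssss##s..........ss#######sss...................
181 ssssssssss##s.........................................
182 ssssssssss##s.........................................
183 sssssssssss#s.........................................
184 sssssssssss##.........................................
185 sssssssssss#s.........................................
[array([277.6, 171. ]), array([287.1, 141.1]), array([279.7, 163.5])] [284.4 159.4]
```

```bash
python3 -m pendant '[[[0.02,-0.02,-0.01],[0,0,0],0],[[0.02,-0.03,0],[0,0,0],0],[[0.01,-0.03,0],[0,0,0],0],[[0,-0.03,0],[0,0,0],0],[[0,-0.03,0],[0,0,0],0],[[0,-0.03,0],[0,0,0],0],[[0,-0.03,0],[0,0,0],0],[[0,0,0],[0,0,0],0]]'
python3 - <<'E'
from h import *
t=img("top");e=img("scene")
for n,d,bx in(("top",t,(190,215,255,275)),("scene",e,(380,140,440,200))):
    I=d["pixels"].astype(int);x0,y0,x1,y1=bx;h=cv2.cvtColor(d["pixels"],cv2.COLOR_RGB2HSV).astype(int)
    for y in range(y0,y1,2): print(y,"".join("." if h[y,x,1]<100 else chr(48+min(9,I[y,x,0]//18)) for x in range(x0,x1)))
    c=np.array([.4318,.248]) ; print("saucer c",np.round(proj(d,[*c,.011]),1),"cup mouth if centred",np.round(proj(d,[*c,.071]),1))
for c in blobs(t,lambda h,S,v:(h>45)&(h<85)&(S>80)&(v>35),60): print(cv2.boundingRect(c),np.round(cv2.fitEllipse(c)[0],1))
print("lid expected",proj(t,[.616,.2386,.075]))
for c in blobs(t,lambda h,S,v:(h<18)&(S>90)&(v>30),60): print("brown",cv2.boundingRect(c))
E
```

```text
clock: 80.3
ee_pos: [0.4463, -0.0811, 0.3614]
eef_rot: [-0.467, -3.018, -0.022]
contact_force: [-0.8, 0.3, -0.6]
finger_gap: 0.502
finger_force: 0.0
215 .................................................................
217 .................................................................
219 .................................................................
221 .................................................................
223 .................................................................
225 .................................................................
227 .........................43333333333333334.......................
229 .....................433333344333333333333333....................
231 ...................56653433344433333433333333554.................
233 .................566665344343443333333333333356554...............
235 ...............556666545554445553222233333333566655..............
237 ..............55665554444444444444432222333335666655.............
239 .............5566653333333334555555553222233356665433............
241 .............665543333222233333333333
[... 2879 characters left out ...]
.................
192 ............................................................
194 ............................................................
196 ............................................................
198 ............................................................
saucer c [407.4 177.5] cup mouth if centred [409.7 164.6]
(199, 156, 47, 46) [221.9 178.7]
(388, 90, 42, 11) [408.5  94.9]
lid expected (np.float64(221.24622252752977), np.float64(178.86995709083934))
brown (579, 301, 14, 88)
brown (202, 225, 42, 43)
brown (501, 216, 77, 80)
brown (0, 215, 90, 184)
brown (157, 161, 28, 25)
brown (250, 111, 20, 22)
brown (313, 108, 81, 38)
brown (435, 105, 35, 35)
brown (0, 0, 640, 400)
```

```bash
python3 -c "
from cell import r
print(r.close_job())"
```

```text
the job is handed in; nothing more can be done
None
```

I handed the job in at about 80 s: all four sweets are in the lidded bonbonniere, the empty cup is centred on the saucer, and all three steel forks stand tines down in the blue crock. One of the forks was dropped on the way and picked up again, and the middle one leans about 12°. The press, candle and tea glass measured where they started; I did not measure the look-alike forks afterwards.

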